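# Unlock the crooked-lock household safe box

### The arm

A 6-joint arm with a two-finger parallel gripper is mounted at the origin on a cart in front of the work surface, level with it; the furniture and walls round the work are solid. World frame = base frame: x ahead of the robot, y to its left, z up, the work surface at z = 0. Lengths are in mm, angles in rad, forces in N, time in s.
With the tool pointing down it reaches from about 350 to 875 mm from the base axis. Payload 4.2 kg.
Tool frame: the origin (TCP) lies midway between the tips of the shut fingers; the grasp point (between the pads) lies 19 mm behind it; z points along the fingers, y is the direction in which the jaws open and shut (so a half turn about z gives the same grasp; the last joint's range is limited). The gripper opens to 85 mm and grips with 20 to 120 N. Pads are 22 mm wide; open, the fingers measure 114 mm over their backs; the gripper's body (76 mm by 85 mm) begins 54 mm behind the grasp point. The pads swing forward as they close: fully open they stand 13 mm farther back than shut.
Start: joints at [-1.05, 0.385, 0.008, 0, -1.194, -0.259], TCP at [161.779, -603.678, 200.912] pointing down, gripper open.
Joint ranges: [-3.14, 3.14], [-1.21, 2.06], [-1.07, 1.41], [-3.16, 2.05], [-2.99, -0.16], [-3.1, 3.1]. Speed limits (rad/s): [2.79, 2.79, 3.14, 3.14, 3.14, 3.14].

### API

Orientations are given as a rotation vector (axis times angle).
In Python, from station import * gives the robot as it stands.
- The arm moves only by the tool carry_out, never from a script. Its argument "increments" is text: rows parted by semicolons, each of 5 numbers parted by spaces: the opening, from 0 (shut) to 1 (fully open), then the shift along the tool's x, y, z in cm, then the turn about the tool's z in rad. In form: grip x y z twist; .... A call has 1 to 5 rows; each row is the pose to reach, as a shift and turn from the pose commanded when the call began, along the tool's axes at that moment; what a row does not reach only later rows make up. A row lasts 1/10 s, in which the tool goes at most 50 mm and 8.59 degrees, less where a joint would pass 70% of its speed; a pose out of reach is approached as far as the arm can. A call with a gripper value outside its range is refused whole. The fingers move at their own pace and stop on an object; "force" is the grip in N (left out, the last holds). Time passes only in rows, so rows that repeat a pose let the fingers close. It gives the time, the measured TCP pose, the force and the opening at its end, in the units of the state.
- sense(): the state, without advancing time (a new reading comes with each control period).
- get_image(name): name is "scene" or "side" or "wrist"; returns the picture (400x640x3 uint8, red, green, blue); there is no depth.
- camera_params(name): a dict with "vfov" (degrees; the focal length in pixels is half the picture's height over the tangent of half this angle, whatever the lens; pixels are square), "cx", "cy" (the principal point, pixels), "xyz" and "orientation" of the camera in the world. Camera axes: x right, y down, z forward; pixel columns grow to the right and rows downward; lengths in mm; the calibration is good to about 2 mm. The wrist camera is an equidistant fisheye: a pixel r from the principal point sees the ray r / f radians off the axis. A picture is of the moment at which its call begins: read the wrist's pose just before it. camera_params takes no time and is no camera call; for the wrist camera it gives the pose at the moment of the call.
- close_job(): hands the job in, once; it reports no verdict.
The state is a dict: "clock": time; "q": joint angles; "qvel": joint speeds; "joint_efforts": joint torques, N m; "eef_pos": TCP position; "eef_rot": TCP orientation; "force": force on the tool from outside, world axes, zero at the start; "wrist_torque": the same for the moment, N m; "gripper_width": finger opening in mm.
Only numpy, scipy, OpenCV 4.12 (cv2) and the standard library are available. Lean on these libraries where they do the work, as an engineer would, in place of code of your own. Each camera call takes 0.05 s, during which the arm holds its last target.

### The job

Take the red-handled key from its wooden stand and push it fully home in the lock on the sloping face of the grey lock box; feel for the keyhole's angle, because the lock sits crooked, by up to about 30 degrees either way. Then turn the key clockwise until the hidden bolt lets the drawer spring out, and let go, leaving the key in the lock turned, the drawer out and the things around undisturbed.

Things in the scene. Friction and masses are not known exactly. Their poses are not given: they have to be found in the camera images.
- key: Double-bitted key, upright in its stand at the start. Origin: centre of its tip (lower end); z runs from the tip to the handle. Brass bit 16 mm along x, 4 mm along y, z 0 to 12; round neck 5 mm thick to z = 20; collar (shoulder) 18 mm across, narrowing upward, z 20 to 30; then the red handle to z = 64. About 40 g. Half a turn about z makes no difference.
- key_handle (a point): Centre of the key's red plastic handle, 47 mm from the tip on the key's axis; axes as the key's. The handle is 34 mm along x, 34 mm along z and 10 mm thick along y: grip it across y.
- key_shoulder (a point): Point on the key's axis at the underside of its shoulder, 20 mm from the tip. Axes as the key's.
- key_stand: Fixed wooden block, 64 (x) x 44 (y) x 30 mm high, origin at the centre of its underside. A slot 19 x 7 mm along its x, open at the top, holds the key, whose shoulder rests on the block's top. It stands to the left or to the right of the lock box.
- lock_box: Fixed grey steel box 170 (x) x 180 (y) mm, origin at the centre of its underside, front towards -x. Its face slopes up away from the front at 35 degrees from level, from 60 mm high at the front to 140 mm; the keyhole is 27.5 mm in front of the origin and 100 mm up. The drawer below the slope is pressed outward by a spring and held by a hidden bolt.
- keyhole (a point): Centre of the keyhole on the outer surface of the round steel lock plate (47 mm) amid the slope. z points out of the slope, 35 degrees from vertical, x up the slope, y along the box's width. Slot 19.5 x 7 mm through a 5 mm plate; its long axis is x turned about z by an unknown angle up to 0.5 rad either way (crooked lock, not shown by these axes).
- collar (a point): Centre of the rim of the conical dark collar round the keyhole, 4 mm out along the keyhole's z; 27 mm wide inside at this rim, 21 mm at the plate; it guides the tip. The key goes in along -z until its shoulder meets the plate (tip 20 mm deep). It turns only when the tip is at least 17 mm deep (bit past the plate), and cannot be pulled out while turned.
- lock_turn (a joint): Turn of the lock behind the plate: 0 locked, growing clockwise as seen from outside, stop at 1.35 rad. The key has about 0.2 rad of play in it before the lock follows. The bolt lets go at about 0.95 rad; little friction (about 0.05 N m); it stays where it is left.
- drawer (a joint): How far the drawer is out, m: 0 shut, 0.07 fully out. It springs out towards -x of the box by itself in about 1 s once the bolt is drawn.
- mug: Black and white mug, 82 mm, 97 mm high, origin under its centre; it stands on the other side of the box from the key stand. Bystander.
- jar: Jar with pink contents and a yellow lid, 66 mm wide, 100 mm high, origin under its centre. Bystander.
- dropper_bottle: Small brown dropper bottle, 33 mm wide, 102 mm high, origin under its centre. Bystander.
Things that resemble listed ones, but are neither listed nor needed, are in the scene too. What is shaped like the key but turquoise is not meant.

How it is judged (in metres and radians):
On the way, in this order (a step that is already met when the one before it is completed fails the run):
1. the key is fully home in the lock, its shoulder at the plate, before the lock is turned (distance between key_shoulder and keyhole below 0.0035 m and angle between the z axis of key and the z axis of keyhole, either way round below 0.15 rad and value of joint lock_turn below 0.5 rad), for 0.1 s.
2. the key is turned, the bolt is drawn and the drawer springs out (value of joint lock_turn above 0.85 rad and value of joint drawer above 0.05 m), for 0.2 s.
At the end, for the whole second after the job is handed in: The lock is turned by more than 0.8 rad, the drawer is out by more than 50 mm, and the key is at rest in the lock with its shoulder within 8 mm of the keyhole and its axis within 0.35 rad of the lock's (value of joint lock_turn above 0.8 rad and value of joint drawer above 0.05 m and distance between key_shoulder and keyhole below 0.008 m and angle between the z axis of key and the z axis of keyhole, either way round below 0.35 rad and linear speed of key below 0.02 m/s); the robot touches nothing.
It fails at once if a bystander (mug, jar or dropper bottle) is moved by more than 30 mm (distance of any of mug, jar, dropper_bottle from where it was at the start of the episode above 0.03 m).
It also fails if it takes over 72 s, if anything falls off the work surface, if the arm or the gripper's body presses on something with over 40 N, if the wrist force passes 120 N, or if a joint passes its speed limit or range.

## Working session

There is one attempt and no reset: what is moved stays moved. The work goes in short steps, Python scripts to look and compute and a tool call to move; the robot and the scene stay as the last step left them, time stands still between calls to the robot, and variables do not carry over. Pictures are saved under pics/ and viewed, and the job is handed in when it is done.

Besides the shell and the picture viewer there is one more tool, called after ">>>" as a command line: name --argument value ..., lists and objects as JSON in quotes. carry_out: Moves the arm, as the interface text tells. Its arguments: {"type":"object","properties":{"increments":{"type":"string"},"force":{"type":"number"}},"required":["increments"]}

```bash
ls; mkdir -p pics
python3 - <<'E'
from station import *
import cv2
for n in ["scene","side","wrist"]:
    p=camera_params(n); print(n,p)
    cv2.imwrite(f"pics/{n}0.png",get_image(n)[:,:,::-1])
print(sense())
E
```

```text
pics
scene {'vfov': 45.316583936522356, 'cx': 319.7587769442684, 'cy': 201.64590234322327, 'xyz': array([  22.17596618,  907.93006448, 1005.33034756]), 'orientation': array([-0.68173846,  2.6112101 , -1.15831948])}
side {'vfov': 49.23942223457345, 'cx': 322.69332985137436, 'cy': 195.08172799260407, 'xyz': array([422.40200126, 781.89604779, 655.12564764]), 'orientation': array([-0.17826829,  2.73365357, -1.38847608])}
wrist {'vfov': 65.70646984690485, 'cx': 320.3935888892392, 'cy': 196.07186642630964, 'xyz': array([  96.69729661, -621.86735263,  371.85117789]), 'orientation': array([1.8019641 , 2.34921315, 0.3218837 ])}
{'clock': 0.15, 'q': array([-1.05035387e+00,  3.85361338e-01,  6.95275726e-03, -3.05105609e-04,
       -1.19401926e+00, -2.58611307e-01]), 'qvel': array([-0.00018792, -0.00217272,  0.0053292 ,  0.00139443, -0.00028073,
       -0.00118722]), 'joint_efforts': array([-9.42708502e-04, -3.92676115e+01,  1.88579714e+01,  4.18863058e+00,
       -3.45123488e-03,  3.91687877e-06]), 'eef_pos': array([ 161.66081047, -603.22820365,  200.09620451]), 'eef_rot': array([ 4.09887663e-01, -3.11437728e+00, -2.53967946e-03]), 'force': array([ 0.08532991, -0.09327202,  0.03387605]), 'wrist_torque': array([ 0.00351049, -0.0099527 , -0.0224189 ]), 'gripper_width': 85.55508331329384}
```

```bash
cat > h.py <<'E'
from station import *
import cv2, numpy as np
from scipy.spatial.transform import Rotation as R
from scipy.optimize import least_squares
P={n:camera_params(n) for n in ["scene","side"]}
def proj(n,X,p=None):
    p=p or P[n]; X=np.atleast_2d(X)
    f=200/np.tan(np.radians(p['vfov'])/2)
    c=R.from_rotvec(p['orientation']).inv().apply(X-p['xyz'])
    if n=='wrist':
        r=np.hypot(c[:,0],c[:,1]); th=np.arctan2(r,c[:,2]); s=f*th/r
        return np.c_[p['cx']+s*c[:,0],p['cy']+s*c[:,1]]
    return np.c_[p['cx']+f*c[:,0]/c[:,2],p['cy']+f*c[:,1]/c[:,2]]
def tri(obs):
    # obs: list of (name,(u,v)[,params])
    def f(X): return np.concatenate([proj(o[0],X,o[2] if len(o)>2 else None)[0]-o[1] for o in obs])
    r=least_squares(f,[500,100,50]); return r.x,r.fun
def onplane(n,uv,z,p=None):
    r=least_squares(lambda a:proj(n,[a[0],a[1],z],p)[0]-uv,[500,100]); return r.x
def crop(img,x0,y0,x1,y1,k,name):
    cv2.imwrite(name,cv2.resize(img[y0:y1,x0:x1,::-1],None,fx=k,fy=k,interpolation=cv2.INTER_CUBIC))
E
python3 - <<'E'
import cv2,numpy as np
a=cv2.imread('pics/scene0.png');b=cv2.imread('pics/side0.png')
def c(i,x,y,w,h,k):return cv2.resize(i[y:y+h,x:x+w],None,fx=k,fy=k,interpolation=cv2.INTER_CUBIC)
cv2.imwrite('pics/c1.png',np.vstack([c(a,265,150,100,75,4)[:, :400],c(a,265,225,100,75,4)]))
cv2.imwrite('pics/c1.png',np.hstack([np.vstack([c(a,265,150,100,75,4),c(a,265,235,100,75,4)]),np.vstack([c(b,265,145,100,75,4),c(b,305,240,100,75,4)])]))
E
cat > fit.py <<'E'
from h import *
box=[('scene',(291.75,191.25),(29.25,90,140)),('scene',(322,159.25),(29.25,-90,140)),('scene',(274.25,185.5),(85,90,140)),('scene',(305.5,153.75),(85,-90,140)),('scene',(354.5,191.25),(-85,-90,60)),('scene',(325,224.5),(-85,90,60)),('scene',(325,242.5),(-85,90,0)),
('side',(293.75,190),(29.25,90,140)),('side',(308.25,148),(29.25,-90,140)),('side',(268,188.75),(85,90,140)),('side',(285,147),(85,-90,140)),('side',(356.25,180),(-85,-90,60)),
('scene',(323.75,191.75),(-27.5,0,100)),('side',(327.75,185),(-27.5,0,100))]
def fit(obs,x0):
    def f(a):
        r=R.from_euler('z',a[2])
        return np.concatenate([proj(n,r.apply(X)+[a[0],a[1],0])[0]-uv for n,uv,X in obs])
    s=least_squares(f,x0,loss='soft_l1'); return s.x,f(s.x).reshape(-1,2).round(1).tolist()
b,res=fit(box,[550,100,0]);print('box',b,res)
k=R.from_euler('z',b[2]).apply([-27.5,0,100])+[b[0],b[1],0];print('keyhole',k)
for o in [[('scene',(323.75,191.75)),('side',(327.75,185))],
 [('scene',(265+155/4,235+138/4)),('side',(305+592/4,240+180/4))]]: print('tri',tri(o))
for nm,c in [('scene',(303.75,271)),('side',(353,286))]: print(onplane(nm,c,47+10))
S=[(-32,22),(-32,-22),(32,-22),(32,22)]
# candidate: scene corners 289.25,276.25 ; 318.25,281.25 ; 309.5,288.75
for nm,uv in [('scene',(289.25,276.25)),('scene',(318.25,281.25)),('scene',(309.5,288.75)),('side',(333.25,300)),('side',(338.75,284.5)),('side',(371.75,290)),('side',(368.75,303.75))]:
    print(nm,onplane(nm,uv,30))
E
python3 fit.py
```

```text
box [ 5.51547603e+02 -1.02911698e+01 -6.95455217e-03] [[-2.3, 0.5], [-0.4, -1.7], [-1.7, -0.2], [0.2, -1.7], [-0.0, -1.2], [0.5, 2.4], [0.3, -0.8], [0.5, 2.1], [0.9, -0.2], [-0.6, 1.3], [0.9, -0.7], [0.1, -0.6], [-0.4, -0.9], [0.3, 0.2]]
keyhole [524.04826845 -10.09992112 100.        ]
tri (array([524.30016642, -11.95466004,  97.76011669]), array([-0.15712458, -0.70853732,  0.24878663,  0.50226079]))
tri (array([328.59141722, 425.32631726, 288.61290926]), array([-0.82948892, 10.62998206, -1.42520109, -6.07038312]))
[440.74870928 243.16166599]
[447.09756306 239.80495998]
scene [476.49171689 257.59608097]
scene [403.0359798  235.09326215]
scene [410.61238413 266.67697556]
side [481.30960954 253.57697006]
side [475.30147595 214.98650443]
side [412.68119626 220.7758058 ]
side [416.59482048 254.05998796]
```

>>> carry_out --increments "1 -2.5 3 -1.5 0; 1 -5 6 -3 0; 1 -7.5 9 -4.5 0; 1 -10 12 -6 0; 1 -12.5 15 -7.5 0"

```text
clock: 0.65
eef_pos: [243.9, -424.8, 276.2]
eef_rot: [0.409, -3.115, -0.001]
force: [1.1, 0.5, 0.6]
gripper_width: 85.6
```

>>> carry_out --increments "1 -3 3.2 -2 0; 1 -6 6.4 -4 0; 1 -9 9.6 -6 0; 1 -12 12.8 -8 0; 1 -15 16 -10 0"

```text
clock: 1.15
eef_pos: [347.3, -231.3, 376.8]
eef_rot: [-0.41, 3.114, 0.0]
force: [1.8, -0.5, -0.2]
gripper_width: 85.2
```

>>> carry_out --increments "1 -3 3.2 -2 0; 1 -6 6.4 -4 0; 1 -9 9.6 -6 0; 1 -12 12.8 -8 0; 1 -15 16 -10 0"

```text
clock: 1.65
eef_pos: [450.8, -37.9, 476.8]
eef_rot: [-0.411, 3.114, 0.0]
force: [1.7, -0.6, 0.1]
gripper_width: 85.4
```

Run:
```python
from h import *
import pickle
p=camera_params('wrist'); im=get_image('wrist'); s=sense()
pickle.dump((p,im,s),open('w1.pkl','wb'))
cv2.imwrite('pics/w1.png',im[:,:,::-1]); print(p,s['q'],s['eef_pos'])
f=lambda n,c:print(n,onplane(n,c,0).round(0))
f('scene',(385,188));f('side',(372,170)) # mug
f('scene',(238,272));f('side',(250,320)); f('scene',(328,160)); f('scene',(225,345))
```

```text
{'vfov': 65.70646984690485, 'cx': 320.3935888892392, 'cy': 196.07186642630964, 'xyz': array([385.66137488, -56.38469192, 648.72732187]), 'orientation': array([1.79983863, 2.34880539, 0.32080633])} [ 2.83111622e-01  2.02008665e-02  2.13266305e-01 -1.57789007e-04
 -1.75878067e+00 -1.58786368e+00] [454.67063507 -34.09664369 478.19427523]
scene [ 413. -221.]
side [ 431. -240.]
scene [618. 293.]
side [630. 294.]
scene [ 644. -262.]
scene [513. 486.]
```

>>> carry_out --increments "1 0.8 -3 -3.7 0; 1 1.6 -6 -7.4 0; 1 2.4 -9 -11.1 0; 1 3.3 -12.2 -15 0; 1 3.3 -12.2 -19 0"

```text
clock: 2.2
eef_pos: [449.3, -168.5, 666.1]
eef_rot: [0.403, -3.114, 0.0]
force: [1.6, 0.3, 1.6]
gripper_width: 85.5
```

>>> carry_out --increments "1 0 0 -5 0; 1 0 0 -10 0; 1 0 0 -15 0; 1 0 0 -20 0; 1 0 0 -25 0"

```text
clock: 2.7
eef_pos: [403.0, -149.7, 735.3]
eef_rot: [-0.407, 3.096, -0.02]
force: [-0.3, 0.9, 0.6]
gripper_width: 85.8
```

Run:
```python
from h import *
s=sense();print(s['q'],s['eef_pos'],s['eef_rot'],R.from_rotvec(s['eef_rot']).as_matrix().round(3).tolist())
```

```text
[ 0.03400575  0.34251883  1.40767078  0.0214294  -2.61558572 -1.32478595] [ 403.00915609 -149.67773236  735.34782577] [-0.4068965   3.09577541 -0.0197737 ] [[-0.966, -0.258, 0.021], [-0.258, 0.966, -0.01], [-0.017, -0.015, -1.0]]
```

>>> carry_out --increments "1 0 0 -5 0; 1 0 0 -10 0; 1 0 0 -15 0; 1 0 0 -20 0; 1 0 0 -25 0"

```text
clock: 3.2
eef_pos: [354.0, -130.8, 760.5]
eef_rot: [-0.407, 3.086, -0.037]
force: [0.2, 0.1, 0.9]
gripper_width: 85.4
```

Run:
```python
from h import *
s=sense();print(s['q'],s['eef_pos'],s['eef_rot'],R.from_rotvec(s['eef_rot']).as_matrix().round(3).tolist())
```

```text
[ 0.10468054  0.27899579  1.40767214  0.05023803 -2.66954506 -1.368219  ] [ 354.03912309 -130.81299183  760.46009034] [-0.40684515  3.08587435 -0.03674511] [[-0.965, -0.259, 0.032], [-0.259, 0.966, -0.02], [-0.025, -0.027, -0.999]]
```

>>> carry_out --increments "1 0 0 4 0; 1 0 0 8 0; 1 0 0 12 0; 1 0 0 12 0"

```text
clock: 3.6
eef_pos: [357.6, -133.3, 638.4]
eef_rot: [-0.407, 3.087, -0.036]
force: [-0.2, 0.1, 0.4]
gripper_width: 85.3
```

Run:
```python
from h import *
s=sense();print(s['q'],s['eef_pos'],s['eef_rot'],R.from_rotvec(s['eef_rot']).as_matrix().round(3).tolist())
```

```text
[ 0.09623401 -0.02223927  0.5755415   0.02641774 -2.13956913 -1.39044831] [ 357.64145101 -133.29902772  638.36018554] [-0.40672701  3.08664774 -0.03619727] [[-0.965, -0.259, 0.031], [-0.259, 0.966, -0.019], [-0.025, -0.027, -0.999]]
```

>>> carry_out --increments "1 -4 0 -4 0; 1 -8 0 -8 0; 1 -12 0 -12 0"

```text
clock: 3.9
eef_pos: [431.0, -110.8, 720.4]
eef_rot: [-0.406, 3.089, -0.042]
force: [-0.1, -0.8, 3.7]
gripper_width: 85.6
```

```bash
cat > st.py <<'E'
from h import *
s=sense();M=R.from_rotvec(s['eef_rot']).as_matrix()
print(s['clock'],s['q'].round(3),s['eef_pos'].round(1),'F',s['force'].round(1),'w',round(s['gripper_width'],1));print(M.round(3).tolist(),'tilt x,y',np.arctan2(M[:2,2],-M[2,2]).round(3))
E
python3 st.py
```

```text
3.9 [ 0.137  0.294  1.244  0.045 -2.495 -1.41 ] [ 431.  -110.8  720.4] F [-0.1 -0.8  3.7] w 85.6
[[-0.966, -0.258, 0.029], [-0.258, 0.966, -0.023], [-0.022, -0.03, -0.999]] tilt x,y [ 0.029 -0.023]
```

>>> carry_out --increments "1 -70 0 -70 0"

```text
clock: 4.0
eef_pos: [449.8, -98.7, 725.9]
eef_rot: [-0.399, 3.076, -0.055]
force: [1.5, -16.9, 64.1]
gripper_width: 85.7
```

```bash
python3 st.py
```

```text
4.0 [ 0.166  0.376  1.408  0.067 -2.563 -1.421] [449.8 -98.7 725.9] F [  1.5 -16.9  64.1] w 85.7
[[-0.966, -0.254, 0.044], [-0.256, 0.966, -0.03], [-0.035, -0.04, -0.999]] tilt x,y [ 0.044 -0.03 ]
```

>>> carry_out --increments "1 -2.5 0 -4.3 0"

```text
clock: 4.1
eef_pos: [461.3, -84.5, 721.6]
eef_rot: [-0.41, 3.075, -0.067]
force: [2.5, 1.6, -0.7]
gripper_width: 85.6
```

>>> carry_out --increments "1 -2.5 0 -4.3 0"

```text
clock: 4.2
eef_pos: [459.9, -74.8, 729.6]
eef_rot: [-0.402, 3.045, -0.081]
force: [-0.6, -0.6, 0.6]
gripper_width: 85.4
```

>>> carry_out --increments "1 -2.5 0 -4.3 0"

```text
clock: 4.3
eef_pos: [459.7, -64.8, 735.6]
eef_rot: [-0.399, 3.021, -0.094]
force: [-0.7, -0.2, 0.4]
gripper_width: 85.5
```

```bash
python3 st.py
```

```text
4.3 [ 0.264  0.368  1.408  0.126 -2.523 -1.466] [459.7 -64.8 735.6] F [-0.7 -0.2  0.4] w 85.5
[[-0.962, -0.256, 0.1], [-0.261, 0.964, -0.049], [-0.084, -0.073, -0.994]] tilt x,y [ 0.1   -0.049]
```

>>> carry_out --increments "1 -2.2 -2 -4 0"

```text
clock: 4.4
eef_pos: [462.8, -73.3, 738.1]
eef_rot: [-0.401, 3.0, -0.107]
force: [0.8, -0.8, 0.2]
gripper_width: 85.2
```

>>> carry_out --increments "1 -2.2 -2 -4 0"

```text
clock: 4.5
eef_pos: [465.6, -83.2, 740.5]
eef_rot: [-0.396, 2.981, -0.121]
force: [0.3, -0.2, 0.3]
gripper_width: 85.5
```

>>> carry_out --increments "1 -2.2 -2 -4 0"

```text
clock: 4.6
eef_pos: [467.7, -91.8, 743.5]
eef_rot: [-0.391, 2.962, -0.136]
force: [-0.3, -0.5, 0.5]
gripper_width: 85.1
```

```bash
python3 st.py
```

```text
4.6 [ 0.22   0.363  1.407  0.166 -2.465 -1.391] [467.7 -91.8 743.5] F [-0.3 -0.5  0.5] w 85.1
[[-0.955, -0.25, 0.161], [-0.264, 0.962, -0.07], [-0.137, -0.109, -0.985]] tilt x,y [ 0.162 -0.071]
```

>>> carry_out --increments "1 -1 4.5 -1 0; 1 -2 9 -2 0; 1 -3 13.5 -3 0; 1 -4 18 -4 0; 1 -5 22.5 -5 0"

```text
clock: 5.1
eef_pos: [440.4, 134.9, 748.6]
eef_rot: [-0.389, 2.95, -0.136]
force: [1.4, 1.0, -0.2]
gripper_width: 85.2
```

>>> carry_out --increments "1 -2.2 0 -4.4 0"

```text
clock: 5.2
eef_pos: [439.3, 140.5, 751.3]
eef_rot: [-0.399, 2.934, -0.143]
force: [1.4, 0.8, -0.9]
gripper_width: 85.6
```

>>> carry_out --increments "1 -2.2 0 -4.4 0"

```text
clock: 5.3
eef_pos: [434.4, 138.2, 759.3]
eef_rot: [-0.388, 2.909, -0.142]
force: [-0.4, -0.5, 0.8]
gripper_width: 85.4
```

>>> carry_out --increments "1 -2.2 0 -4.4 0"

```text
clock: 5.4
eef_pos: [429.5, 138.0, 766.4]
eef_rot: [-0.382, 2.886, -0.14]
force: [-0.0, 0.3, 0.5]
gripper_width: 85.3
```

```bash
python3 st.py
```

```text
5.4 [ 0.822  0.355  1.408  0.358 -2.476 -1.83 ] [429.5 138.  766.4] F [-0.   0.3  0.5] w 85.3
[[-0.94, -0.245, 0.236], [-0.267, 0.961, -0.065], [-0.211, -0.124, -0.97]] tilt x,y [ 0.238 -0.066]
```

>>> carry_out --increments "1 -2.5 3 -3 0"

```text
clock: 5.5
eef_pos: [425.5, 165.4, 767.2]
eef_rot: [-0.373, 2.867, -0.137]
force: [0.5, 0.1, -0.0]
gripper_width: 85.3
```

>>> carry_out --increments "1 -2.5 3 -3 0"

```text
clock: 5.6
eef_pos: [423.6, 198.1, 764.4]
eef_rot: [-0.377, 2.851, -0.135]
force: [0.7, 0.7, 0.2]
gripper_width: 85.7
```

>>> carry_out --increments "1 -2.5 3 -3 0"

```text
clock: 5.7
eef_pos: [420.4, 227.8, 762.1]
eef_rot: [-0.378, 2.834, -0.133]
force: [0.3, 0.7, -0.5]
gripper_width: 85.1
```

>>> carry_out --increments "1 -2.8 0 -4.1 0"

```text
clock: 5.8
eef_pos: [421.9, 230.8, 764.8]
eef_rot: [-0.386, 2.814, -0.136]
force: [1.5, 0.9, -1.1]
gripper_width: 85.5
```

>>> carry_out --increments "1 -2.8 0 -4.1 0"

```text
clock: 5.9
eef_pos: [420.7, 226.5, 772.7]
eef_rot: [-0.379, 2.789, -0.128]
force: [1.2, -0.8, 0.6]
gripper_width: 85.8
```

>>> carry_out --increments "1 -2.8 0 -4.1 0"

```text
clock: 6.0
eef_pos: [419.2, 224.2, 779.8]
eef_rot: [-0.375, 2.764, -0.122]
force: [-0.1, -0.5, 0.4]
gripper_width: 85.4
```

```bash
python3 st.py
```

```text
6.0 [ 1.036  0.375  1.408  0.487 -2.388 -1.943] [419.2 224.2 779.8] F [-0.1 -0.5  0.4] w 85.4
[[-0.905, -0.243, 0.35], [-0.273, 0.961, -0.038], [-0.327, -0.13, -0.936]] tilt x,y [ 0.358 -0.04 ]
```

>>> carry_out --increments "1 2.4 -1.3 3.7 0; 1 4.8 -2.6 7.4 0; 1 7.2 -3.9 11.1 0; 1 9.6 -5.2 14.8 0; 1 12 -6.5 18.5 0"

```text
clock: 6.5
eef_pos: [400.8, 153.0, 640.9]
eef_rot: [-0.376, 2.763, -0.119]
force: [0.1, 0.8, 1.1]
gripper_width: 85.8
```

>>> carry_out --increments "1 2.4 -1.3 3.7 0; 1 4.8 -2.6 7.4 0; 1 7.2 -3.9 11.1 0; 1 9.6 -5.2 14.8 0; 1 12 -6.5 18.5 0"

```text
clock: 7.0
eef_pos: [372.6, 51.1, 437.1]
eef_rot: [-0.377, 2.763, -0.12]
force: [0.5, -0.3, 0.4]
gripper_width: 85.4
```

```bash
python3 st.py
```

```text
7.0 [ 0.854 -0.37  -0.346  0.298 -1.388 -2.178] [372.6  51.1 437.1] F [ 0.5 -0.3  0.4] w 85.4
[[-0.904, -0.245, 0.351], [-0.274, 0.961, -0.036], [-0.328, -0.129, -0.936]] tilt x,y [ 0.359 -0.039]
```

>>> carry_out --increments "1 2.7 -1.3 3 0; 1 5.4 -2.6 6 0; 1 8.1 -3.9 9 0; 1 10.8 -5.2 12 0; 1 13.5 -6.5 15 0"

```text
clock: 7.5
eef_pos: [318.6, -53.5, 261.5]
eef_rot: [-0.379, 2.762, -0.121]
force: [1.4, -0.1, -0.8]
gripper_width: 85.4
```

```bash
python3 st.py
```

```text
7.5 [ 0.631 -0.511 -0.818  0.285 -1.008 -2.051] [318.6 -53.5 261.5] F [ 1.4 -0.1 -0.8] w 85.4
[[-0.903, -0.245, 0.352], [-0.275, 0.961, -0.037], [-0.329, -0.13, -0.935]] tilt x,y [ 0.36  -0.039]
```

>>> carry_out --increments "1 4 1.1 -1.6 0; 1 8 2.2 -3.2 0; 1 12 3.3 -4.8 0"

```text
clock: 7.8
eef_pos: [267.9, -44.6, 252.9]
eef_rot: [-0.359, 2.747, -0.11]
force: [-0.2, 0.8, -0.2]
gripper_width: 85.2
```

```bash
python3 st.py
```

```text
7.8 [ 1.159 -0.783 -0.926  0.368 -1.317 -2.543] [267.9 -44.6 252.9] F [-0.2  0.8 -0.2] w 85.2
[[-0.9, -0.234, 0.367], [-0.262, 0.965, -0.029], [-0.347, -0.123, -0.93]] tilt x,y [ 0.376 -0.032]
```

>>> carry_out --increments "1 -0.8 0.1 4.7 0; 1 -1.6 0.2 9.4 0; 1 -2.3 0.3 14.1 0; 1 -2.3 0.3 14.1 0"

```text
clock: 8.2
eef_pos: [348.0, -42.6, 141.2]
eef_rot: [-0.379, 2.764, -0.102]
force: [0.7, 0.6, 1.1]
gripper_width: 85.4
```

```bash
python3 st.py
```

```text
8.2 [ 0.523 -0.282 -1.069  0.403 -0.518 -2.146] [348.  -42.6 141.2] F [0.7 0.6 1.1] w 85.4
[[-0.904, -0.248, 0.349], [-0.273, 0.962, -0.023], [-0.329, -0.116, -0.937]] tilt x,y [ 0.356 -0.025]
```

>>> carry_out --increments "1 4 1 -1.5 0"

```text
clock: 8.3
eef_pos: [311.5, -51.3, 142.0]
eef_rot: [-0.372, 2.83, -0.132]
force: [-0.4, 1.0, 3.0]
gripper_width: 85.4
```

>>> carry_out --increments "1 4 1 -1.5 0"

```text
clock: 8.4
eef_pos: [272.7, -54.9, 164.9]
eef_rot: [-0.372, 2.814, -0.105]
force: [-1.5, 2.0, 3.4]
gripper_width: 85.5
```

```bash
python3 st.py
```

```text
8.4 [ 0.769 -0.556 -1.064  0.308 -0.884 -2.252] [272.7 -54.9 164.9] F [-1.5  2.   3.4] w 85.5
[[-0.922, -0.243, 0.303], [-0.264, 0.964, -0.033], [-0.284, -0.11, -0.952]] tilt x,y [ 0.308 -0.034]
```

>>> carry_out --increments "1 2.5 0.8 3.5 0"

```text
clock: 8.5
eef_pos: [275.0, -50.2, 161.6]
eef_rot: [-0.436, 2.755, -0.002]
force: [0.4, 1.1, -0.5]
gripper_width: 85.0
```

>>> carry_out --increments "1 2.5 0.8 3.5 0"

```text
clock: 8.6
eef_pos: [275.6, -65.7, 136.5]
eef_rot: [-0.419, 2.8, -0.0]
force: [1.0, 1.2, 0.5]
gripper_width: 85.7
```

```bash
python3 st.py
```

```text
8.6 [ 0.517 -0.454 -1.066  0.177 -0.676 -1.914] [275.6 -65.7 136.5] F [1.  1.2 0.5] w 85.7
[[-0.91, -0.286, 0.302], [-0.286, 0.957, 0.045], [-0.302, -0.045, -0.952]] tilt x,y [0.307 0.047]
```

>>> carry_out --increments "1 -3.5 -1.2 2.2 0; 1 -7 -2.4 4.4 0; 1 -7 -2.4 4.4 0"

```text
clock: 8.9
eef_pos: [360.5, -74.9, 106.2]
eef_rot: [-0.395, 2.84, -0.025]
force: [-0.9, -0.1, 0.2]
gripper_width: 85.7
```

```bash
python3 st.py
```

```text
8.9 [ 0.301 -0.11  -0.952  0.136 -0.464 -1.709] [360.5 -74.9 106.2] F [-0.9 -0.1  0.2] w 85.7
[[-0.925, -0.266, 0.271], [-0.27, 0.963, 0.02], [-0.266, -0.054, -0.962]] tilt x,y [0.274 0.021]
```

>>> carry_out --increments "1 3.5 1.2 2 0"

```text
clock: 9.0
eef_pos: [335.0, -72.6, 84.0]
eef_rot: [-0.395, 2.831, -0.014]
force: [0.4, 0.7, -0.6]
gripper_width: 85.4
```

>>> carry_out --increments "1 0 0 0 0"

```text
clock: 9.1
eef_pos: [328.5, -74.1, 81.6]
eef_rot: [-0.396, 2.838, -0.014]
force: [-0.4, 0.4, 0.9]
gripper_width: 85.6
```

```bash
python3 st.py
```

```text
9.1 [ 0.335 -0.13  -1.067  0.174 -0.369 -1.783] [328.5 -74.1  81.6] F [-0.4  0.4  0.9] w 85.6
[[-0.925, -0.267, 0.271], [-0.27, 0.963, 0.028], [-0.269, -0.047, -0.962]] tilt x,y [0.275 0.029]
```

Now at the fold limit; push inward.

>>> carry_out --increments "1 4.3 1.2 -1.2 0"

```text
clock: 9.2
eef_pos: [292.2, -82.2, 91.5]
eef_rot: [-0.408, 2.852, 0.008]
force: [-0.8, -0.2, 1.7]
gripper_width: 85.3
```

>>> carry_out --increments "1 4.3 1.2 -1.2 0"

```text
clock: 9.3
eef_pos: [250.7, -92.3, 102.0]
eef_rot: [-0.409, 2.86, 0.034]
force: [-0.1, -0.2, 1.1]
gripper_width: 85.3
```

>>> carry_out --increments "1 0 0 0 0"

```text
clock: 9.4
eef_pos: [250.6, -92.5, 104.2]
eef_rot: [-0.403, 2.847, 0.038]
force: [0.7, 0.2, 0.4]
gripper_width: 85.4
```

```bash
python3 st.py
```

```text
9.4 [ 0.32  -0.371 -1.069  0.038 -0.607 -1.638] [250.6 -92.5 104.2] F [0.7 0.2 0.4] w 85.4
[[-0.926, -0.276, 0.257], [-0.269, 0.961, 0.062], [-0.264, -0.011, -0.965]] tilt x,y [0.26  0.065]
```

>>> carry_out --increments "1 -3.3 -0.6 2 0; 1 -6.6 -1.2 4 0; 1 -9.9 -1.8 6 0; 1 -13.2 -2.5 8.2 0; 1 -13.2 -2.5 8.2 0"

```text
clock: 9.9
eef_pos: [406.3, -75.3, 54.8]
eef_rot: [-0.409, 2.858, 0.032]
force: [-0.9, 0.0, 0.3]
gripper_width: 85.4
```

```bash
python3 st.py
```

```text
9.9 [ 0.21   0.112 -0.86  -0.014 -0.344 -1.483] [406.3 -75.3  54.8] F [-0.9  0.   0.3] w 85.4
[[-0.928, -0.279, 0.246], [-0.273, 0.96, 0.057], [-0.252, -0.014, -0.968]] tilt x,y [0.249 0.059]
```

```bash
cat > kin.py <<'E'
from h import *
D=np.array([
[-1.05035,.38536,.00695,-.0003,-1.19402,-.2586,161.66,-603.23,200.1,.40989,-3.11438,-.00254],
[.28311,.0202,.21327,-.00016,-1.75878,-1.58786,454.67,-34.1,478.19,-.411,3.114,0],
[.03401,.34252,1.40767,.02143,-2.61559,-1.32479,403.01,-149.68,735.35,-.4069,3.09578,-.01977],
[.10468,.279,1.40767,.05024,-2.66955,-1.36822,354.04,-130.81,760.46,-.40685,3.08587,-.03675],
[.09623,-.02224,.57554,.02642,-2.13957,-1.39045,357.64,-133.3,638.36,-.40673,3.08665,-.0362],
[.264,.368,1.408,.126,-2.523,-1.466,459.7,-64.8,735.6,-.399,3.021,-.094],
[.22,.363,1.407,.166,-2.465,-1.391,467.7,-91.8,743.5,-.391,2.962,-.136],
[.822,.355,1.408,.358,-2.476,-1.83,429.5,138,766.4,-.382,2.886,-.14],
[1.036,.375,1.408,.487,-2.388,-1.943,419.2,224.2,779.8,-.375,2.764,-.122],
[.854,-.37,-.346,.298,-1.388,-2.178,372.6,51.1,437.1,-.377,2.763,-.12],
[.631,-.511,-.818,.285,-1.008,-2.051,318.6,-53.5,261.5,-.379,2.762,-.121],
[1.159,-.783,-.926,.368,-1.317,-2.543,267.9,-44.6,252.9,-.359,2.747,-.11],
[.523,-.282,-1.069,.403,-.518,-2.146,348,-42.6,141.2,-.379,2.764,-.102],
[.517,-.454,-1.066,.177,-.676,-1.914,275.6,-65.7,136.5,-.419,2.8,0],
[.32,-.371,-1.069,.038,-.607,-1.638,250.6,-92.5,104.2,-.403,2.847,.038],
[.21,.112,-.86,-.014,-.344,-1.483,406.3,-75.3,54.8,-.409,2.858,.032]])
def fk(q,p):
    q=np.atleast_2d(q); n=len(q)
    a1,y1,d1,l2,a2,d4,a3,y4,L,ax,ay,c6,s4=p
    E=lambda ax,a:R.from_euler(ax,a)
    T=lambda *v:np.tile(v,(n,1)).astype(float)
    r=E('z',q[:,0]); x=r.apply(T(a1,y1,d1))
    r=r*E('y',q[:,1]); x=x+r.apply(T(a2,0,l2))
    r=r*E('y',-q[:,2]); x=x+r.apply(T(d4,y4,a3))
    r=r*E('x',s4*q[:,3])*E('y',-q[:,4]); 
    r=r*E('x',-q[:,5]+c6); x=x+r.apply(T(L,ay,ax))
    # tool: z along x; tool x along -local z..., absorbed in c6
    r=r*R.from_matrix([[0,0,1],[0,1,0],[-1,0,0]])
    return x,r
def fit():
    best=None
    for s4 in(1,-1):
        for c0 in(0,1.57,3.14,-1.57):
            def f(p):
                x,r=fk(D[:,:6],np.r_[p,s4]); return np.r_[((x-D[:,6:9])/5).ravel(),((r.inv()*R.from_rotvec(D[:,9:])).as_rotvec()*100).ravel()]
            s=least_squares(f,[0,-100,270,300,0,300,0,-60,200,0,0,c0],loss='soft_l1')
            if best is None or s.cost<best[0]: best=(s.cost,np.r_[s.x,s4],f(s.x))
    return best
if __name__=='__main__':
    c,p,r=fit(); np.save('kin.npy',p); print(c,p.round(2).tolist()); n=len(D)
    print((r[:3*n].reshape(n,3)*5).round(1).tolist()); print((r[3*n:].reshape(n,3)/100).round(3).tolist())
E
python3 kin.py
```

```text
45.97330559745432 [-34.95, -227.42, 234.19, 498.95, 32.42, 427.04, -0.87, 112.12, 326.36, 1.02, -44.65, -724.14, -1.0]
[[38.6, 1.1, -0.7], [1.7, 0.3, 8.9], [-9.3, 0.9, 5.5], [-3.8, 0.0, 5.2], [14.3, 2.0, 10.1], [-6.5, -2.9, -0.7], [0.8, -1.6, -1.9], [3.1, -1.1, -15.8], [8.5, 4.0, -26.3], [-0.2, 1.2, -15.8], [2.5, -2.1, -5.1], [-7.6, -0.3, -1.5], [-27.5, -28.4, -22.0], [1.7, -0.8, 5.8], [16.4, 5.0, 17.6], [-2.1, -0.3, 3.4]]
[[0.0, -0.0, -0.0], [0.0, 0.005, 0.003], [-0.0, -0.0, -0.0], [0.0, -0.0, -0.0], [-0.0, 0.0, -0.0], [0.0, -0.0, -0.0], [-0.0, 0.0, -0.0], [-0.0, 0.0, 0.0], [0.0, -0.001, -0.0], [0.0, 0.001, -0.001], [-0.0, 0.001, -0.0], [-0.0, -0.0, 0.0], [0.001, 0.0, -0.0], [-0.0, -0.0, -0.001], [-0.0, -0.0, -0.0], [0.0, -0.0, 0.001]]
```

```bash
sed -i "s/a1,y1,d1,l2,a2,d4,a3,y4,L,ax,ay,c6,s4=p/a1,y1,d1,l2,a2,d4,a3,y4,L,ax,ay,c6,c1,s4=p/; s/E('z',q\[:,0\])/E('z',q[:,0]+c1)/; s/for c0 in(0,1.57,3.14,-1.57)/for c0,c1 in((0,0),(1.57,1.57),(3.14,0),(-1.57,0),(0,-.3),(1.57,-.3),(3.14,-.3),(-1.57,-.3))/; s/0,0,c0\]/0,0,c0,c1]/" kin.py; python3 kin.py
```

```text
45.96696701027753 [-34.88, 457.69, 234.32, 498.98, 32.42, 427.05, -0.9, -572.75, 326.51, 1.04, -44.51, 42.41, -6.28, -1.0]
[[38.3, 1.1, -0.8], [1.7, 0.3, 8.9], [-9.3, 0.9, 5.5], [-3.8, 0.1, 5.2], [14.3, 2.0, 10.1], [-6.4, -2.9, -0.7], [0.8, -1.7, -1.9], [3.3, -1.1, -15.8], [8.7, 4.0, -26.2], [-0.2, 1.1, -15.8], [2.5, -2.0, -5.1], [-7.8, -0.3, -1.5], [-27.5, -28.4, -22.0], [1.6, -0.7, 5.8], [16.4, 5.2, 17.6], [-2.1, -0.3, 3.4]]
[[0.0, -0.0, -0.0], [0.0, 0.005, 0.003], [-0.0, -0.0, -0.0], [-0.0, -0.0, -0.0], [-0.0, -0.0, -0.0], [0.0, -0.0, -0.0], [-0.0, 0.0, -0.0], [-0.0, 0.0, 0.0], [-0.0, -0.001, -0.0], [-0.0, 0.001, -0.001], [-0.001, 0.001, -0.0], [-0.001, -0.0, 0.0], [0.0, -0.0, -0.0], [-0.001, -0.0, -0.001], [-0.001, -0.0, -0.0], [-0.0, -0.0, 0.001]]
```

```bash
python3 - <<'E'
s=open('kin.py').read()
s=s.replace("c6,c1,s4=p","c6,c1,y5,z5,y6,z6,s4=p")
s=s.replace("r=r*E('x',s4*q[:,3])*E('y',-q[:,4]); ","r=r*E('x',s4*q[:,3]); x=x+r.apply(T(0,y5,z5)); r=r*E('y',-q[:,4]); x=x+r.apply(T(0,y6,z6))")
s=s.replace("0,0,c0,c1]","0,0,c0,c1,0,0,0,0]")
open('kin.py','w').write(s)
E
python3 kin.py
```

```text
0.19731924507717857 [-0.02, -99.09, 161.36, 564.57, -0.03, 421.82, -0.25, 99.0, 328.5, -0.01, -0.25, 11.0, -0.0, -6.43, 0.16, -152.85, 0.07, -1.0]
[[0.1, 0.0, -0.0], [-0.0, -0.0, -0.0], [-0.0, -0.0, 0.0], [-0.0, 0.0, 0.0], [0.0, 0.0, -0.0], [-0.0, 0.0, -0.0], [-0.0, 0.0, 0.1], [0.1, 0.0, -0.1], [-0.1, 0.0, -0.1], [0.1, -0.1, 0.2], [0.2, -0.1, 0.3], [-0.1, 0.2, -0.3], [-0.0, 0.0, -0.0], [-0.0, -0.0, -0.0], [-0.1, -0.1, -0.1], [-0.0, 0.1, -0.0]]
[[0.0, -0.0, -0.0], [0.0, 0.005, 0.003], [-0.0, -0.0, -0.0], [-0.0, -0.0, -0.0], [-0.0, -0.0, -0.0], [0.0, -0.0, -0.0], [-0.0, 0.0, -0.0], [-0.0, 0.0, 0.0], [0.0, -0.001, -0.0], [0.0, 0.001, -0.001], [-0.001, 0.001, -0.0], [-0.0, -0.0, 0.0], [0.0, 0.0, -0.0], [-0.0, -0.0, -0.001], [-0.0, -0.0, -0.0], [-0.0, -0.0, 0.001]]
```

```bash
cat > sim.py <<'E'
from kin import *
p=np.load('kin.npy')
lo=np.array([-3.14,-1.21,-1.068,-3.16,-2.99,-3.1]);hi=np.array([3.14,2.06,1.408,2.05,-.16,3.1])
def solve(q,X,Rt,w=1.0):
    def f(qq):
        x,r=fk(qq,p); return np.r_[(x[0]-X)/1000,w*(Rt.inv()*r[0]).as_rotvec()]
    return least_squares(f,np.clip(q,lo+1e-6,hi-1e-6),bounds=(lo,hi),xtol=1e-10,ftol=1e-12).x
def step(q,d,tw=0,w=1.0):
    x,r=fk(q,p); x=x[0];r=r[0]
    return solve(q,x+r.apply(np.array(d)*10),r*R.from_euler('z',tw),w)
def show(q):
    x,r=fk(q,p); M=r[0].as_matrix(); return q.round(3),x[0].round(1),np.arctan2(M[:2,2],-M[2,2]).round(3)
if __name__=='__main__':
  for w in(.5,1,2):
    q=D[5,:6]
    for i in range(3): q=step(q,(-2.2,-2,-4),0,w)
    print(w,*show(q)); 
    q=D[14,:6]
    q=step(q,(-13.2,-2.5,8.2),0,w);print(*show(q))
    q=D[12,:6]
    for i in range(2): q=step(q,(4,1,-1.5),0,w)
    print(*show(q))
  print(show(D[6,:6]),show(D[15,:6]))
E
python3 sim.py
```

```text
0.5 [ 0.238  0.356  1.408  0.194 -2.442 -1.385] [468.9 -89.5 751. ] [ 0.196 -0.082]
[ 0.208  0.088 -0.868 -0.023 -0.348 -1.477] [400.7 -76.1  60.1] [0.26  0.064]
[ 0.751 -0.563 -1.068  0.293 -0.853 -2.215] [273.1 -51.8 163.1] [ 0.32  -0.004]
1 [ 0.213  0.369  1.408  0.137 -2.495 -1.407] [464.4 -89.2 737.1] [ 0.125 -0.058]
[ 0.208  0.088 -0.868 -0.023 -0.348 -1.477] [400.7 -76.1  60.1] [0.26  0.064]
[ 0.766 -0.581 -1.068  0.327 -0.87  -2.248] [277.8 -54.3 171.7] [ 0.344 -0.018]
2 [ 0.206  0.373  1.408  0.121 -2.509 -1.413] [463.1 -89.1 733.5] [ 0.106 -0.051]
[ 0.208  0.088 -0.868 -0.023 -0.348 -1.477] [400.7 -76.1  60.1] [0.26  0.064]
[ 0.772 -0.588 -1.068  0.34  -0.877 -2.261] [279.6 -55.2 175.2] [ 0.353 -0.023]
(array([ 0.22 ,  0.363,  1.407,  0.166, -2.465, -1.391]), array([467.7, -91.8, 743.6]), array([ 0.162, -0.071])) (array([ 0.21 ,  0.112, -0.86 , -0.014, -0.344, -1.483]), array([406.3, -75.2,  54.8]), array([0.249, 0.059]))
```

```bash
cat > srch.py <<'E'
from sim import *
import sys
rng=np.random.default_rng(int(sys.argv[1]) if len(sys.argv)>1 else 0)
q0=sense()['q']; x0,r0=fk(q0,p); r0=r0[0]
M=r0.as_matrix(); z0=M[:2,2]
out=[]
dirs=rng.normal(size=(14,3)); dirs/=np.linalg.norm(dirs,axis=1)[:,None]; dirs=np.r_[dirs,np.eye(3),-np.eye(3)]
for k in range(250):
    X=np.array([rng.uniform(150,750),rng.uniform(-450,350),rng.uniform(60,900)])
    if X[0]>400 and X[2]<250: continue
    q=solve(q0,X,r0,.65)
    xa,ra=fk(q,p)
    za=ra[0].as_matrix()[:2,2]
    if np.linalg.norm(xa[0]-X)>30: continue
    if np.min(np.r_[q[2]-lo[2],hi[2]-q[2],q[4]-lo[4],hi[4]-q[4]])>.15: continue
    for d in dirs:
        qn=solve(q,xa[0]+50*d,ra[0],.65)
        xn,rn=fk(qn,p); zn=rn[0].as_matrix()[:2,2]
        if np.abs(qn-q).max()>.22: continue
        out.append((np.linalg.norm(za)-np.linalg.norm(zn),xa[0].round(0),d.round(2),(zn-za).round(3),(xn[0]-xa[0]).round(0),q.round(2)))
out.sort(key=lambda o:-o[0])
for o in out[:25]: print(round(o[0],3),*[list(v) for v in o[1:]])
E
timeout 560 python3 srch.py
```

```text
0.033 [np.float64(216.0), np.float64(222.0), np.float64(125.0)] [np.float64(-0.88), np.float64(-0.08), np.float64(-0.47)] [np.float64(-0.034), np.float64(-0.003)] [np.float64(-17.0), np.float64(-4.0), np.float64(-15.0)] [np.float64(1.6), np.float64(-0.24), np.float64(-1.03), np.float64(0.32), np.float64(-0.76), np.float64(-3.1)]
0.032 [np.float64(216.0), np.float64(222.0), np.float64(125.0)] [np.float64(-0.97), np.float64(-0.2), np.float64(-0.15)] [np.float64(-0.033), np.float64(-0.003)] [np.float64(-20.0), np.float64(-9.0), np.float64(-1.0)] [np.float64(1.6), np.float64(-0.24), np.float64(-1.03), np.float64(0.32), np.float64(-0.76), np.float64(-3.1)]
0.032 [np.float64(216.0), np.float64(222.0), np.float64(125.0)] [np.float64(-1.0), np.float64(-0.0), np.float64(-0.0)] [np.float64(-0.032), np.float64(-0.003)] [np.float64(-22.0), np.float64(1.0), np.float64(7.0)] [np.float64(1.6), np.float64(-0.24), np.float64(-1.03), np.float64(0.32), np.float64(-0.76), np.float64(-3.1)]
0.028 [np.float64(260.0), np.float64(206.0), np.float64(100.0)] [np.float64(-0.0), np.float64(-0.0), np.float64(-1.
[... 6422 characters left out ...]
, np.float64(-0.56), np.float64(-2.95)]
0.007 [np.float64(294.0), np.float64(251.0), np.float64(109.0)] [np.float64(-0.76), np.float64(-0.56), np.float64(-0.33)] [np.float64(-0.006), np.float64(-0.003)] [np.float64(-35.0), np.float64(-25.0), np.float64(-10.0)] [np.float64(1.31), np.float64(-0.05), np.float64(-0.97), np.float64(0.43), np.float64(-0.56), np.float64(-2.95)]
0.006 [np.float64(314.0), np.float64(300.0), np.float64(81.0)] [np.float64(-0.9), np.float64(-0.44), np.float64(0.03)] [np.float64(-0.006), np.float64(-0.001)] [np.float64(-42.0), np.float64(-23.0), np.float64(4.0)] [np.float64(1.27), np.float64(0.1), np.float64(-0.94), np.float64(0.52), np.float64(-0.45), np.float64(-3.02)]
```

```bash
cat > greedy.py <<'E'
from sim import *
rng=np.random.default_rng(1)
q0=sense()['q']; x0,r0=fk(q0,p); r0=r0[0]
dirs=rng.normal(size=(16,3)); dirs/=np.linalg.norm(dirs,axis=1)[:,None]
for X in ([216,222,125],[240,215,110],[300,300,85],[350,60,60],[330,120,70]):
    q=solve(q0,np.array(X,float),r0,.65); print('start',*show(q))
    for k in range(7):
        xa,ra=fk(q,p); best=None
        for d in dirs:
          for tw in (-.14,0,.14):
            qn=solve(q,xa[0]+48*d,ra[0]*R.from_euler('z',tw),.65)
            if np.abs(qn-q).max()>.25: continue
            xn,rn=fk(qn,p); zn=rn[0].as_matrix()[:2,2]
            if xn[0,2]<55 or xn[0,0]<180 or xn[0,0]>400: continue
            c=np.linalg.norm(zn)
            if best is None or c<best[0]: best=(c,qn,d,tw)
        if best is None: break
        q=best[1]; print(best[2].round(2),best[3],*show(q))
E
timeout 570 python3 greedy.py
```

```text
start [ 1.568 -0.235 -1.028  0.347 -0.75  -3.1  ] [226.9 221.  129.1] [0.235 0.058]
[-0.82 -0.18 -0.54] 0.14 [ 1.498 -0.222 -1.027  0.274 -0.712 -3.1  ] [227.2 206.6 115.5] [0.183 0.06 ]
[-0.82 -0.18 -0.54] 0.14 [ 1.428 -0.202 -1.035  0.198 -0.664 -3.1  ] [225.5 190.5  98.5] [0.133 0.065]
[-0.79  0.55  0.27] 0.14 [ 1.386 -0.182 -0.929  0.104 -0.739 -3.1  ] [223.8 209.3 115.7] [0.085 0.074]
[-0.79  0.55  0.27] 0.14 [ 1.331 -0.155 -0.834  0.019 -0.8   -3.1  ] [224.3 226.1 129.6] [0.036 0.086]
[-0.95 -0.31  0.01] -0.14 [ 1.473 -0.252 -0.897  0.023 -0.837 -3.1  ] [186.7 210.3 130.2] [0.026 0.087]
[-0.17  0.78  0.61] 0 [ 1.483 -0.219 -0.789  0.014 -0.912 -3.1  ] [185.2 247.1 159.4] [0.019 0.088]
[-0.17  0.78  0.61] 0 [ 1.493 -0.182 -0.68   0.005 -0.984 -3.1  ] [183.5 283.9 188.5] [0.011 0.088]
start [ 1.5   -0.193 -1.068  0.399 -0.66  -3.099] [241.3 216.6 113.1] [0.246 0.057]
[-0.82 -0.18 -0.54] 0.14 [ 1.447 -0.19  -1.064  0.313 -0.637 -3.1  ] [238.5 200.4 102.1] [0.194 0.06 ]
[-0.82 -0.18 -0.54] 0.14 [ 1.388 -0.178 -1.068  0.229 -0.602 -3.1  ] [234.6 183.4  87.4] [0.143 0.066]
[-0.82 -0.
[... 2253 characters left out ...]
[ 0.964 -0.09  -1.068  0.301 -0.446 -2.371] [317.7 116.7  78.6] [0.199 0.061]
[-0.82 -0.18 -0.54] -0.14 [ 0.999 -0.114 -1.068  0.227 -0.484 -2.197] [297.8 111.9  75.3] [0.166 0.063]
[-0.82 -0.18 -0.54] -0.14 [ 1.028 -0.134 -1.068  0.16  -0.518 -2.025] [279.1 107.4  71.8] [0.132 0.065]
[-0.82 -0.18 -0.54] -0.14 [ 1.052 -0.15  -1.068  0.099 -0.548 -1.855] [261.4 103.3  67.8] [0.098 0.068]
[-0.82 -0.18 -0.54] -0.14 [ 1.07  -0.161 -1.068  0.041 -0.572 -1.683] [244.7  99.4  63.4] [0.064 0.07 ]
[-0.82 -0.18 -0.54] -0.14 [ 1.081 -0.166 -1.068 -0.015 -0.59  -1.508] [228.9  95.8  58.2] [0.03  0.073]
[-0.95 -0.31  0.01] 0.14 [ 1.171 -0.3   -1.068 -0.035 -0.732 -1.723] [200.6  84.4  76. ] [0.006 0.074]
```

>>> carry_out --increments "1 -0.1 4.3 -0.8 0; 1 -0.2 8.6 -1.6 0; 1 -0.4 12.9 -2.4 0; 1 -0.5 17.2 -3 0; 1 -0.6 21.5 -3.5 0"

```text
clock: 10.4
eef_pos: [341.7, 123.1, 90.0]
eef_rot: [-0.406, 2.856, 0.038]
force: [0.9, 0.7, -0.0]
gripper_width: 85.3
```

>>> carry_out --increments "1 -0.1 4.3 -0.2 0; 1 -0.2 8.6 -0.2 0; 1 -0.4 12.9 -0.1 0; 1 -0.6 17.4 0.1 0; 1 -0.6 17.4 0.1 0"

```text
clock: 10.9
eef_pos: [299.1, 297.0, 88.6]
eef_rot: [-0.417, 2.855, 0.044]
force: [-0.5, -0.7, 0.1]
gripper_width: 85.6
```

```bash
python3 st.py
```

```text
10.9 [ 1.309  0.063 -0.956  0.505 -0.474 -3.033] [299.1 297.   88.6] F [-0.5 -0.7  0.1] w 85.6
[[-0.926, -0.285, 0.246], [-0.277, 0.958, 0.066], [-0.255, -0.007, -0.967]] tilt x,y [0.249 0.068]
```

>>> carry_out --increments "1 4 0.3 0.8 0.14"

```text
clock: 11.0
eef_pos: [278.8, 281.0, 83.3]
eef_rot: [-0.231, 2.923, 0.065]
force: [-0.4, 0.1, 0.3]
gripper_width: 85.4
```

>>> carry_out --increments "1 3 0.3 0 0.14"

```text
clock: 11.1
eef_pos: [267.9, 270.5, 86.2]
eef_rot: [-0.053, 2.983, 0.086]
force: [-0.2, -0.5, 0.2]
gripper_width: 85.3
```

>>> carry_out --increments "1 2.4 3.6 -2 0.14"

```text
clock: 11.2
eef_pos: [262.2, 294.1, 108.1]
eef_rot: [0.128, 3.036, 0.102]
force: [2.1, 0.9, -0.2]
gripper_width: 85.7
```

```bash
python3 st.py
```

```text
11.2 [ 1.336  0.024 -0.79   0.138 -0.676 -3.096] [262.2 294.1 108.1] F [ 2.1  0.9 -0.2] w 85.7
[[-0.991, 0.081, 0.104], [0.087, 0.994, 0.063], [-0.098, 0.071, -0.993]] tilt x,y [0.104 0.063]
```

>>> carry_out --increments "1 2.4 3.6 -2 0.14"

```text
clock: 11.3
eef_pos: [267.3, 329.8, 134.1]
eef_rot: [0.295, 3.075, 0.142]
force: [1.0, 1.6, 0.5]
gripper_width: 85.5
```

```bash
python3 st.py
```

```text
11.3 [ 1.302  0.049 -0.646  0.046 -0.777 -3.096] [267.3 329.8 134.1] F [1.  1.6 0.5] w 85.5
[[-0.981, 0.187, 0.058], [0.192, 0.978, 0.087], [-0.04, 0.096, -0.995]] tilt x,y [0.058 0.087]
```

>>> carry_out --increments "1 -3.8 -1.6 -1.2 0; 1 -7.6 -3.2 -2.4 0; 1 -11.4 -4.8 -3.6 0; 1 -15 -6.3 -4.6 0; 1 -15 -6.3 -4.6 0"

```text
clock: 11.8
eef_pos: [404.6, 234.1, 181.1]
eef_rot: [0.299, 3.068, 0.144]
force: [-0.1, 0.1, -0.6]
gripper_width: 85.3
```

```bash
python3 - <<'E'
from h import *
import pickle
p=camera_params('wrist'); im=get_image('wrist'); s=sense()
pickle.dump((p,im,s),open('w2.pkl','wb'))
cv2.imwrite('pics/w2.png',im[:,:,::-1])
E
python3 st.py
```

```text
11.85 [ 0.871  0.076 -0.463 -0.01  -0.926 -2.63 ] [402.7 234.5 180. ] F [ 0.3 -0.4 -0.1] w 85.6
[[-0.98, 0.19, 0.062], [0.194, 0.977, 0.086], [-0.044, 0.097, -0.994]] tilt x,y [0.062 0.086]
```

```bash
python3 - <<'E'
import pickle; from h import *
p,im,s=pickle.load(open('w2.pkl','rb'))
crop(im,280,150,360,250,6,'pics/w2c.png')
E
python3 - <<'E'
import pickle; from h import *
p,im,s=pickle.load(open('w2.pkl','rb'))
o=lambda u,v,z:onplane('wrist',(280+u/6,150+v/6),z,p)
C=[o(*c,30) for c in((100,168),(343,160),(345,487),(120,498))]
for c in C: print(c.round(1))
print('ctr',np.mean(C,0),[np.linalg.norm(C[i]-C[(i+1)%4]).round(1) for i in range(4)])
a=(C[2]+C[3]-C[0]-C[1]);print('yaw',np.arctan2(a[1],a[0]))
h=[o(248,326,74),o(250,510,74),o(249,417,74)];print(h,np.linalg.norm(h[0]-h[1]),np.arctan2(*(h[1]-h[0])[::-1]))
E
```

```text
[411.5 221.1]
[419.4 263.9]
[482.8 253.2]
[475. 211.]
ctr [447.19931412 237.29309505] [np.float64(43.5), np.float64(64.3), np.float64(42.9), np.float64(64.4)]
yaw -0.1629847376131832
[array([430.15107338, 239.85949069]), array([461.77363763, 234.09620951]), array([445.46408069, 237.06976166])] 32.14345936053972 -0.18027357502168684
```

Run:
```python
import pickle; from h import *
p,im,s=pickle.load(open('w2.pkl','rb'))
for c in((240,225),(238,195),(404,213),(384,196),(368,310)): print(c,onplane('wrist',c,55,p))
M=R.from_rotvec(s['eef_rot']).as_matrix()
print(M.T@[44.8,4.3,0],M.T@[44.8,4.3,-142])
# open finger tip extents
```

```text
(240, 225) [440.75637074 153.70280898]
(238, 195) [408.92329712 160.74246035]
(404, 213) [467.44685615 326.08425308]
(384, 196) [443.06927766 306.0637053 ]
(368, 310) [587.53225294 270.72227116]
[-43.06373023  12.69213731   3.15512112] [-36.75762344  -1.01142609 144.35159901]
```

>>> carry_out --increments "0.5 -3.9 1.2 1.5 0; 0.5 -4 0.9 5 0; 0.5 -3.9 0.6 8.5 0; 0.5 -3.8 0.2 11.5 0; 0.5 -3.7 -0.1 13 0"

```text
clock: 12.35
eef_pos: [442.5, 238.1, 48.4]
eef_rot: [0.29, 3.077, 0.134]
force: [0.3, -0.0, -0.3]
gripper_width: 42.9
```

```bash
python3 st.py
python3 - <<'E'
from h import *
im=get_image('wrist'); crop(im,220,130,420,280,4,'pics/w3.png')
E
```

```text
12.35 [ 0.806  0.314 -0.547 -0.028 -0.612 -2.543] [442.5 238.1  48.4] F [ 0.3 -0.  -0.3] w 42.9
[[-0.981, 0.184, 0.056], [0.188, 0.979, 0.082], [-0.04, 0.091, -0.995]] tilt x,y [0.056 0.082]
```

>>> carry_out --increments "0.5 -0.4 0.1 1.1 -0.02; 0 -0.4 0.1 1.1 -0.02; 0 -0.4 0.1 1.1 -0.02; 0 -0.4 0.1 1.1 -0.02; 0 -0.4 0.1 1.1 -0.02" --force 60

```text
clock: 12.9
eef_pos: [450.2, 241.3, 41.4]
eef_rot: [0.259, 3.073, 0.141]
force: [-0.3, 0.7, 2.5]
gripper_width: 7.2
```

>>> carry_out --increments "0 0 0 0 0; 0 0 0 0 0"

```text
clock: 13.1
eef_pos: [450.3, 241.2, 41.3]
eef_rot: [0.259, 3.073, 0.141]
force: [-0.2, 0.0, 5.6]
gripper_width: 6.3
```

```bash
python3 st.py
python3 - <<'E'
from h import *
im=get_image('wrist'); crop(im,220,130,420,280,4,'pics/w4.png')
im=get_image('side'); crop(im,290,190,420,320,5,'pics/s4.png')
E
```

```text
13.1 [ 0.799  0.335 -0.54  -0.029 -0.592 -2.515] [450.3 241.2  41.3] F [-0.2  0.   5.6] w 6.3
[[-0.984, 0.165, 0.061], [0.169, 0.982, 0.086], [-0.046, 0.095, -0.994]] tilt x,y [0.062 0.086]
```

```bash
cat > g2.py <<'E'
from sim import *
import sys
rng=np.random.default_rng(3)
q0=sense()['q']; x0,r0=fk(q0,p); r0=r0[0]
zt=np.array([.60,.0])
dirs=rng.normal(size=(10,3)); dirs/=np.linalg.norm(dirs,axis=1)[:,None]; dirs=np.r_[dirs,np.zeros((1,3))]
res=[]
import itertools
for X in itertools.product((330,450,550),(-350,0,350),(250,450,650)):
  for q6 in (-3.09,3.09):
    # orient r0 twisted s.t. q6 at limit
    q=solve(q0,np.array(X,float),r0,.65)
    for _ in range(3):
        x,r=fk(q,p); 
        dq=q6-q[5]
        q=solve(np.r_[q[:5],q6],np.array(X,float),r[0]*R.from_euler('z',-dq),.65)
    x,r=fk(q,p)
    if np.linalg.norm(x[0]-X)>5 or np.linalg.norm(r[0].as_matrix()[:2,2]-r0.as_matrix()[:2,2])>.03: continue
    qs=q.copy();hist=[]
    for k in range(4):
        xa,ra=fk(q,p);best=None
        for d in dirs:
          tw=.14 if q6<0 else -.14
          qn=solve(q,xa[0]+48*d,ra[0]*R.from_euler('z',tw),.65)
          if np.abs(qn-q).max()>.25: continue
          xn,rn=fk(qn,p); zn=rn[0].as_matrix()[:2,2]
          if xn[0,2]<220 or xn[0,0]>600: continue
          c=np.linalg.norm(zn-zt)
          if best is None or c<best[0]: best=(c,qn,d,zn)
        if best is None: break
        q=best[1];hist.append((best[0].round(3)))
    if hist: res.append((hist[-1],X,q6,hist,show(qs)[0],best[2] if best else None,show(q)))
res.sort(key=lambda r:r[0])
for r in res[:8]: print(r)
E
timeout 570 python3 g2.py
```

```text
(np.float64(0.316), (550, 350, 250), 3.09, [np.float64(0.489), np.float64(0.43), np.float64(0.372), np.float64(0.316)], array([ 0.806,  0.35 ,  0.08 , -0.016, -1.196,  3.09 ]), array([ 0.97862468, -0.20415507,  0.02478809]), (array([ 0.932,  0.278, -0.249,  0.335, -0.94 ,  3.1  ]), array([541. , 329.6, 223.6]), array([ 0.294, -0.059])))
(np.float64(0.318), (330, 350, 250), 3.09, [np.float64(0.484), np.float64(0.42), np.float64(0.356), np.float64(0.318)], array([ 1.169,  0.04 , -0.33 ,  0.026, -1.097,  3.09 ]), array([-0.0906281 ,  0.26792299,  0.9591683 ]), (array([ 1.401,  0.004, -0.487,  0.328, -1.016,  3.1  ]), array([309.6, 379.3, 257.5]), array([0.288, 0.039])))
(np.float64(0.323), (450, 350, 250), 3.09, [np.float64(0.487), np.float64(0.425), np.float64(0.362), np.float64(0.323)], array([ 9.440e-01,  2.040e-01, -1.280e-01, -1.000e-03, -1.133e+00,
        3.090e+00]), array([-0.25289459, -0.22844966,  0.94013567]), (array([ 1.156,  0.113, -0.344,  0.307, -1.032,  3.1  ]), array([417.1, 358. , 264. ]), array([ 0.281, -0.014])))
(np.float64(0.341), (330, 350, 450), 3.09, [np.float6
[... 1028 characters left out ...]
oat64(0.414), (450, 350, 650), -3.09, [np.float64(0.535), np.float64(0.496), np.float64(0.454), np.float64(0.414)], array([ 9.440e-01,  3.740e-01,  1.132e+00, -1.000e-03, -2.223e+00,
       -3.090e+00]), array([-0.0906281 ,  0.26792299,  0.9591683 ]), (array([ 0.776,  0.462,  1.408,  0.168, -2.361, -3.1  ]), array([511.9, 227.8, 701.5]), array([0.188, 0.019])))
(np.float64(0.421), (330, 0, 250), 3.09, [np.float64(0.514), np.float64(0.482), np.float64(0.45), np.float64(0.421)], array([ 0.446, -0.237, -0.538, -0.055, -1.178,  3.09 ]), array([ 0.61898402, -0.77509971,  0.1268039 ]), (array([ 0.774, -0.335, -0.683,  0.205, -1.15 ,  3.1  ]), array([328.8,  17.6, 259.3]), array([ 0.188, -0.079])))
```

>>> carry_out --increments "0 -0.1 0.1 -1 0; 0 -0.1 0.2 -2.5 0; 0 -0.2 0.4 -4.5 0; 0 -0.3 0.6 -7 0; 0 -0.3 0.6 -7 0"

```text
clock: 13.7
eef_pos: [451.1, 241.4, 114.2]
eef_rot: [0.258, 3.07, 0.145]
force: [1.0, 0.3, 0.3]
gripper_width: 6.7
```

```bash
python3 st.py
python3 - <<'E'
from h import *
import pickle
p=camera_params('wrist');im=get_image('wrist'); a=get_image('side');b=get_image('scene');s=sense()
pickle.dump((p,im,a,b,s),open('w5.pkl','wb'))
c=lambda i,x,y,k:cv2.resize(i[y:y+75,x:x+100,::-1],None,fx=k,fy=k,interpolation=cv2.INTER_CUBIC)
cv2.imwrite('pics/k5.png',np.vstack([np.hstack([c(im,270,170,4),c(a,300,200,4)]),np.hstack([c(b,260,200,4),c(im,270,240,4)])]))
E
```

```text
13.7 [ 0.798  0.229 -0.459 -0.022 -0.774 -2.522] [451.1 241.4 114.2] F [1.  0.3 0.3] w 6.7
[[-0.984, 0.164, 0.065], [0.169, 0.982, 0.089], [-0.049, 0.099, -0.994]] tilt x,y [0.065 0.089]
```

```bash
cat > ov.py <<'E'
from h import *
def keypts():
    P=[]
    for z0,z1,hx,hy in((0,12,8,2),(30,64,17,5)):
        c=[(sx*hx,sy*hy,z) for z in(z0,z1) for sx,sy in((1,1),(-1,1),(-1,-1),(1,-1))]
        P+= [(c[i],c[j]) for i,j in((0,1),(1,2),(2,3),(3,0),(4,5),(5,6),(6,7),(7,4),(0,4),(1,5),(2,6),(3,7))]
    t=np.linspace(0,2*np.pi,25)
    for rr,z in((9,20),(2.5,16)):
        c=np.c_[rr*np.cos(t),rr*np.sin(t),z+0*t]; P+=list(zip(c[:-1],c[1:]))
    return P
def draw(im,n,pos,Rk,prm,x0,y0,w,h,k,col=(0,255,255)):
    o=im if im.shape[0]==h*k else cv2.resize(im[y0:y0+h,x0:x0+w,::-1],None,fx=k,fy=k,interpolation=cv2.INTER_CUBIC)
    for a,b in keypts():
        u=proj(n,Rk.apply([a,b])+pos,prm); u=((u-[x0,y0]+.5)*k).astype(int)
        cv2.line(o,tuple(map(int,u[0])),tuple(map(int,u[1])),col,1)
    return o
E
python3 - <<'E'
from ov import *
import pickle
p,im,a,b,s=pickle.load(open('w5.pkl','rb'))
tool=R.from_rotvec(s['eef_rot']); x=s['eef_pos']
g=R.from_matrix(np.array([[-.984,.165,.061],[.169,.982,.086],[-.046,.095,-.994]])); xg=np.array([450.3,241.2,41.3])
kp=g.inv().apply(np.array([446.5,237.2,10])-xg); kr=g.inv()*R.from_euler('z',-.17)
print('key tip in tool',kp,'axes z',kr.apply([0,0,1]))
ca=(tool.apply(kp)+x,tool*kr)
# B: aligned in y with pads
kb=R.from_euler('y',-.05)*R.from_euler('x',np.pi)
cb=(tool.apply([0,0,-19+47])+x,tool*R.from_euler('x',np.pi))
o=[]
for n,i,pr,x0,y0 in(('wrist',im,p,270,170),('side',a,None,300,210)):
    for c in(ca,cb): o.append(draw(i,n,c[0],c[1],pr,x0,y0,100,75,4))
cv2.imwrite('pics/ov5.png',np.vstack([np.hstack(o[:2]),np.hstack(o[2:])]))
E
```

```text
key tip in tool [ 4.49891957 -7.52593379 30.54914145] axes z [-0.0458714   0.09499832 -0.99442   ]
```

>>> carry_out --increments "0 0.1 1.1 -4 -0.14; 0 0.2 2.2 -8 -0.28; 0 0.4 3.3 -12 -0.42; 0 0.5 4.5 -16 -0.56; 0 0.7 5.7 -20 -0.7"

```text
clock: 14.35
eef_pos: [439.2, 280.0, 314.7]
eef_rot: [-0.812, 2.953, 0.099]
force: [1.1, 1.6, -1.1]
gripper_width: 6.4
```

>>> carry_out --increments "0 0 0 0 -0.14; 0 0 0 0 -0.28; 0 0 0 0 -0.42; 0 0 0 0 -0.56; 0 0 0 0 -0.7"

```text
clock: 14.85
eef_pos: [439.4, 279.9, 312.7]
eef_rot: [-1.767, 2.483, 0.052]
force: [0.2, 0.1, -0.5]
gripper_width: 6.8
```

>>> carry_out --increments "0 0 0 0 -0.14; 0 0 0 0 -0.28; 0 0 0 0 -0.42; 0 0 0 0 -0.56; 0 0 0 0 -0.7"

```text
clock: 15.35
eef_pos: [439.5, 279.9, 312.7]
eef_rot: [-2.506, 1.723, -0.0]
force: [0.1, 0.8, -0.1]
gripper_width: 6.9
```

>>> carry_out --increments "0 0 0 0 -0.14; 0 0 0 0 -0.28; 0 0 0 0 -0.42; 0 0 0 0 -0.56; 0 0 0 0 -0.7"

```text
clock: 15.85
eef_pos: [439.5, 279.9, 312.7]
eef_rot: [-2.951, 0.761, -0.053]
force: [-0.2, 1.0, 0.1]
gripper_width: 7.0
```

```bash
python3 st.py
```

```text
15.85 [ 0.873  0.09  -0.107 -0.01  -1.274  0.196] [439.5 279.9 312.7] F [-0.2  1.   0.1] w 7.0
[[0.875, -0.481, 0.057], [-0.484, -0.871, 0.082], [0.01, -0.099, -0.995]] tilt x,y [0.057 0.082]
```

>>> carry_out --increments "0 0 0 0 -0.14; 0 0 0 0 -0.28; 0 0 0 0 -0.42; 0 0 0 0 -0.56; 0 0 0 0 -0.7"

```text
clock: 16.35
eef_pos: [439.5, 279.9, 312.7]
eef_rot: [-3.049, -0.299, -0.099]
force: [0.1, -0.8, -0.2]
gripper_width: 6.7
```

>>> carry_out --increments "0 0 0 0 -0.14; 0 0 0 0 -0.28; 0 0 0 0 -0.42; 0 0 0 0 -0.56; 0 0 0 0 -0.7"

```text
clock: 16.85
eef_pos: [439.5, 279.9, 312.7]
eef_rot: [-2.785, -1.337, -0.134]
force: [-0.3, 0.6, -0.1]
gripper_width: 6.6
```

>>> carry_out --increments "0 0 0 0 -0.14; 0 0 0 0 -0.28; 0 0 0 0 -0.42; 0 0 0 0 -0.56; 0 0 0 0 -0.7"

```text
clock: 17.35
eef_pos: [439.5, 279.9, 312.7]
eef_rot: [-2.18, -2.234, -0.154]
force: [0.7, 0.5, 0.5]
gripper_width: 6.6
```

>>> carry_out --increments "0 0 0 0 -0.14; 0 0 0 0 -0.28; 0 0 0 0 -0.42; 0 0 0 0 -0.56; 0 0 0 0 -0.7"

```text
clock: 17.85
eef_pos: [439.5, 279.9, 312.7]
eef_rot: [1.281, 2.845, 0.154]
force: [-0.1, 0.4, -0.1]
gripper_width: 6.6
```

```bash
python3 st.py
cat > g3.py <<'E'
from sim import *
rng=np.random.default_rng(3)
q=sense()['q']
zt=np.array([.57,.07])
dirs=rng.normal(size=(24,3)); dirs/=np.linalg.norm(dirs,axis=1)[:,None]; dirs=np.r_[dirs,np.zeros((1,3))]
for k in range(12):
    xa,ra=fk(q,p);best=None
    for d in dirs:
      for tw in (-.14,):
        qn=solve(q,xa[0]+45*d,ra[0]*R.from_euler('z',tw),.65)
        if np.abs(qn-q).max()>.25: continue
        xn,rn=fk(qn,p); zn=rn[0].as_matrix()[:2,2]
        if xn[0,2]<240 or xn[0,0]>560 or xn[0,1]>330: continue
        c=np.linalg.norm(zn-zt)
        if best is None or c<best[0]: best=(c,qn,d,tw)
    if best is None: break
    q=best[1]; print((ra[0].inv().apply(best[2])*4.5).round(1),best[3],*show(q),best[0].round(3))
E
python3 g3.py
```

```text
17.85 [ 0.873  0.09  -0.107 -0.01  -1.274  2.996] [439.5 279.9 312.7] F [-0.1  0.4 -0.1] w 6.6
[[-0.663, 0.746, 0.057], [0.748, 0.659, 0.082], [0.024, 0.097, -0.995]] tilt x,y [0.057 0.082]
[-4.4 -0.2 -0.7] -0.14 [ 0.867  0.075 -0.125  0.024 -1.271  3.1  ] [444.  264.4 317.5] [0.083 0.061] 0.487
[-4.4 -0.6 -0.6] -0.14 [ 0.931  0.034 -0.198  0.095 -1.239  3.1  ] [429.2 261.1 317.8] [0.132 0.028] 0.44
[-4.   1.9  0.4] -0.14 [ 0.99   0.045 -0.238  0.166 -1.193  3.1  ] [431.6 278.7 309.9] [ 0.183 -0.002] 0.394
[-4.2  1.6  0.7] -0.14 [ 1.04   0.057 -0.291  0.243 -1.137  3.1  ] [434.6 292.8 297.8] [ 0.238 -0.03 ] 0.348
[-4.2  1.2  1. ] -0.14 [ 1.077  0.072 -0.357  0.327 -1.068  3.1  ] [439.7 303.2 281.6] [ 0.296 -0.054] 0.304
[-4.3  0.8  1.2] -0.14 [ 1.096  0.091 -0.434  0.422 -0.985  3.1  ] [448.8 309.7 261.2] [ 0.356 -0.075] 0.262
[-3.7  1.4 -2.2] -0.14 [ 1.148  0.091 -0.455  0.501 -0.989  3.1  ] [445.  326.8 270.6] [ 0.416 -0.09 ] 0.227
[-4.1 -0.1  1.7] -0.14 [ 1.127  0.119 -0.546  0.623 -0.881  3.1  ] [462.5 326.6 243.8] [ 0.475 -0.102] 0.197
[-1.  -1.3 -4.2] -0.14 [ 1.216  0.055 -0.609  0.674 -0.93   3.1  ] [428.  323.4 260.4] [ 0.525 -0.108] 0.179
[-1.1 -1.5 -4.1] -0.14 [ 1.32  -0.007 -0.665  0.711 -0.994  3.1  ] [392.  319.6 275.2] [ 0.574 -0.113] 0.167
[-3.5  0.   2.8] -0.14 [ 1.245  0.055 -0.747  0.866 -0.861  3.1  ] [419.9 326.6 240.3] [ 0.621 -0.111] 0.161
[ 1.1 -1.2 -4.2] -0.14 [ 1.375 -0.006 -0.819  0.873 -0.933  3.1  ] [373.9 319.5 244.8] [ 0.66  -0.108] 0.161
```

```bash
cat > g4.py <<'E'
from sim import *
rng=np.random.default_rng(3)
q0=sense()['q']; x0,r0=fk(q0,p)
zt=np.array([.61,.1])
dirs=rng.normal(size=(14,3)); dirs/=np.linalg.norm(dirs,axis=1)[:,None]; dirs=np.r_[dirs,np.zeros((1,3))]
for X,tw0 in (([250,350,320],0),([150,400,320],0),([60,420,320],0),([250,350,320],-.6),([150,400,320],-.7),([50,420,320],-.8)):
  q=q0.copy()
  for f in (.5,1): q=solve(q,x0[0]+f*(np.array(X)-x0[0]),r0[0]*R.from_euler('z',f*tw0),.65)
  print(X,*show(q))
  for k in range(11):
    xa,ra=fk(q,p);best=None
    for d in dirs:
      for tw in (-.14,):
        qn=solve(q,xa[0]+45*d,ra[0]*R.from_euler('z',tw),.65)
        if np.abs(qn-q).max()>.25: continue
        xn,rn=fk(qn,p); zn=rn[0].as_matrix()[:2,2]
        if xn[0,2]<200 or xn[0,0]>560 or xn[0,1]>430: continue
        c=np.linalg.norm(zn-zt)
        if best is None or c<best[0]: best=(c,qn,d,tw)
    if best is None: break
    q=best[1]; 
    if k%2==0:print((ra[0].inv().apply(best[2])*4.5).round(1),best[3],*show(q),best[0].round(3))
E
timeout 570 python3 g4.py
```

```text
[250, 350, 320] [ 1.362 -0.09  -0.288  0.04  -1.281  2.495] [250. 350. 320.] [0.057 0.082]
[0. 0. 0.] -0.14 [ 1.362 -0.09  -0.288  0.04  -1.281  2.635] [250. 350. 320.] [0.057 0.082] 0.553
[-4.2  1.6  0.1] -0.14 [ 1.171 -0.072 -0.253  0.03  -1.292  3.1  ] [314.  309.3 326.6] [0.065 0.079] 0.545
[-4.4  0.6  0.4] -0.14 [ 1.312 -0.098 -0.361  0.166 -1.219  3.1  ] [300.9 322.8 315.9] [0.175 0.05 ] 0.439
[-4.4 -0.3  0.9] -0.14 [ 1.429 -0.125 -0.513  0.312 -1.125  3.1  ] [291.6 324.3 292.2] [0.289 0.035] 0.332
[-4.1 -1.1  1.4] -0.14 [ 1.495 -0.133 -0.7    0.482 -0.993  3.1  ] [294.1 318.9 254.4] [0.403 0.034] 0.228
[-4.1 -0.5 -1.7] -0.14 [ 1.632 -0.153 -0.756  0.608 -1.043  3.1  ] [273.3 333.9 269.4] [0.515 0.049] 0.131
[150, 400, 320] [ 1.646 -0.093 -0.3    0.066 -1.286  2.204] [150. 400. 320.] [0.057 0.082]
[-4.4 -0.2 -0.7] -0.14 [ 1.571 -0.139 -0.322  0.059 -1.305  2.422] [177.9 365.1 325.7] [0.057 0.082] 0.553
[0. 0. 0.] -0.14 [ 1.667 -0.19  -0.291  0.066 -1.393  2.61 ] [146.8 354.9 356.6] [0.057 0.082] 0.553
[3.5 2.2 1.7] -0.14 [ 1.777 -0.181 -0.416  0.076 -1.268  2.769] [110.5 364.  
[... 2563 characters left out ...]
-0.309  0.084 -1.299  2.74 ] [ 50. 420. 320.] [0.057 0.082]
[ 2.9 -0.9 -3.3] -0.14 [ 1.998 -0.126 -0.263  0.087 -1.384  2.794] [ 18.9 409.8 350.9] [0.057 0.082] 0.553
[-4.2  0.4  1.7] -0.14 [ 1.936 -0.125 -0.237  0.12  -1.403  3.1  ] [ 52.3 415.3 367.5] [0.09  0.096] 0.52
[-4.  -0.5  2. ] -0.14 [ 2.082 -0.177 -0.443  0.238 -1.276  3.1  ] [ 39.1 398.9 322.8] [0.182 0.145] 0.433
[-3.6 -1.3  2.4] -0.14 [ 2.2   -0.22  -0.67   0.366 -1.14   3.1  ] [ 40.1 379.6 269.5] [0.267 0.205] 0.365
[-3.  -2.   2.7] -0.14 [ 2.248 -0.218 -0.915  0.534 -0.952  3.1  ] [ 55.7 367.2 204.9] [0.345 0.273] 0.323
[-1.  -4.2  1.2] -0.14 [ 2.506 -0.389 -1.056  0.558 -1.109  3.1  ] [ 68.4 311.1 202.6] [0.409 0.342] 0.313
```

>>> carry_out --increments "0 4.1 -2.1 -0.5 -0.14; 0 8.2 -4.3 -1.1 -0.28; 0 12.3 -6.4 -1.6 -0.42; 0 16.5 -8.6 -2.2 -0.54; 0 16.5 -8.6 -2.2 -0.54"

```text
clock: 18.35
eef_pos: [261.2, 347.6, 331.3]
eef_rot: [0.465, 3.059, 0.144]
force: [0.1, -0.1, -0.8]
gripper_width: 6.9
```

```bash
python3 st.py; python3 g3.py | head -1; sed -e 's/zt=.*/zt=np.array([.61,.1])/' -e 's/xn\[0,2\]<240/xn[0,2]<200/; s/xn\[0,1\]>330/xn[0,1]>400/' g3.py > g5.py; python3 g5.py
```

```text
18.35 [ 1.332 -0.086 -0.257  0.038 -1.304  3.071] [261.2 347.6 331.3] F [ 0.1 -0.1 -0.8] w 6.9
[[-0.954, 0.294, 0.058], [0.298, 0.951, 0.085], [-0.03, 0.098, -0.995]] tilt x,y [0.058 0.085]
[-3.7 -2.4 -0.7] -0.14 [ 1.396 -0.16  -0.334  0.088 -1.304  3.1  ] [246.2 320.6 333.8] [0.1   0.079] 0.47
[-4.5  0.4  0.1] -0.14 [ 1.385 -0.103 -0.303  0.095 -1.276  3.1  ] [257.4 347.6 328.2] [0.108 0.077] 0.504
[-4.5 -0.   0.3] -0.14 [ 1.457 -0.13  -0.372  0.162 -1.242  3.1  ] [248.6 345.5 321.7] [0.163 0.073] 0.449
[-4.3  0.7  1.2] -0.14 [ 1.52  -0.132 -0.444  0.232 -1.186  3.1  ] [243.3 352.5 306.4] [0.219 0.072] 0.395
[-4.3  0.3  1.4] -0.14 [ 1.573 -0.132 -0.526  0.306 -1.121  3.1  ] [240.4 357.3 287.8] [0.275 0.075] 0.34
[-4.2 -0.1  1.7] -0.14 [ 1.609 -0.124 -0.616  0.388 -1.044  3.1  ] [241.3 360.9 265.4] [0.331 0.082] 0.287
[-4.  -1.7  1.3] -0.14 [ 1.634 -0.134 -0.722  0.479 -0.973  3.1  ] [245.  352.1 244.8] [0.388 0.092] 0.234
[-4.  -0.5 -2. ] -0.14 [ 1.705 -0.154 -0.752  0.543 -1.002  3.1  ] [234.2 355.2 254.1] [0.443 0.106] 0.184
[-4.  -0.9 -1.7] -0.14 [ 1.775 -0.171 -0.788  0.604 -1.03   3.1  ] [223.6 356.4 260.4] [0.497 0.125] 0.136
[-4.  -1.3 -1.5] -0.14 [ 1.843 -0.185 -0.829  0.661 -1.055  3.1  ] [213.7 356.1 263.5] [0.551 0.148] 0.094
[-3.9 -1.8 -1.3] -0.14 [ 1.907 -0.196 -0.876  0.716 -1.077  3.1  ] [204.8 354.5 263.6] [0.604 0.175] 0.065
[ 0.1 -4.5  0.6] -0.14 [ 2.    -0.272 -0.999  0.739 -1.105  3.1  ] [203.4 313.7 244.9] [0.641 0.195] 0.059
[4.  0.2 2. ] -0.14 [ 2.148 -0.28  -1.068  0.691 -1.136  3.1  ] [181.2 294.6 216.3] [0.643 0.186] 0.052
```

Follow this sequence with single-row calls.

>>> carry_out --increments "0 -4.5 0.4 0.1 -0.14"

```text
clock: 18.45
eef_pos: [263.7, 346.8, 328.1]
eef_rot: [0.332, 3.018, 0.133]
force: [1.1, -0.4, -1.8]
gripper_width: 7.3
```

>>> carry_out --increments "0 -4.5 0 0.3 -0.14"

```text
clock: 18.55
eef_pos: [259.2, 344.2, 321.2]
eef_rot: [0.198, 2.967, 0.118]
force: [-0.6, 0.4, -0.1]
gripper_width: 6.4
```

>>> carry_out --increments "0 -4.3 0.7 0.6 -0.14"

```text
clock: 18.65
eef_pos: [256.0, 349.8, 312.4]
eef_rot: [0.063, 2.912, 0.103]
force: [0.4, -0.7, -0.7]
gripper_width: 6.4
```

>>> carry_out --increments "0 -4.3 0.3 0.8 -0.14"

```text
clock: 18.75
eef_pos: [254.7, 354.9, 300.8]
eef_rot: [-0.069, 2.85, 0.086]
force: [-0.2, 0.9, -0.8]
gripper_width: 6.4
```

```bash
python3 st.py; python3 g5.py|head -7
```

```text
18.75 [ 1.542 -0.13  -0.499  0.314 -1.144  3.096] [254.7 354.9 300.8] F [-0.2  0.9 -0.8] w 6.4
[[-0.957, -0.056, 0.283], [-0.039, 0.997, 0.066], [-0.286, 0.052, -0.957]] tilt x,y [0.288 0.069]
[-4.2 -1.2  1.1] -0.14 [ 1.586 -0.149 -0.593  0.39  -1.092  3.1  ] [253.  347.3 284.4] [0.344 0.073] 0.276
[-4.  -1.6  1.3] -0.14 [ 1.619 -0.162 -0.696  0.474 -1.029  3.1  ] [254.4 339.6 264.5] [0.399 0.08 ] 0.224
[-3.7 -2.   1.5] -0.14 [ 1.625 -0.161 -0.804  0.574 -0.948  3.1  ] [261.  332.4 240.5] [0.454 0.091] 0.174
[-4.1 -0.8 -1.7] -0.14 [ 1.684 -0.169 -0.839  0.643 -0.965  3.1  ] [252.9 337.8 245.1] [0.51  0.106] 0.125
[-4.1 -1.2 -1.5] -0.14 [ 1.733 -0.17  -0.881  0.716 -0.973  3.1  ] [246.6 342.4 245.7] [0.565 0.126] 0.078
[-4.  -1.7 -1.2] -0.14 [ 1.76  -0.162 -0.931  0.8   -0.964  3.1  ] [243.7 347.1 242. ] [0.62 0.15] 0.04
[ 2.3 -3.4  1.8] -0.14 [ 1.777 -0.192 -1.068  0.876 -0.914  3.1  ] [242.9 312.8 209.1] [0.643 0.158] 0.03
```

>>> carry_out --increments "0 -4.2 -1.2 1.1 -0.14"

```text
clock: 18.85
eef_pos: [255.7, 348.5, 285.0]
eef_rot: [-0.2, 2.783, 0.065]
force: [-0.1, -1.5, -0.9]
gripper_width: 6.7
```

>>> carry_out --increments "0 -4.0 -1.6 1.3 -0.14"

```text
clock: 18.95
eef_pos: [260.1, 339.9, 265.9]
eef_rot: [-0.328, 2.711, 0.039]
force: [0.1, 0.6, -0.8]
gripper_width: 6.8
```

>>> carry_out --increments "0 -3.7 -2.0 1.5 -0.14"

```text
clock: 19.05
eef_pos: [269.5, 332.9, 243.5]
eef_rot: [-0.455, 2.633, 0.01]
force: [0.1, -0.4, 0.3]
gripper_width: 6.2
```

>>> carry_out --increments "0 -4.1 -0.8 -1.7 -0.14"

```text
clock: 19.15
eef_pos: [266.2, 334.5, 245.6]
eef_rot: [-0.57, 2.552, -0.036]
force: [1.1, -0.5, 0.0]
gripper_width: 6.8
```

>>> carry_out --increments "0 -4.1 -1.2 -1.5 -0.14"

```text
clock: 19.25
eef_pos: [263.3, 345.1, 251.6]
eef_rot: [-0.681, 2.46, -0.058]
force: [-0.2, 0.8, 0.7]
gripper_width: 6.4
```

```bash
python3 st.py; python3 g5.py|head -4
```

```text
19.25 [ 1.679 -0.162 -0.876  0.749 -0.952  3.096] [263.3 345.1 251.6] F [-0.2  0.8  0.7] w 6.4
[[-0.702, -0.458, 0.546], [-0.483, 0.869, 0.108], [-0.524, -0.188, -0.831]] tilt x,y [0.581 0.129]
[-4.1 -1.6 -1.2] -0.14 [ 1.689 -0.148 -0.924  0.845 -0.931  3.1  ] [263.6 351.4 246.9] [0.636 0.152] 0.03
[ 2.2 -3.5  1.8] -0.14 [ 1.664 -0.171 -1.068  0.957 -0.855  3.1  ] [266.3 317.5 211.9] [0.66 0.16] 0.027
[ 3.5  2.6 -1.2] -0.14 [ 1.903 -0.153 -1.068  0.845 -0.969  3.1  ] [214.5 323.8 200.5] [0.663 0.149] 0.017
[ 1.1 -4.3  0.8] -0.14 [ 2.141 -0.198 -1.068  0.713 -1.141  3.1  ] [181.8 301.7 209.3] [0.698 0.136] 0.029
```

>>> carry_out --increments "0 -4.1 -1.6 -1.2 -0.14"

```text
clock: 19.35
eef_pos: [265.4, 354.1, 249.9]
eef_rot: [-0.785, 2.366, -0.09]
force: [0.9, 0.1, -0.6]
gripper_width: 6.9
```

```bash
python3 st.py
cat > plan.py <<'E'
from sim import *
s=sense(); q=s['q']; x0,r0=fk(q,p); r0=r0[0]
K=np.array([524.2,-11,99]); n=np.array([np.sin(np.radians(35)),0,-np.cos(np.radians(35))])
k=np.array([.046,-.11,.993]);tip=np.array([1,-5,29])
# twist tau so that tool x is down-slope
for tau in np.arange(0,2.2,.1):
    r=r0*R.from_euler('z',tau); xx=r.apply([1,0,0])
    if abs(np.arctan2(xx[1],-xx[0]))<.06: print('tau',tau.round(2),'key axis',r.apply(k).round(3),'ang',np.degrees(np.arccos(r.apply(k)@n)).round(1),'tool x',xx.round(2))
import sys
E
python3 plan.py
```

```text
19.35 [ 1.681 -0.149 -0.921  0.853 -0.927  3.096] [265.4 354.1 249.9] F [ 0.9  0.1 -0.6] w 6.9
[[-0.62, -0.515, 0.592], [-0.558, 0.82, 0.128], [-0.551, -0.251, -0.796]] tilt x,y [0.64 0.16]
tau 0.6 key axis [ 0.559  0.018 -0.829] ang 1.1 tool x [-0.8  0.  -0.6]
```

```bash
cat >> plan.py <<'E'
r=r0*R.from_euler('z',.6)
for dep in (60,30,0,-20):
    X=K-dep*n-r.apply(tip); 
    qq=q
    for f in(.25,.5,.75,1): qq=solve(qq,x0[0]+f*(X-x0[0]),r0*R.from_euler('z',.6*f),.65)
    print(dep,X.round(1),*show(qq))
    for t in(.5,1,1.5,2): print('  tw',t,*show(solve(qq,X,r*R.from_euler('z',t),.65)))
X=K-60*n-r.apply(tip); print('delta tool',r0.inv().apply(X-x0[0])/10)
E
python3 plan.py
```

```text
tau 0.6 key axis [ 0.559  0.018 -0.829] ang 1.1 tool x [-0.8  0.  -0.6]
60 [473.   -9.8 172.3] [ 0.315 -0.142 -1.068  1.327 -0.16   3.1  ] [485.7  64.1 209.3] [0.623 0.033]
  tw 0.5 [ 0.361 -0.214 -1.064  0.815 -0.16   3.1  ] [456.3  14.5 204.8] [0.614 0.113]
  tw 1 [ 0.329 -0.152 -0.945  0.35  -0.16   3.1  ] [472.2 -16.2 191.4] [0.616 0.168]
  tw 1.5 [ 0.318 -0.139 -0.924  0.272 -0.16   2.686] [474.2 -20.2 187.7] [0.619 0.176]
  tw 2 [ 0.318 -0.139 -0.923  0.271 -0.16   2.188] [474.2 -20.2 187.6] [0.619 0.176]
30 [490.3  -9.8 147.8] [ 0.31  -0.122 -1.068  1.332 -0.16   3.1  ] [487.   62.6 199.8] [0.605 0.023]
  tw 0.5 [ 0.357 -0.167 -1.038  0.814 -0.16   3.1  ] [470.9  17.8 198.5] [0.594 0.101]
  tw 1 [ 0.327 -0.104 -0.917  0.346 -0.16   3.1  ] [487.  -12.2 184.2] [0.597 0.159]
  tw 1.5 [ 0.26  -0.034 -0.808 -0.063 -0.16   3.064] [495.1 -29.6 159.4] [0.619 0.199]
  tw 2 [ 0.26  -0.033 -0.807 -0.064 -0.16   2.565] [495.1 -29.6 159.4] [0.619 0.199]
0 [507.5  -9.8 123.2] [ 0.304 -0.103 -1.068  1.337 -0.16   3.1  ] [488.1  60.9 190.6] [0.587 0.013]
  tw 0.5 [ 0.351 -0.115 -1.007  0.814 -0.16   3.1  ] [487.7  21.3 191.4] [0.574 0.089]
  tw 1 [ 0.324 -0.053 -0.886  0.344 -0.16   3.1  ] [503.9  -8.  176.1] [0.578 0.149]
  tw 1.5 [ 0.253  0.022 -0.768 -0.096 -0.16   3.1  ] [512.4 -26.7 148.1] [0.603 0.194]
  tw 2 [ 0.19   0.069 -0.706 -0.38  -0.16   2.934] [512.  -32.6 125.7] [0.63  0.212]
-20 [518.9  -9.8 106.8] [ 0.3   -0.087 -1.065  1.341 -0.16   3.1  ] [490.3  60.1 184.6] [0.575 0.007]
  tw 0.5 [ 0.347 -0.078 -0.985  0.815 -0.16   3.1  ] [500.3  23.7 185.9] [0.561 0.08 ]
  tw 1 [ 0.321 -0.016 -0.862  0.343 -0.16   3.1  ] [516.3  -5.1 169.9] [0.565 0.142]
  tw 1.5 [ 0.251  0.058 -0.745 -0.098 -0.16   3.1  ] [524.7 -24.1 141.3] [0.591 0.189]
  tw 2 [ 0.156  0.124 -0.658 -0.521 -0.16   3.1  ] [522.4 -31.6 107.1] [0.634 0.213]
delta tool [ 11.68064742 -38.51269935  13.7873016 ]
```

```bash
cat > ik.py <<'E'
from sim import *
rng=np.random.default_rng(0)
K=np.array([524.2,-11,99]); n=np.array([np.sin(np.radians(35)),0,-np.cos(np.radians(35))])
# tool orientation: z=given (zx,zy), twist so tool x ~ down-slope + psi
def tool(zx,zy,psi):
    z=np.array([zx,zy,-np.sqrt(1-zx*zx-zy*zy)]); y=np.cross(z,[-1,0,0]); y/=np.linalg.norm(y); x=np.cross(y,z)
    return R.from_matrix(np.c_[x,y,z])*R.from_euler('z',psi)
def ikall(X,r,nn=12):
    S=[]
    for i in range(nn):
        q=rng.uniform(lo,hi); q[0]=rng.uniform(-.5,1.2)
        s=solve(q,X,r,.65); x,ra=fk(s,p)
        e=np.linalg.norm(x[0]-X)/1000+np.linalg.norm((r.inv()*ra[0]).as_rotvec())
        S.append((e,s))
    S.sort(key=lambda a:a[0]); out=[]
    for e,s in S:
        if e<2e-3 and not any(np.abs(s-o).max()<.05 for o in out): out.append(s)
    return out,S[0]
if __name__=='__main__':
  for zx,zy in ((.574,0),(.574,.1),(.574,-.1),(.6,.12),(.5,0),(.65,0)):
    for psi in (0,np.pi/2,np.pi,-np.pi/2):
        r=tool(zx,zy,psi); X=K-30*n-r.apply([0,0,28])
        o,b=ikall(X,r); print(zx,zy,round(psi,2),[a.round(2).tolist() for a in o], b[0].round(3) if not o else '')
E
timeout 500 python3 ik.py
```

```text
0.574 0 0 [] 0.086
0.574 0 1.57 [] 0.086
0.574 0 3.14 [] 0.086
0.574 0 -1.57 [] 0.086
0.574 0.1 0 [] 0.067
0.574 0.1 1.57 [] 0.066
0.574 0.1 3.14 [] 0.067
0.574 0.1 -1.57 [] 0.067
0.574 -0.1 0 [] 0.074
0.574 -0.1 1.57 [] 0.074
0.574 -0.1 3.14 [] 0.074
0.574 -0.1 -1.57 [] 0.074
0.6 0.12 0 [] 0.071
0.6 0.12 1.57 [] 0.07
0.6 0.12 3.14 [] 0.07
0.6 0.12 -1.57 [] 0.071
0.5 0 0 [] 0.025
0.5 0 1.57 [] 0.025
0.5 0 3.14 [] 0.025
0.5 0 -1.57 [] 0.026
0.65 0 0 [] 0.15
0.65 0 1.57 [] 0.15
0.65 0 3.14 [] 0.15
0.65 0 -1.57 [] 0.15
```

```bash
cat > map.py <<'E'
from ik import *
for zy in (-.25,-.15,-.05,.05,.15,.25):
    row=[]
    for zx in (.38,.42,.46,.5,.54):
        m=[]
        for dep in (45,0,-20):
            r=tool(zx,zy,0); X=K-dep*n-r.apply([0,0,29]); o,b=ikall(X,r,6); m.append(b[0].round(3))
        row.append((zx,m,b[1][:5].round(2).tolist() if max(m)<.01 else ''))
    print(zy,row)
E
timeout 570 python3 map.py
```

```text
-0.25 [(0.38, [np.float64(0.0), np.float64(0.0), np.float64(0.0)], [0.32, 0.16, -0.97, 1.24, -0.39]), (0.42, [np.float64(0.0), np.float64(0.0), np.float64(0.0)], [0.22, 0.15, -1.02, 1.53, -0.34]), (0.46, [np.float64(0.0), np.float64(0.0), np.float64(0.0)], [0.09, 0.14, -1.05, 1.85, -0.31]), (0.5, [np.float64(0.013), np.float64(0.007), np.float64(0.078)], ''), (0.54, [np.float64(0.038), np.float64(0.027), np.float64(0.043)], '')]
-0.15 [(0.38, [np.float64(0.0), np.float64(0.0), np.float64(0.0)], [0.29, 0.14, -0.96, 1.1, -0.28]), (0.42, [np.float64(0.0), np.float64(0.0), np.float64(0.002)], [0.1, 0.12, -1.03, 1.59, -0.19]), (0.46, [np.float64(0.0), np.float64(0.017), np.float64(0.038)], ''), (0.5, [np.float64(0.011), np.float64(0.024), np.float64(0.039)], ''), (0.54, [np.float64(0.03), np.float64(0.051), np.float64(0.07)], '')]
-0.05 [(0.38, [np.float64(0.0), np.float64(0.0), np.float64(0.0)], [0.31, 0.13, -0.91, 0.77, -0.23]), (0.42, [np.float64(0.0), np.float64(0.0), np.float64(0.015)], ''), (0.46, [np.float64(0.0), np.float64(0.025), np.float64(0.047)], ''), (0.5, [np.float64(0.005)
[... 765 characters left out ...]
.float64(0.0)], [0.26, 0.13, -0.71, -0.11, -0.23]), (0.5, [np.float64(0.0), np.float64(0.0), np.float64(0.006)], [0.26, 0.12, -0.74, -0.12, -0.16]), (0.54, [np.float64(0.003), np.float64(0.023), np.float64(0.027)], '')]
0.25 [(0.38, [np.float64(0.0), np.float64(0.0), np.float64(0.0)], [0.11, 0.18, -0.5, -0.44, -0.51]), (0.42, [np.float64(0.0), np.float64(0.0), np.float64(0.0)], [0.11, 0.16, -0.52, -0.48, -0.46]), (0.46, [np.float64(0.0), np.float64(0.0), np.float64(0.0)], [0.1, 0.15, -0.54, -0.53, -0.41]), (0.5, [np.float64(0.0), np.float64(0.0), np.float64(0.0)], [0.09, 0.15, -0.55, -0.6, -0.37]), (0.54, [np.float64(0.0), np.float64(0.0), np.float64(0.0)], [0.07, 0.14, -0.56, -0.7, -0.34])]
```

```bash
python3 - <<'E'
import pickle; from h import *
p,im,s=pickle.load(open('w1.pkl','rb'))
crop(im,295,165,355,220,10,'pics/w1c.png')
E
cat > slot.py <<'E'
from h import *
th=np.radians(35); yaw=-.007
B=R.from_euler('z',yaw)
xs=B.apply([np.cos(th),0,np.sin(th)]); ys=B.apply([0,1,0]); zs=B.apply([-np.sin(th),0,np.cos(th)])
K=np.array([524.2,-11,99.3])
def onslope(uv,p,off=0,n='wrist'):
    r=least_squares(lambda a:proj(n,K+a[0]*xs+a[1]*ys+off*zs,p)[0]-uv,[0,0]); return r.x
E
python3 - <<'E'
import pickle; from slot import *
p,im,s=pickle.load(open('w1.pkl','rb'))
c=lambda u,v:(295+u/10-.5,165+v/10-.5)
for a,b in (((285,230),(315,345)),((290,235),(310,340)),((275,240),(325,340))):
    A=onslope(c(*a),p);Bq=onslope(c(*b),p); d=A-Bq; print(A,Bq,np.linalg.norm(d),'angle',np.arctan2(d[1],d[0]))
# plate circle: outline extents
for u in ((115,280),(475,280),(300,112),(300,455)): print(u,onslope(c(*u),p))
for u in ((180,280),(412,280),(300,172),(300,388)): print(u,onslope(c(*u),p,4))
E
```

```text
[-7.96974843 -5.06510188] [12.27460009  5.14939335] 22.67530727437985 angle -2.6743034374928296
[-7.27005678 -3.95181676] [11.58802134  4.05017239] 20.485578848412832 angle -2.74029229637471
[-5.54384063 -6.43228339] [10.83898802  6.72892535] 21.01462562259139 angle -2.4648100141217393
(115, 280) [ 10.0903931  -33.09945266]
(475, 280) [-8.20763705 31.47130119]
(300, 112) [-31.70132479  -7.46333197]
(300, 455) [33.35333527  7.00320336]
(180, 280) [  8.31628248 -21.80712728]
(412, 280) [-3.37959847 19.46553358]
(300, 172) [-18.26635357  -5.16681867]
(300, 388) [22.38921834  3.8736745 ]
```

```bash
cat > plan2.py <<'E'
from ik import *
s=sense(); q=s['q']; x0,r0=fk(q,p); x0=x0[0]; r0=r0[0]
tip=np.array([2,-5,29]);k=np.array([.046,-.11,.993])
tw=.15
# row-limited sim: 14 rows path straight to standoff
r=r0*R.from_euler('z',tw); X=K-80*n-r.apply(tip)
print('delta tool cm',(r0.inv().apply(X-x0)/10).round(2))
for f in np.linspace(0,1,11)[1:]: q=solve(q,x0+f*(X-x0),r0*R.from_euler('z',f*tw),.65)
print(*show(q)); x,ra=fk(q,p); print('tip err',(x[0]+ra[0].apply(tip)-(K-80*n)).round(1),'axis ang',np.arccos(ra[0].apply(k)@n).round(3))
# then 8 steps of 10 mm with re-reference and position feedback
for dep in (60,50,40,30,20,10,0,-5,-10,-15,-20,-20):
    x,ra=fk(q,p); x=x[0];ra=ra[0]
    X=x+(K-dep*n)-(x+ra.apply(tip))
    q=solve(q,X,ra,.65); x,ra=fk(q,p)
    print(dep,*show(q),'tip err',(x[0]+ra[0].apply(tip)-(K-dep*n)).round(1),'axis ang',np.arccos(ra[0].apply(k)@n).round(3))
E
python3 plan2.py
```

```text
delta tool cm [ 11.58 -38.23  11.8 ]
[ 2.265 -1.21  -1.068  0.602 -2.007  3.1  ] [375.2  17.4 246.9] [0.64  0.109]
tip err [-85.3  25.6  59. ] axis ang 0.044
60 [ 2.301 -1.21  -1.068  0.569 -2.06   3.056] [377.2  13.8 241.5] [0.637 0.061] tip err [-94.9  20.9  70. ] axis ang 0.076
50 [ 2.351 -1.21  -1.068  0.529 -2.116  2.996] [378.9  13.7 235.6] [0.636 0.015] tip err [-99.1  19.7  72.5] axis ang 0.111
40 [ 2.397 -1.21  -1.068  0.486 -2.168  2.936] [380.   13.6 230. ] [ 0.637 -0.029] tip err [-103.8   18.5   75.2] axis ang 0.145
30 [ 2.44  -1.21  -1.068  0.441 -2.214  2.876] [380.7  13.4 224.5] [ 0.64  -0.071] tip err [-108.9   17.4   78.2] axis ang 0.179
20 [ 2.479 -1.21  -1.068  0.395 -2.257  2.816] [381.   13.1 219.3] [ 0.644 -0.111] tip err [-114.4   16.2   81.4] axis ang 0.211
10 [ 2.516 -1.21  -1.068  0.348 -2.296  2.756] [381.   12.8 214.4] [ 0.65 -0.15] tip err [-120.1   15.    85. ] axis ang 0.242
0 [ 2.551 -1.21  -1.068  0.3   -2.331  2.696] [380.8  12.3 209.7] [ 0.657 -0.187] tip err [-126.1   13.7   88.8] axis ang 0.272
-5 [ 2.58  -1.21  -1.068  0.256 -2.362  2.642] [380.8  11.3 206. ] [ 0.667 -0.221] tip err [-128.9   11.9   89.6] axis ang 0.3
-10 [ 2.607 -1.21  -1.068  0.213 -2.391  2.59 ] [380.7  10.3 202.8] [ 0.678 -0.252] tip err [-131.8   10.4   90.9] axis ang 0.325
-15 [ 2.633 -1.21  -1.068  0.171 -2.417  2.54 ] [380.7   9.5 199.9] [ 0.69  -0.282] tip err [-134.6    9.    92.5] axis ang 0.349
-20 [ 2.657 -1.21  -1.068  0.13  -2.441  2.491] [380.6   8.8 197.3] [ 0.703 -0.309] tip err [-137.4    7.7   94.5] axis ang 0.371
-20 [ 2.676 -1.21  -1.068  0.095 -2.462  2.45 ] [380.9   7.7 195.8] [ 0.717 -0.334] tip err [-136.9    6.1   93.3] axis ang 0.391
```

```bash
cat > m2.py <<'E'
from ik import *
for zx,zy in ((.5,.15),(.52,.18),(.54,.25),(.5,.2)):
  for psi in (-.45,-.45+np.pi,1.2):
    for dep in (50,-20):
        r=tool(zx,zy,psi); X=K-dep*n-r.apply([2,-5,29]); o,b=ikall(X,r,10)
        print(zx,zy,round(psi,2),dep,[a.round(2).tolist() for a in o],b[0].round(4), b[1].round(2))
E
python3 m2.py
```

```text
0.5 0.15 -0.45 50 [[0.33, -0.06, -0.82, 0.08, -0.27, -1.57]] 0.0 [ 0.33 -0.06 -0.82  0.08 -0.27 -1.57]
0.5 0.15 -0.45 -20 [] 0.0108 [ 0.27  0.12 -0.75 -0.1  -0.16 -1.35]
0.5 0.15 2.69 50 [[0.3, -0.06, -0.79, 0.01, -0.29, 1.67]] 0.0 [ 0.3  -0.06 -0.79  0.01 -0.29  1.67]
0.5 0.15 2.69 -20 [[0.25, 0.13, -0.74, -0.13, -0.16, 1.85]] 0.0014 [ 0.25  0.13 -0.74 -0.13 -0.16  1.85]
0.5 0.15 1.2 50 [] 0.0045 [ 0.32 -0.06 -0.8   0.06 -0.28  3.1 ]
0.5 0.15 1.2 -20 [] 0.0025 [ 0.26  0.12 -0.74 -0.1  -0.16 -2.99]
0.52 0.18 -0.45 50 [[0.3, -0.06, -0.78, -0.06, -0.27, -1.43]] 0.0 [ 0.3  -0.06 -0.78 -0.06 -0.27 -1.43]
0.52 0.18 -0.45 -20 [[0.25, 0.12, -0.7, -0.28, -0.17, -1.17]] 0.0 [ 0.25  0.12 -0.7  -0.28 -0.17 -1.17]
0.52 0.18 2.69 50 [[0.26, -0.05, -0.75, -0.14, -0.3, 1.82]] 0.0 [ 0.26 -0.05 -0.75 -0.14 -0.3   1.82]
0.52 0.18 2.69 -20 [[0.2, 0.13, -0.67, -0.36, -0.21, 2.09]] 0.0 [ 0.2   0.13 -0.67 -0.36 -0.21  2.09]
0.52 0.18 1.2 50 [[0.28, -0.05, -0.75, -0.11, -0.3, -3.01]] 0.0 [ 0.28 -0.05 -0.75 -0.11 -0.3  -3.01]
0.52 0.18 1.2 -20 [[0.22, 0.13, -0.67, -0.32, -0.2, -2.76]] 0.0 [ 0.22  0.13 -0.67
[... 547 characters left out ...]
.2 -20 [[0.07, 0.14, -0.55, -0.68, -0.35, -2.34]] 0.0 [ 0.07  0.14 -0.55 -0.68 -0.35 -2.34]
0.5 0.2 -0.45 50 [[0.26, -0.05, -0.71, -0.19, -0.35, -1.29]] 0.0 [ 0.26 -0.05 -0.71 -0.19 -0.35 -1.29]
0.5 0.2 -0.45 -20 [[0.21, 0.13, -0.64, -0.38, -0.26, -1.05]] 0.0 [ 0.21  0.13 -0.64 -0.38 -0.26 -1.05]
0.5 0.2 2.69 50 [[0.22, -0.04, -0.69, -0.24, -0.37, 1.94]] 0.0 [ 0.22 -0.04 -0.69 -0.24 -0.37  1.94]
0.5 0.2 2.69 -20 [[0.16, 0.14, -0.62, -0.43, -0.28, 2.18]] 0.0 [ 0.16  0.14 -0.62 -0.43 -0.28  2.18]
0.5 0.2 1.2 50 [[0.24, -0.04, -0.69, -0.22, -0.37, -2.89]] 0.0 [ 0.24 -0.04 -0.69 -0.22 -0.37 -2.89]
0.5 0.2 1.2 -20 [[0.18, 0.14, -0.62, -0.4, -0.28, -2.66]] 0.0 [ 0.18  0.14 -0.62 -0.4  -0.28 -2.66]
```

>>> carry_out --increments "0 0 0 0 0.14; 0 0 0 0 0.28; 0 0 0 0 0.42; 0 0 0 0 0.56; 0 0 0 0 0.7"

```text
clock: 19.85
eef_pos: [266.0, 353.2, 249.2]
eef_rot: [0.088, 2.504, 0.203]
force: [0.2, 0.4, 0.7]
gripper_width: 6.7
```

>>> carry_out --increments "0 0 0 0 0.14; 0 0 0 0 0.28; 0 0 0 0 0.42; 0 0 0 0 0.56; 0 0 0 0 0.7"

```text
clock: 20.35
eef_pos: [266.0, 353.2, 249.2]
eef_rot: [0.963, 2.375, 0.481]
force: [0.7, 0.3, -0.3]
gripper_width: 6.9
```

>>> carry_out --increments "0 0 0 0 0.14; 0 0 0 0 0.28; 0 0 0 0 0.42; 0 0 0 0 0.56; 0 0 0 0 0.7"

```text
clock: 20.85
eef_pos: [266.0, 353.2, 249.2]
eef_rot: [1.79, 1.98, 0.725]
force: [0.1, 0.7, -1.0]
gripper_width: 6.5
```

>>> carry_out --increments "0 0 0 0 0.14; 0 0 0 0 0.28; 0 0 0 0 0.42; 0 0 0 0 0.56; 0 0 0 0 0.7"

```text
clock: 21.35
eef_pos: [266.0, 353.2, 249.2]
eef_rot: [2.497, 1.318, 0.912]
force: [0.0, -0.5, -1.5]
gripper_width: 6.6
```

>>> carry_out --increments "0 0 0 0 0.14; 0 0 0 0 0.28; 0 0 0 0 0.42; 0 0 0 0 0.56; 0 0 0 0 0.7"

```text
clock: 21.85
eef_pos: [266.0, 353.2, 249.2]
eef_rot: [-2.908, -0.397, -0.983]
force: [-0.2, 0.7, -0.7]
gripper_width: 6.5
```

```bash
python3 st.py; sed -i 's/^tw=.15/tw=.15+2*np.pi-3.5/' plan2.py; python3 plan2.py
```

```text
21.85 [ 1.679 -0.148 -0.92   0.849 -0.928 -0.409] [266.  353.2 249.2] F [-0.2  0.7 -0.7] w 6.5
[[0.766, 0.256, 0.59], [0.226, -0.966, 0.125], [0.602, 0.038, -0.797]] tilt x,y [0.637 0.155]
delta tool cm [ 3.04 39.74 11.83]
[ 0.34  -0.196 -0.99   0.453 -0.16  -1.854] [459.9 -13.9 198.8] [0.624 0.161]
tip err [-1.  -4.4 10.5] axis ang 0.014
60 [ 0.326 -0.134 -0.931  0.292 -0.16  -1.684] [473.2 -17.3 184.1] [0.607 0.174] tip err [ 0.5 -7.4 11.9] axis ang 0.017
50 [ 0.32  -0.093 -0.895  0.184 -0.16  -1.572] [479.8 -16.4 171.9] [0.595 0.185] tip err [ 1.1 -6.2  7.8] axis ang 0.032
40 [ 0.312 -0.057 -0.862  0.088 -0.16  -1.471] [485.8 -15.3 161. ] [0.587 0.194] tip err [ 1.2 -4.9  4.8] axis ang 0.043
30 [ 0.302 -0.024 -0.831  0.003 -0.16  -1.379] [491.5 -14.3 150.9] [0.582 0.202] tip err [ 1.  -3.7  2.9] axis ang 0.052
20 [ 0.291  0.007 -0.803 -0.073 -0.16  -1.294] [497.1 -13.4 141.6] [0.579 0.207] tip err [ 0.8 -2.7  1.7] axis ang 0.059
10 [ 0.279  0.037 -0.776 -0.143 -0.16  -1.215] [502.7 -12.8 132.7] [0.577 0.212] tip err [ 0.6 -1.9  1. ] axis ang 0.063
0 [ 0.266  0.065 -0.75  -0.208 -0.16  -1.141] [508.2 -12.3 124.1] [0.575 0.215] tip err [ 0.4 -1.3  0.6] axis ang 0.066
-5 [ 0.261  0.079 -0.738 -0.239 -0.16  -1.105] [510.9 -11.7 119.7] [0.575 0.216] tip err [ 0.2 -0.7  0.3] axis ang 0.068
-10 [ 0.254  0.092 -0.726 -0.269 -0.16  -1.07 ] [513.7 -11.4 115.5] [0.574 0.217] tip err [ 0.1 -0.4  0.1] axis ang 0.069
-15 [ 0.248  0.106 -0.714 -0.297 -0.16  -1.037] [516.6 -11.3 111.4] [0.574 0.218] tip err [ 0.1 -0.3  0.1] axis ang 0.07
-20 [ 0.241  0.119 -0.702 -0.325 -0.16  -1.004] [519.4 -11.2 107.2] [0.574 0.218] tip err [ 0.1 -0.2  0.1] axis ang 0.07
-20 [ 0.241  0.119 -0.702 -0.325 -0.16  -1.004] [519.4 -11.1 107.2] [0.574 0.219] tip err [ 0.  -0.1  0. ] axis ang 0.07
```

>>> carry_out --increments "0 0.3 4 0.6 0.14; 0 0.6 8 1.2 0.28; 0 0.9 12 1.8 0.42; 0 1.2 16 2.6 0.56; 0 1.5 20 3.4 0.7"

```text
clock: 22.35
eef_pos: [352.5, 170.5, 252.3]
eef_rot: [-2.698, 0.585, -0.828]
force: [1.0, 1.0, -1.1]
gripper_width: 6.8
```

>>> carry_out --increments "0 0 0 0 0.14; 0 0 0 0 0.28; 0 0 0 0 0.42; 0 0 0 0 0.56; 0 0 0 0 0.7"

```text
clock: 22.85
eef_pos: [352.4, 170.8, 251.4]
eef_rot: [-2.222, 1.409, -0.619]
force: [-0.0, 0.2, -0.6]
gripper_width: 7.0
```

>>> carry_out --increments "0 0 0 0 0.14; 0 0 0 0 0.28; 0 0 0 0 0.42; 0 0 0 0 0.56; 0 0 0 0 0.7"

```text
clock: 23.35
eef_pos: [352.3, 171.0, 251.4]
eef_rot: [-1.553, 2.018, -0.363]
force: [0.2, -0.2, 0.0]
gripper_width: 6.8
```

```bash
python3 st.py; sed -i 's/^tw=.*/tw=.15+2*np.pi-5.6/' plan2.py; python3 plan2.py|head -5;python3 - <<'E'
from h import *
import pickle
p=camera_params('wrist');im=get_image('wrist');s=sense()
pickle.dump((p,im,s),open('w6.pkl','wb')); cv2.imwrite('pics/w6.png',im[:,:,::-1])
E
```

```text
23.35 [ 1.216 -0.416 -1.069  0.842 -0.737 -2.066] [352.3 171.  251.4] F [ 0.2 -0.2  0. ] w 6.8
[[-0.17, -0.797, 0.58], [-0.949, 0.292, 0.122], [-0.266, -0.53, -0.805]] tilt x,y [0.624 0.15 ]
delta tool cm [ 16.9  -10.55   9.18]
[ 0.342 -0.189 -0.995  0.479 -0.16  -1.882] [460.4 -12.2 195.9] [0.615 0.154]
tip err [-0.7 -2.9  7.5] axis ang nan
60 [ 0.33  -0.133 -0.942  0.339 -0.16  -1.734] [473.1 -15.7 183.5] [0.599 0.164] tip err [ 0.2 -6.1 11.2] axis ang 0.006
50 [ 0.325 -0.095 -0.908  0.24  -0.16  -1.633] [479.8 -15.4 172.4] [0.588 0.173] tip err [ 0.9 -5.6  8.1] axis ang 0.026plan2.py:9: RuntimeWarning: invalid value encountered in arccos
  print(*show(q)); x,ra=fk(q,p); print('tip err',(x[0]+ra[0].apply(tip)-(K-80*n)).round(1),'axis ang',np.arccos(ra[0].apply(k)@n).round(3))
```

```bash
python3 - <<'E'
import pickle; from slot import *
p,im,s=pickle.load(open('w6.pkl','rb'))
crop(im,200,0,262,52,10,'pics/w6c.png')
E
python3 - <<'E'
import pickle; from slot import *
p,im,s=pickle.load(open('w6.pkl','rb'))
c=lambda u,v:(200+u/10-.5,0+v/10-.5)
A=onslope(c(255,285),p);B2=onslope(c(370,197),p);d=A-B2
print(A,B2,np.linalg.norm(d),np.arctan2(d[1],d[0]),np.arctan2(-d[1],-d[0]),'ctr',(A+B2)/2)
for u in ((50,270),(580,230),(290,507)): print(onslope(c(*u),p))
# slot corners
for u in ((243,270),(268,305),(383,208),(358,180)): print(onslope(c(*u),p))
m=(A+B2)/2;print(K+m[0]*xs+m[1]*ys)
# rim 
for u in ((140,245),(480,240),(310,80),(290,410)): print('rim',onslope(c(*u),p,4))
E
```

```text
[8.80255025 2.30017549] [-8.22403974 -3.0579701 ] 17.8497756462514 0.3048813471287864 -2.836711306461007 ctr [ 0.28925525 -0.3788973 ]
[ 33.1925032  -10.36438133]
[-31.50248488  10.68300872]
[13.23542931 31.36218706]
[ 9.66621771 -0.17701544]
[8.01364697 5.43981792]
[-9.34046498 -1.05650214]
[-7.45061636 -5.77297191]
[524.43428597 -11.38054661  99.46591   ]
rim [20.15053988 -7.59137396]
rim [-20.09602128   8.35199743]
rim [ -6.27879659 -19.6474002 ]
rim [ 8.54868833 20.26526554]
```

```bash
cat > ov6.py <<'E'
from ov import *
import pickle
p,im,s=pickle.load(open('w6.pkl','rb'))
tool=R.from_rotvec(s['eef_rot']); x=s['eef_pos']
def pose(tip,kx,ky):
    z=-np.array([kx,ky,1.]);z/=np.linalg.norm(z); X=np.array([1,0,0]);X=X-z*(X@z);X/=np.linalg.norm(X)
    return tool.apply(tip)+x, tool*R.from_matrix(np.c_[X,np.cross(z,X),z])
o=[]
for t,kx,ky in(((0,0,29),0,0),((2,-5,29),.046,-.11)):
    c=pose(np.array(t),kx,ky); o.append(draw(im,'wrist',c[0],c[1],p,285,185,70,100,6))
o.insert(0,cv2.resize(im[185:285,285:355,::-1],None,fx=6,fy=6,interpolation=cv2.INTER_CUBIC))
o=np.hstack(o);cv2.imwrite('pics/ov6.png',cv2.resize(o,None,fx=.63,fy=.63))
E
python3 ov6.py
cat > fitk.py <<'E'
from ov6 import *
c=lambda u,v:np.array([285+u/3.78-.4,185+v/3.78-.4])
t=np.linspace(0,2*np.pi,60)
def f(a):
    pos,Rk=pose(a[:3],a[3],a[4])
    P=lambda X:proj('wrist',Rk.apply(X)+pos,p)
    e=[P([16.5,0,31])[0]-c(116,54),P([16,0,64])[0]-c(134,127),P([-16,0,64])[0]-c(134,338)]
    u=P(np.c_[9*np.cos(t),9*np.sin(t),20+0*t]); e.append([u[:,0].min()-c(55,0)[0]])
    b=P([[8,2,0],[8,-2,0]]); e.append([b[:,0].min()-c(84,0)[0]]); e.append([b[:,1].min()-c(0,42)[1]])
    return np.concatenate(e)
s=least_squares(f,[2,-3,29,.05,-.1]);print(s.x.round(3),s.fun.round(1))
cc=pose(s.x[:3],s.x[3],s.x[4]); o=draw(im,'wrist',cc[0],cc[1],p,285,185,70,100,6); cv2.imwrite('pics/ov7.png',o)
E
python3 fitk.py
```

```text
[ 2.512e+00 -7.105e+00  3.711e+01  2.700e-02 -1.110e-01] [-0.9 -0.9  0.4  0.5 -0.  -0.2 -0.2  0.7  0.6]
```

```bash
cat > plan3.py <<'E'
from ik import *
import slot,sys
K=np.array([524.4,-11.4,99.5]); n=-slot.zs; phi=.32
tip=np.array([3,-7.2,34.]);k=np.array([.03,-.11,.993]);k/=np.linalg.norm(k)
sd=-(np.cos(phi)*slot.xs+np.sin(phi)*slot.ys)
def twneed(r):
    xk=r.apply([1,0,0]); xk=xk-n*(xk@n); xk/=np.linalg.norm(xk)
    return np.arctan2(np.cross(xk,sd)@n, xk@sd)
def report(x,r):
    t=x+r.apply(tip)-K; print('tip rel: along n %.1f up-slope %.1f y %.1f'%(t@n,t@slot.xs,t@slot.ys),'axis',np.arccos(min(1,r.apply(k)@n)).round(3),'twist need %.3f'%twneed(r))
if __name__=='__main__':
    s=sense(); q=s['q']; x0=s['eef_pos']; r0=R.from_rotvec(s['eef_rot'])
    report(x0,r0); tw=twneed(r0)
    for dep in map(float,sys.argv[1:]):
        r=r0*R.from_euler('z',tw); X=K-dep*n-r.apply(tip)
        print(dep,'delta tool cm',(r0.inv().apply(X-x0)/10).round(2))
        qq=q
        for f in np.linspace(0,1,9)[1:]: qq=solve(qq,x0+f*(X-x0),r0*R.from_euler('z',f*tw),.65)
        x,ra=fk(qq,p); print('   pred',*show(qq)); report(x[0],ra[0])
E
python3 plan3.py 70 40
```

```text
tip rel: along n -189.5 up-slope -48.4 y 180.5 axis 0.127 twist need 0.954
70.0 delta tool cm [ 16.75 -10.7    9.65]
   pred [ 0.342 -0.178 -0.985  0.463 -0.16  -1.991] [464.  -11.4 194.8] [0.612 0.155]
tip rel: along n -78.0 up-slope 4.7 y -3.7 axis 0.019 twist need -0.000
40.0 delta tool cm [ 17.12 -10.77  12.62]
   pred [ 0.312 -0.097 -0.898  0.233 -0.16  -1.739] [483.9 -19.9 177.6] [0.6   0.171]
tip rel: along n -52.4 up-slope 10.7 y -11.6 axis 0.032 twist need 0.001
```

>>> carry_out --increments "0 3.3 -2.1 1.7 0.14; 0 6.7 -4.2 3.5 0.28; 0 10 -6.4 5.4 0.42; 0 13.4 -8.5 7.4 0.56; 0 16.7 -10.7 9.4 0.7"

```text
clock: 23.9
eef_pos: [459.3, -9.3, 195.4]
eef_rot: [-0.794, 2.396, -0.087]
force: [0.0, -1.2, 0.6]
gripper_width: 7.0
```

>>> carry_out --increments "0 0 0 0 0.12; 0 0 0 0 0.25; 0 0 0 0 0.25"

```text
clock: 24.2
eef_pos: [460.6, -4.6, 197.3]
eef_rot: [-0.499, 2.47, 0.016]
force: [0.0, 0.4, -1.4]
gripper_width: 6.6
```

```bash
python3 st.py; python3 plan3.py 40 25
```

```text
24.2 [ 0.358 -0.191 -1.001  0.514 -0.165 -2.013] [460.6  -4.6 197.3] F [ 0.   0.4 -1.4] w 6.6
[[-0.742, -0.355, 0.569], [-0.348, 0.929, 0.126], [-0.573, -0.104, -0.813]] tilt x,y [0.61  0.154]
tip rel: along n -82.1 up-slope 3.5 y 3.1 axis 0.02 twist need 0.041
40.0 delta tool cm [ 0.6  -0.69  4.13]
   pred [ 0.318 -0.09  -0.9    0.241 -0.16  -1.752] [483.9 -17.2 174.3] [0.591 0.17 ]
tip rel: along n -49.8 up-slope 8.5 y -8.8 axis 0.034 twist need 0.002
25.0 delta tool cm [ 0.67 -0.87  5.62]
   pred [ 0.296 -0.043 -0.849  0.105 -0.16  -1.599] [494.1 -21.4 162.4] [0.589 0.18 ]
tip rel: along n -34.1 up-slope 10.0 y -12.7 axis 0.043 twist need 0.002
```

```bash
cat > cmd.py <<'E'
from plan3 import *
import plan3
# usage: cmd dep [upslope y]
s=sense(); q0=s['q']; x0,r0=fk(q0,p); x0=x0[0]; r0=r0[0]
report(s['eef_pos'],R.from_rotvec(s['eef_rot']))
dep=float(sys.argv[1]); du=float(sys.argv[2]) if len(sys.argv)>2 else 0; dy=float(sys.argv[3]) if len(sys.argv)>3 else 0
T=K-dep*n+du*slot.xs+dy*slot.ys
def go(v):
    q=solve(q0,x0+r0.apply(v[:3]),r0*R.from_euler('z',v[3]),.65); x,r=fk(q,p); return q,x[0],r[0]
def f(v):
    q,x,r=go(v); return np.r_[(x+r.apply(tip)-T)/5,twneed(r)*10, .003*(v[:3])]
v=least_squares(f,np.r_[r0.inv().apply(T-x0-r0.apply(tip)),twneed(r0)],diff_step=1e-3,max_nfev=8).x
q,x,r=go(v); print('cmd',(v[:3]/10).round(2),v[3].round(3),'pred',*show(q)); report(x,r)
E
python3 cmd.py 60
```

```text
tip rel: along n -82.1 up-slope 3.5 y 3.1 axis 0.02 twist need 0.041
cmd [1.23 0.64 3.69] 0.044 pred [ 0.347 -0.126 -0.947  0.342 -0.16  -1.878] [471.3  -8.3 178. ] [0.586 0.169]
tip rel: along n -60.0 up-slope 0.0 y -0.0 axis 0.037 twist need -0.000
```

>>> carry_out --increments "0 1.2 0.6 3.7 0.04"

```text
clock: 24.3
eef_pos: [444.1, 7.5, 187.5]
eef_rot: [-0.451, 2.507, 0.018]
force: [2.1, -0.5, 0.6]
gripper_width: 6.5
```

>>> carry_out --increments "0 0 0 0 0"

```text
clock: 24.4
eef_pos: [443.3, 8.2, 187.7]
eef_rot: [-0.457, 2.505, 0.018]
force: [-0.7, -0.4, -0.8]
gripper_width: 6.9
```

```bash
python3 st.py; python3 cmd.py 40
```

```text
24.4 [ 0.382 -0.21  -1.068  0.673 -0.16  -2.228] [443.3   8.2 187.7] F [-0.7 -0.4 -0.8] w 6.9
[[-0.769, -0.327, 0.549], [-0.319, 0.941, 0.113], [-0.554, -0.088, -0.828]] tilt x,y [0.586 0.136]
tip rel: along n -84.1 up-slope -17.3 y 15.3 axis 0.019 twist need 0.010
cmd [-0.15 -1.17  5.94] 0.013 pred [ 0.338 -0.064 -0.915  0.3   -0.16  -1.837] [483.7  -8.1 162.1] [0.555 0.157]
tip rel: along n -40.0 up-slope 0.0 y -0.0 axis 0.055 twist need -0.000
```

```bash
cat > dls.py <<'E'
from sim import *
def jac(q,r,x):
    J=np.zeros((6,6)); h=1e-5
    Q=q+h*np.eye(6); xs,rs=fk(Q,p)
    J[:3]=((xs-x)/h/1000).T; J[3:]=((rs*r.inv()).as_rotvec()/h).T
    return J
def dls(q,X,Rt,lam=.05,N=20,w=1.,mode='clip'):
    q=np.clip(q,lo,hi)
    for i in range(N):
        x,r=fk(q,p); x=x[0];r=r[0]
        e=np.r_[(X-x)/1000,w*(Rt*r.inv()).as_rotvec()]
        J=jac(q,r,x); J[3:]*=w
        if mode=='clip': dq=J.T@np.linalg.solve(J@J.T+lam**2*np.eye(6),e)
        else:
            free=np.ones(6,bool)
            for _ in range(3):
                dq=np.zeros(6);Jf=J[:,free]
                dq[free]=Jf.T@np.linalg.solve(Jf@Jf.T+lam**2*np.eye(6),e)
                bad=((q+dq<lo-1e-9)&(q<=lo+1e-9)|((q+dq>hi+1e-9)&(q>=hi-1e-9)))&free
                if not bad.any(): break
                free&=~bad
        q=np.clip(q+dq,lo,hi)
    return q
if __name__=='__main__':
    T=[(np.array([.358,-.191,-1.001,.514,-.165,-2.013]),(1.2,.6,3.7,.04),np.array([.382,-.21,-1.068,.673,-.16,-2.228])),
       (np.array([.264,.368,1.408,.126,-2.523,-1.466]),(-2.2,-2,-4,0),None)]
    for mode in('clip','free'):
     for lam in(.01,.03,.05,.1):
      for N in (1,5,20,100):
        q0,d,qa=T[0]; x,r=fk(q0,p); q=dls(q0,x[0]+r[0].apply(np.array(d[:3])*10),r[0]*R.from_euler('z',d[3]),lam,N,1.,mode)
        q2=T[1][0]
        for i in range(3):
            x,r=fk(q2,p); q2=dls(q2,x[0]+r[0].apply(np.array(T[1][1][:3])*10),r[0],lam,N,1.,mode)
        print(mode,lam,N,q.round(3),show(q)[1:],'|',show(q2)[1:])
    print('true',T[0][2],show(T[0][2])[1:],show(D[6,:6])[1:])
E
python3 dls.py
```

```text
clip 0.01 1 [ 0.246 -0.102 -1.068  0.871 -0.16  -2.333] (array([460.7, -31.6, 159.4]), array([ 0.515, -0.002])) | (array([660.8,  46.6, 144.7]), array([-1.794, -2.146]))
clip 0.01 5 [-0.721 -0.22  -1.058  2.05  -0.16  -3.1  ] (array([ 392.1, -309.2,  268.1]), array([ 0.574, -0.701])) | (array([715.4, -85.1, 405. ]), array([-2.142,  2.337]))
clip 0.01 20 [-0.42  -0.178 -1.068  2.05  -0.16  -3.021] (array([ 465.6, -178.8,  241.2]), array([ 0.662, -0.513])) | (array([335.8, -76.6, 761.3]), array([0.132, 0.006]))
clip 0.01 100 [-3.14  -1.21  -1.068 -3.16  -2.99  -3.1  ] (array([ 439.7, -157.8,  425.8]), array([1.58 , 2.757])) | (array([216.4, 167. , 768.5]), array([0.023, 0.041]))
clip 0.03 1 [ 0.263 -0.107 -1.068  0.757 -0.16  -2.23 ] (array([450.2, -36.4, 152.1]), array([0.504, 0.019])) | (array([581.8, -57.9, 525.5]), array([-1.083, -0.49 ]))
clip 0.03 5 [-0.031 -0.137 -1.068  1.389 -0.16  -2.624] (array([483.5, -95.6, 210.1]), array([ 0.607, -0.213])) | (array([529.4, -81.1, 600.3]), array([-0.926, -0.401]))
clip 0.03 20 [-0.393 -0.254 -1.068  2.05  -0.16  -3.06 ] (array([ 463.3, -16
[... 3791 characters left out ...]
.2, 737.5]), array([ 0.125, -0.058]))
free 0.1 5 [ 0.348 -0.15  -0.97   0.43  -0.16  -1.963] (array([469. ,  -7.4, 186.9]), array([0.596, 0.158])) | (array([464.4, -89.2, 737.1]), array([ 0.125, -0.058]))
free 0.1 20 [ 0.341 -0.141 -0.956  0.384 -0.16  -1.911] (array([471. , -10.9, 184.7]), array([0.596, 0.162])) | (array([464.4, -89.2, 737.1]), array([ 0.125, -0.058]))
free 0.1 100 [ 0.341 -0.14  -0.956  0.383 -0.16  -1.91 ] (array([471. , -11. , 184.6]), array([0.596, 0.162])) | (array([464.4, -89.2, 737.1]), array([ 0.125, -0.058]))
true [ 0.382 -0.21  -1.068  0.673 -0.16  -2.228] (array([443.1,   8.2, 187.2]), array([0.585, 0.136])) (array([467.7, -91.8, 743.6]), array([ 0.162, -0.071]))
```

```bash
cat > rs.py <<'E'
from dls import *
import plan3,sys
from plan3 import K,n,tip,k,twneed,report,slot
from multiprocessing import Pool
W=.65
def sim(q0,v,N=8):
    x,r=fk(q0,p); return dls(q0,x[0]+r[0].apply(np.array(v[:3])*10),r[0]*R.from_euler('z',v[3]),.02,N,W,'free')
def ev(a):
    q0,v,dep=a
    q=sim(q0,v); x,r=fk(q,p); x=x[0];r=r[0]
    t=x+r.apply(tip)-K; rel=np.array([t@n+dep,t@slot.xs,t@slot.ys])
    ang=np.arccos(min(1,r.apply(k)@n))
    c=np.linalg.norm(rel)/20+max(0,ang-.06)*25+max(0,q[4]+.20)*60+abs(twneed(r))*1
    if np.abs(q-q0).max()>.22: c+=10
    if t@n>-6: c+=50
    return c,v,q,rel,ang
if __name__=='__main__':
    if len(sys.argv)>1 and sys.argv[1]=='t':
        for w in(.4,.5,.65,.8,1): 
            W=w; q=sim(np.array([.358,-.191,-1.001,.514,-.165,-2.013]),(1.2,.6,3.7,.04)); print(w,*show(q))
        sys.exit()
    dep=float(sys.argv[1]); q0=sense()['q']; rng=np.random.default_rng(1)
    x,r=fk(q0,p); report(x[0],r[0])
    V=rng.normal(size=(300,4)); V[:,:3]*=(rng.uniform(.2,4.5,300)/np.linalg.norm(V[:,:3],axis=1))[:,None]; V[:,3]=np.clip(V[:,3]*.05,-.13,.13)
    with Pool() as P:
        S=sorted(P.map(ev,[(q0,v,dep) for v in V]),key=lambda a:a[0])
        b=S[0][1]
        V=b+rng.normal(size=(150,4))*[.6,.6,.6,.03]
        S=sorted(S+P.map(ev,[(q0,v,dep) for v in V]),key=lambda a:a[0])
    for c,v,q,rel,ang in S[:4]: print(round(c,2),v.round(2),'rel',rel.round(1),'ang',ang.round(3),*show(q))
E
nproc; time python3 rs.py t; time python3 rs.py 50
```

```text
4
0.4 [ 0.366 -0.179 -1.068  0.724 -0.16  -2.275] [448.3   6.6 179.3] [0.564 0.107]
0.5 [ 0.374 -0.195 -1.068  0.694 -0.16  -2.25 ] [445.4   6.7 183. ] [0.574 0.122]
0.65 [ 0.379 -0.21  -1.068  0.67  -0.16  -2.228] [442.8   6.5 186.8] [0.585 0.134]
0.8 [ 0.381 -0.219 -1.068  0.658 -0.16  -2.217] [441.5   6.2 189.3] [0.592 0.141]
1 [ 0.382 -0.226 -1.068  0.649 -0.16  -2.209] [440.6   5.8 191.4] [0.597 0.145]
tip rel: along n -84.1 up-slope -17.5 y 15.2 axis 0.019 twist need 0.010
1.41 [-1.66 -2.17  0.47  0.04] rel [-27.1   4.8   0.9] ang 0.023 [ 0.369 -0.17  -0.962  0.455 -0.211 -2.039] [465.7  -6.4 194.8] [0.586 0.136]
1.41 [-1.36 -2.01  0.49  0.06] rel [-27.1   1.3   1.4] ang 0.026 [ 0.368 -0.173 -0.976  0.478 -0.201 -2.084] [463.   -5.9 192.8] [0.586 0.136]
1.48 [-1.67 -1.48  0.41  0.01] rel [-28.5   3.    7.2] ang 0.019 [ 0.38  -0.177 -0.983  0.511 -0.202 -2.068] [463.2   0.  194.7] [0.586 0.136]
1.49 [-1.58 -1.49  0.4   0.04] rel [-28.5   1.9   6.8] ang 0.023 [ 0.379 -0.177 -0.985  0.513 -0.2   -2.098] [ 4.624e+02 -4.000e-01  1.942e+02] [0.586 0.136]
real	0m2.136s
user	0m1.406s
sys	0m0.142s

real	0m6.717s
user	0m10.462s
sys	0m0.240s
```

```bash
cat > beam.py <<'E'
from rs import *
if __name__=='__main__':
    dep=float(sys.argv[1]); steps=int(sys.argv[2]); q0=sense()['q']; rng=np.random.default_rng(2)
    beam=[(0,q0,[])]
    with Pool() as P:
      for s in range(steps):
        jobs=[];src=[]
        for b in beam:
            m=240
            V=rng.normal(size=(m,4)); V[:,:3]*=(rng.uniform(.2,4.8,m)/np.linalg.norm(V[:,:3],axis=1))[:,None]; V[:,3]=np.clip(V[:,3]*.06,-.13,.13)
            V=V.round(1)+0; V[:,3]=rng.normal(size=m).round(1)*.05
            jobs+=[(b[1],v,dep) for v in V]; src+=[b]*m
        S=P.map(ev,jobs)
        A=sorted(zip(S,src),key=lambda a:a[0][0])
        beam=[];
        for (c,v,q,rel,ang),b in A:
            if all(np.abs(q-o[1]).max()>.04 for o in beam): beam.append((c,q,b[2]+[(v,rel,ang,q)]))
            if len(beam)>=8: break
        print(s,beam[0][0],flush=True)
    for v,rel,ang,q in beam[0][2]: print(v.round(2),'rel',rel.round(1),'ang',ang.round(3),*show(q))
E
time python3 beam.py 35 5
```

```text
0 2.2147778035627637
1 1.7750742684058314
2 1.708065375668416
3 1.690977067180598
4 1.6590451717293886
[-2.   -1.1  -0.3   0.06] rel [-51.    4.6  11.1] ang 0.025 [ 0.404 -0.195 -0.97   0.493 -0.238 -2.121] [460.6   3.9 202. ] [0.586 0.136]
[-0.7  -2.7   2.4   0.08] rel [-24.1  17.2  -9.9] ang 0.035 [ 0.324 -0.109 -0.908  0.361 -0.192 -2.013] [486.8 -17.5 187.5] [0.586 0.136]
[ 0.3  -0.4  -0.3  -0.14] rel [-26.5  16.2 -14.9] ang 0.019 [ 0.319 -0.116 -0.898  0.321 -0.207 -1.829] [483.6 -22.3 188.4] [0.586 0.136]
[-0.3   0.3   0.1   0.03] rel [-25.9  17.8 -11. ] ang 0.023 [ 0.325 -0.114 -0.903  0.348 -0.201 -1.891] [485.5 -18.4 189. ] [0.586 0.136]
[ 0.   -0.3   0.2  -0.02] rel [-23.6  18.8 -13.6] ang 0.02 [ 0.318 -0.106 -0.895  0.327 -0.2   -1.844] [487.5 -21.  187.5] [0.586 0.136]
real	0m56.086s
user	2m25.684s
sys	0m0.474s
```

```bash
sed -i 's/max(0,q\[4\]+.20)\*60/max(0,q[4]+.165)*0/; s/max(0,ang-.06)\*25/max(0,ang-.07)*30/' rs.py; time python3 beam.py 35 5
```

```text
0 1.8006877245209452
1 0.8097308027904963
2 0.2164788170239837
3 0.09184759436834408
4 0.09356983832162954
[-0.7  -1.4   1.7  -0.02] rel [-34.9  -4.2   4.9] ang 0.023 [ 0.357 -0.158 -1.006  0.541 -0.16  -2.057] [462.2  -2.4 183.6] [0.58  0.138]
[ 1.5  -0.5   2.7   0.01] rel [-17.6  -9.8  -8.1] ang 0.043 [ 0.333 -0.107 -0.955  0.347 -0.16  -1.851] [468.  -15.7 166.5] [0.562 0.148]
[-0.9   1.    2.4   0.08] rel [-2.  -0.5  2.6] ang 0.066 [ 0.342 -0.055 -0.911  0.299 -0.16  -1.891] [485.5  -5.6 159.7] [0.549 0.157]
[-0.1  -0.4   0.1  -0.01] rel [-0.4  1.5 -0.8] ang 0.065 [ 0.335 -0.049 -0.891  0.255 -0.171 -1.83 ] [488.   -9.  159.5] [0.549 0.157]
[ 0.    0.2   0.1  -0.03] rel [0.3 1.1 1.2] ang 0.062 [ 0.337 -0.048 -0.903  0.283 -0.16  -1.83 ] [487.9  -7.  158.5] [0.549 0.157]
real	1m2.977s
user	2m31.260s
sys	0m0.512s
```

Execute three steps, checking against the prediction.

>>> carry_out --increments "0 -0.7 -1.4 1.7 -0.02"

```text
clock: 24.5
eef_pos: [458.9, -3.9, 181.2]
eef_rot: [-0.487, 2.509, 0.014]
force: [0.8, -1.7, -0.2]
gripper_width: 6.7
```

>>> carry_out --increments "0 1.5 -0.5 2.7 0.01"

```text
clock: 24.6
eef_pos: [466.7, -15.6, 165.0]
eef_rot: [-0.482, 2.523, 0.037]
force: [0.3, -2.3, -1.0]
gripper_width: 6.7
```

>>> carry_out --increments "0 -0.9 1 2.4 0.08"

```text
clock: 24.7
eef_pos: [481.0, -6.6, 154.6]
eef_rot: [-0.378, 2.561, 0.082]
force: [0.1, 1.2, 0.6]
gripper_width: 6.8
```

>>> carry_out --increments "0 0 0 0 0"

```text
clock: 24.8
eef_pos: [484.6, -4.4, 156.2]
eef_rot: [-0.383, 2.557, 0.082]
force: [0.1, 0.1, 0.1]
gripper_width: 6.9
```

```bash
python3 st.py; python3 plan3.py
python3 - <<'E'
from h import *
import pickle
p=camera_params('wrist');im=get_image('wrist');a=get_image('side');b=get_image('scene');s=sense()
pickle.dump((p,im,a,b,s),open('w7.pkl','wb')); 
c=lambda i,x,y,k:cv2.resize(i[y:y+75,x:x+100,::-1],None,fx=k,fy=k,interpolation=cv2.INTER_CUBIC)
cv2.imwrite('pics/k7.png',np.vstack([np.hstack([c(im,270,170,4),c(a,280,130,4)]),np.hstack([c(b,275,150,4),c(im,270,100,4)])]))
E
```

```text
24.8 [ 0.345 -0.049 -0.911  0.29  -0.16  -1.892] [484.6  -4.4 156.2] F [0.1 0.1 0.1] w 6.9
[[-0.81, -0.287, 0.512], [-0.254, 0.958, 0.136], [-0.529, -0.02, -0.848]] tilt x,y [0.543 0.159]
tip rel: along n -34.7 up-slope -3.6 y 3.8 axis 0.074 twist need -0.057
```

```bash
cat > ov7.py <<'E'
from ov import *
import pickle,sys
from plan3 import tip,k,K,slot
def keypose(s,tip,k):
    tool=R.from_rotvec(s['eef_rot']); z=-k/np.linalg.norm(k); X=np.array([1,0,0]);X=X-z*(X@z);X/=np.linalg.norm(X)
    return tool.apply(tip)+s['eef_pos'],tool*R.from_matrix(np.c_[X,np.cross(z,X),z])
def slotdraw(o,n,prm,x0,y0,kk,phi=.32):
    t=np.linspace(0,2*np.pi,40); 
    for rr,z in((23.5,0),(10.5,0),(13.5,4)):
        u=proj(n,K+rr*np.cos(t)[:,None]*slot.xs+rr*np.sin(t)[:,None]*slot.ys+z*slot.zs,prm); cv2.polylines(o,[((u-[x0,y0]+.5)*kk).astype(np.int32)],True,(0,255,0),1)
    c=np.array([(9.75,3.5),(-9.75,3.5),(-9.75,-3.5),(9.75,-3.5)])@np.array([[np.cos(phi),np.sin(phi)],[-np.sin(phi),np.cos(phi)]])
    u=proj(n,K+c[:,:1]*slot.xs+c[:,1:]*slot.ys,prm); cv2.polylines(o,[((u-[x0,y0]+.5)*kk).astype(np.int32)],True,(255,0,0),1)
if __name__=='__main__':
    p,im,a,b,s=pickle.load(open(sys.argv[1],'rb')); c=keypose(s,tip,k); o=[]
    for n,i,pr,x0,y0 in(('wrist',im,p,270,165),('side',a,None,280,130),('scene',b,None,275,150)):
        q=draw(i,n,c[0],c[1],pr,x0,y0,100,75,4); slotdraw(q,n,pr,x0,y0,4); o.append(q)
    o.append(o[0]*0); cv2.imwrite(sys.argv[2],np.vstack([np.hstack(o[:2]),np.hstack(o[2:])]))
E
python3 ov7.py w7.pkl pics/ov8.png
sed -i 's/^tip=np.array(\[3,-7.2,34.\])/tip=np.array([3,-7.2,31.5])/' plan3.py; python3 beam.py 10 3
```

```text
0 0.716697168186078
1 0.3776247410330937
2 0.32559625626322886
[-0.7  -1.4   1.7  -0.02] rel [-9.6  3.7 -7. ] ang 0.072 [ 0.309  0.004 -0.852  0.168 -0.16  -1.721] [500.3 -15.  145.8] [0.542 0.158]
[ 0.1   0.5   0.9  -0.08] rel [-3.6  4.  -3.9] ang 0.07 [ 0.311  0.021 -0.839  0.136 -0.16  -1.606] [503.5 -12.  140.8] [0.537 0.163]
[ 0.1  0.5  0.5 -0.1] rel [-0.9  3.5 -0.8] ang 0.066 [ 0.316  0.028 -0.834  0.121 -0.16  -1.501] [504.1  -9.  138. ] [0.533 0.167]
```

```bash
sed -i 's/abs(twneed(r))\*1/abs(twneed(r))*6/' rs.py; python3 beam.py 10 4
```

```text
0 0.9050195988170378
1 0.5692845223164837
2 0.4714215781866594
3 0.4930825313677828
[-0.7  -1.4   1.7  -0.02] rel [-9.6  3.7 -7. ] ang 0.072 [ 0.309  0.004 -0.852  0.168 -0.16  -1.721] [500.3 -15.  145.8] [0.542 0.158]
[ 0.1   0.5   0.9  -0.08] rel [-3.6  4.  -3.9] ang 0.07 [ 0.311  0.021 -0.839  0.136 -0.16  -1.606] [503.5 -12.  140.8] [0.537 0.163]
[-0.3  -0.4  -0.6   0.03] rel [-8.8  8.4 -7.4] ang 0.073 [ 0.302  0.011 -0.807  0.085 -0.2   -1.578] [504.3 -15.4 147.7] [0.537 0.163]
[0.4  0.4  0.7  0.01] rel [-2.9  3.  -4.2] ang 0.074 [ 0.31   0.023 -0.837  0.128 -0.16  -1.632] [503.4 -12.3 139.8] [0.536 0.163]
```

>>> carry_out --increments "0 -0.7 -1.4 1.7 -0.02"

```text
clock: 25.05
eef_pos: [498.6, -15.1, 146.7]
eef_rot: [-0.411, 2.552, 0.074]
force: [0.9, -0.2, 0.4]
gripper_width: 6.7
```

>>> carry_out --increments "0 0 0 0 0"

```text
clock: 25.15
eef_pos: [502.0, -14.9, 146.5]
eef_rot: [-0.405, 2.553, 0.075]
force: [0.7, -0.3, -0.4]
gripper_width: 6.6
```

```bash
python3 st.py; python3 beam.py 10 3
```

```text
25.15 [ 0.308  0.006 -0.848  0.165 -0.16  -1.72 ] [502.  -14.9 146.5] F [ 0.7 -0.3 -0.4] w 6.6
[[-0.804, -0.301, 0.513], [-0.271, 0.953, 0.135], [-0.529, -0.03, -0.848]] tilt x,y [0.544 0.158]
0 0.584495608831497
1 0.4893834700869737
2 0.41097297559497425
[-0.3   0.6   0.7  -0.03] rel [-4.8  8.6 -1.3] ang 0.072 [ 0.315  0.019 -0.839  0.162 -0.16  -1.688] [506.9  -9.4 144.5] [0.54  0.162]
[ 0.7   0.2   0.4  -0.02] rel [-2.7  3.  -2.8] ang 0.074 [ 0.312  0.023 -0.836  0.124 -0.16  -1.622] [503.4 -11.  139.6] [0.536 0.166]
[0.1  0.3  0.2  0.02] rel [-2.1  1.7 -1.1] ang 0.079 [ 0.316  0.025 -0.836  0.119 -0.16  -1.641] [502.9  -9.3 138.5] [0.534 0.168]
```

>>> carry_out --increments "0 -0.3 0.6 0.7 -0.03"

```text
clock: 25.25
eef_pos: [505.0, -9.4, 144.5]
eef_rot: [-0.446, 2.55, 0.069]
force: [-0.0, 0.6, -0.5]
gripper_width: 6.4
```

>>> carry_out --increments "0 0.7 0.2 0.4 -0.02"

```text
clock: 25.35
eef_pos: [502.6, -9.6, 140.2]
eef_rot: [-0.478, 2.545, 0.068]
force: [0.4, -0.6, -0.3]
gripper_width: 6.9
```

>>> carry_out --increments "0 0.1 0.3 0.2 0.02"

```text
clock: 25.45
eef_pos: [500.7, -8.3, 138.1]
eef_rot: [-0.449, 2.555, 0.079]
force: [-0.8, -0.4, -0.3]
gripper_width: 6.9
```

>>> carry_out --increments "0 0 0 0 0"

```text
clock: 25.55
eef_pos: [501.4, -8.1, 138.6]
eef_rot: [-0.449, 2.553, 0.079]
force: [-0.2, -0.2, -0.2]
gripper_width: 6.9
```

```bash
python3 st.py; python3 plan3.py
python3 - <<'E'
from h import *
import pickle
p=camera_params('wrist');im=get_image('wrist');a=get_image('side');b=get_image('scene');s=sense()
pickle.dump((p,im,a,b,s),open('w8.pkl','wb'));
E
python3 ov7.py w8.pkl pics/ov9.png
```

```text
25.55 [ 0.319  0.022 -0.839  0.121 -0.16  -1.656] [501.4  -8.1 138.6] F [-0.2 -0.2 -0.2] w 6.9
[[-0.798, -0.332, 0.503], [-0.3, 0.943, 0.146], [-0.523, -0.034, -0.852]] tilt x,y [0.533 0.17 ]
tip rel: along n -13.1 up-slope 0.4 y 0.2 axis 0.081 twist need -0.009
```

```bash
sed -i 's/t@n>-6/t@n>25/' rs.py; python3 beam.py 2 3
```

```text
0 0.5809496952499084
1 0.5966195383833228
2 0.5984474883512022
[ 0.9  -1.    1.6  -0.01] rel [  5.5  -4.9 -11. ] ang 0.083 [ 0.28   0.068 -0.793 -0.028 -0.16  -1.465] [506.5 -19.4 121.9] [0.532 0.172]
[-0.8   0.1  -0.4  -0.01] rel [ 1.7  2.8 -8.1] ang 0.082 [ 0.285  0.059 -0.782 -0.009 -0.179 -1.477] [510.5 -16.5 129.5] [0.532 0.172]
[-0.1   0.8  -0.3  -0.01] rel [-2.7  1.6 -0.9] ang 0.081 [ 0.309  0.045 -0.816  0.067 -0.16  -1.568] [507.   -9.3 132.3] [0.532 0.173]
```

```bash
cat > cem.py <<'E'
from rs import *
def ev2(a):
    q0,v,(dep,du,dy,dt)=a
    q=sim(q0,v); x,r=fk(q,p); x=x[0];r=r[0]
    t=x+r.apply(tip)-K; rel=np.array([t@n+dep,t@slot.xs-du,t@slot.ys-dy]); ang=np.arccos(min(1,r.apply(k)@n))
    c=np.abs(rel[0])/4+np.linalg.norm(rel[1:])/1.5+max(0,ang-.085)*60+abs(twneed(r)-dt)*10+np.linalg.norm(v[:3])*.03
    if np.abs(q-q0).max()>.2: c+=10
    return c,v,q,rel,ang,twneed(r)
if __name__=='__main__':
    a=[float(x) for x in sys.argv[1:]]; a+=[0]*(4-len(a))
    q0=sense()['q']; rng=np.random.default_rng(1); x,r=fk(q0,p); report(x[0],r[0])
    t=x[0]+r[0].apply(tip)-K; need=K-a[0]*n+a[1]*slot.xs+a[2]*slot.ys-(x[0]+r[0].apply(tip))
    m=np.r_[r[0].inv().apply(need)/10,twneed(r[0])-a[3]]; sd=np.array([.7,.7,.7,.04]); S=[]
    with Pool() as P:
        for it in range(5):
            V=m+rng.normal(size=(160,4))*sd; V[:,:3]=V[:,:3].round(2); V[:,3]=V[:,3].round(2)
            S=sorted(S+P.map(ev2,[(q0,v,a) for v in V]),key=lambda z:z[0])[:20]
            E=np.array([s[1] for s in S[:12]]); m=E.mean(0); sd=E.std(0)+.02
    for c,v,q,rel,ang,tn in S[:2]: print(round(c,2),v.round(2),'rel',rel.round(1),'ang',ang.round(3),'tw',round(tn,3),*show(q))
E
time python3 cem.py 5; python3 cem.py 0
```

```text
tip rel: along n -13.0 up-slope 0.9 y 0.1 axis 0.081 twist need -0.009
0.17 [ 0.19  0.13  0.98 -0.01] rel [ 0.  -0.1  0.1] ang 0.085 tw 0.001 [ 0.312  0.044 -0.818  0.066 -0.16  -1.585] [505.6  -8.3 131.7] [0.53  0.174]
0.18 [ 0.19  0.09  0.97 -0.01] rel [ 0.1 -0.1 -0.2] ang 0.085 tw 0.001 [ 0.311  0.044 -0.818  0.065 -0.16  -1.584] [505.7  -8.6 131.7] [0.53  0.174]
tip rel: along n -13.0 up-slope 0.9 y 0.1 axis 0.081 twist need -0.009
0.31 [ 0.22  0.15  1.53 -0.02] rel [-0.  -0.1  0.1] ang 0.086 tw 0.011 [ 0.307  0.058 -0.805  0.035 -0.16  -1.54 ] [508.5  -8.4 127.7] [0.528 0.176]
0.4 [ 0.21  0.1   1.52 -0.02] rel [ 0.   0.1 -0.3] ang 0.086 tw 0.011 [ 0.306  0.058 -0.805  0.034 -0.16  -1.539] [508.6  -8.7 127.7] [0.529 0.176]
real	0m8.608s
user	0m17.369s
sys	0m0.359s
```

Excellent predictor. Step in.

>>> carry_out --increments "0 0.19 0.13 0.98 -0.01"

```text
clock: 25.8
eef_pos: [505.1, -8.1, 131.9]
eef_rot: [-0.465, 2.552, 0.082]
force: [-0.1, 0.5, -0.5]
gripper_width: 6.9
```

>>> carry_out --increments "0 0 0 0 0"

```text
clock: 25.9
eef_pos: [505.8, -8.1, 131.1]
eef_rot: [-0.463, 2.554, 0.082]
force: [0.0, 0.3, 0.5]
gripper_width: 6.6
```

```bash
python3 st.py; python3 cem.py 0
python3 - <<'E'
from h import *
import pickle
p=camera_params('wrist');im=get_image('wrist');a=get_image('side');b=get_image('scene');s=sense()
pickle.dump((p,im,a,b,s),open('w9.pkl','wb'));
E
python3 ov7.py w9.pkl pics/ov10.png
```

```text
25.9 [ 0.312  0.046 -0.817  0.064 -0.16  -1.584] [505.8  -8.1 131.1] F [0.  0.3 0.5] w 6.6
[[-0.796, -0.342, 0.499], [-0.309, 0.939, 0.15], [-0.52, -0.035, -0.854]] tilt x,y [0.529 0.174]
tip rel: along n -4.4 up-slope -0.3 y 0.3 axis 0.086 twist need -0.000
0.29 [ 0.   -0.03  0.48 -0.01] rel [-0.   0.1  0.1] ang 0.087 tw 0.01 [ 0.307  0.058 -0.806  0.038 -0.16  -1.545] [508.6  -8.4 127.7] [0.528 0.175]
0.34 [-0.02 -0.08  0.47  0.  ] rel [ 0.   0.2 -0.2] ang 0.087 tw -0.0 [ 0.306  0.058 -0.805  0.038 -0.16  -1.554] [508.8  -8.7 127.8] [0.528 0.175]
```

>>> carry_out --increments "0 0 0 0.45 0"

```text
clock: 26.15
eef_pos: [507.6, -8.2, 128.3]
eef_rot: [-0.465, 2.554, 0.084]
force: [-0.0, 0.3, -0.3]
gripper_width: 6.4
```

>>> carry_out --increments "0 0 0 0 0"

```text
clock: 26.25
eef_pos: [508.2, -8.1, 128.0]
eef_rot: [-0.464, 2.555, 0.084]
force: [-0.5, -0.9, 0.6]
gripper_width: 6.8
```

```bash
python3 st.py; python3 cem.py -4
```

```text
26.25 [ 0.308  0.057 -0.806  0.039 -0.16  -1.556] [508.2  -8.1 128. ] F [-0.5 -0.9  0.6] w 6.8
[[-0.797, -0.343, 0.498], [-0.309, 0.939, 0.152], [-0.519, -0.033, -0.854]] tilt x,y [0.528 0.176]
tip rel: along n -0.5 up-slope -0.2 y 0.3 axis 0.088 twist need 0.000
0.38 [ 0.03 -0.03  0.49 -0.02] rel [-0. -0.  0.] ang 0.087 tw 0.02 [ 0.303  0.069 -0.795  0.012 -0.16  -1.506] [510.8  -8.5 124.4] [0.527 0.177]
0.43 [-0.   -0.07  0.49  0.  ] rel [ 0.1  0.1 -0.1] ang 0.089 tw 0.0 [ 0.302  0.07  -0.794  0.013 -0.16  -1.525] [511.1  -8.7 124.4] [0.527 0.177]
```

>>> carry_out --increments "0 0 -0.05 0.45 0"

```text
clock: 26.35
eef_pos: [510.6, -8.4, 125.1]
eef_rot: [-0.466, 2.554, 0.086]
force: [0.8, 0.4, -0.2]
gripper_width: 6.9
```

>>> carry_out --increments "0 0 0 0 0"

```text
clock: 26.45
eef_pos: [511.0, -8.4, 124.6]
eef_rot: [-0.465, 2.555, 0.086]
force: [1.1, 0.1, -1.1]
gripper_width: 6.5
```

```bash
python3 st.py; python3 cem.py -8
```

```text
26.45 [ 0.303  0.069 -0.795  0.014 -0.16  -1.527] [511.   -8.4 124.6] F [ 1.1  0.1 -1.1] w 6.5
[[-0.797, -0.344, 0.497], [-0.309, 0.939, 0.153], [-0.519, -0.032, -0.854]] tilt x,y [0.527 0.177]
tip rel: along n 3.9 up-slope 0.2 y 0.1 axis 0.089 twist need 0.000
0.52 [ 0.04  0.03  0.47 -0.  ] rel [ 0.  -0.   0.2] ang 0.091 tw 0.0 [ 0.299  0.08  -0.785 -0.011 -0.16  -1.499] [513.3  -8.4 121.2] [0.526 0.179]
0.53 [ 0.02  0.01  0.46 -0.  ] rel [0.  0.2 0.1] ang 0.091 tw 0.0 [ 0.299  0.08  -0.785 -0.01  -0.16  -1.5  ] [513.4  -8.5 121.3] [0.526 0.179]
```

>>> carry_out --increments "0 0.02 0 0.45 0"

```text
clock: 26.55
eef_pos: [513.0, -8.5, 121.5]
eef_rot: [-0.466, 2.556, 0.088]
force: [-0.1, 0.2, -0.5]
gripper_width: 6.8
```

>>> carry_out --increments "0 0 0 0 0"

```text
clock: 26.65
eef_pos: [513.2, -8.5, 121.1]
eef_rot: [-0.466, 2.557, 0.089]
force: [0.8, 0.5, -0.5]
gripper_width: 6.5
```

```bash
python3 st.py; python3 cem.py -12
python3 - <<'E'
from h import *
import pickle
p=camera_params('wrist');im=get_image('wrist');a=get_image('side');b=get_image('scene');s=sense()
pickle.dump((p,im,a,b,s),open('w10.pkl','wb'));
E
python3 ov7.py w10.pkl pics/ov11.png
```

```text
26.65 [ 0.299  0.08  -0.785 -0.011 -0.16  -1.499] [513.2  -8.5 121.1] F [ 0.8  0.5 -0.5] w 6.5
[[-0.797, -0.344, 0.495], [-0.309, 0.938, 0.154], [-0.518, -0.03, -0.855]] tilt x,y [0.525 0.179]
tip rel: along n 8.0 up-slope -0.1 y 0.1 axis 0.091 twist need 0.000
0.6 [ 0.02 -0.01  0.42 -0.01] rel [-0.1 -0.1  0. ] ang 0.092 tw 0.01 [ 0.295  0.091 -0.775 -0.033 -0.16  -1.464] [515.4  -8.6 118. ] [0.524 0.18 ]
0.6 [ 0.01 -0.01  0.46  0.  ] rel [ 0.2 -0.   0.1] ang 0.093 tw 0.0 [ 0.295  0.092 -0.774 -0.035 -0.16  -1.472] [515.7  -8.6 117.7] [0.524 0.18 ]
```

>>> carry_out --increments "0 0.01 0 0.45 0"

```text
clock: 26.9
eef_pos: [515.0, -8.4, 118.2]
eef_rot: [-0.467, 2.556, 0.091]
force: [-0.7, -0.2, -0.7]
gripper_width: 6.4
```

>>> carry_out --increments "0 0 0 0 0"

```text
clock: 27.0
eef_pos: [515.3, -8.4, 117.8]
eef_rot: [-0.466, 2.557, 0.091]
force: [0.2, -0.7, -0.8]
gripper_width: 6.3
```

```bash
python3 st.py; python3 cem.py -16
```

```text
27.0 [ 0.295  0.091 -0.774 -0.035 -0.161 -1.472] [515.3  -8.4 117.8] F [ 0.2 -0.7 -0.8] w 6.3
[[-0.798, -0.345, 0.494], [-0.309, 0.938, 0.156], [-0.517, -0.028, -0.855]] tilt x,y [0.524 0.18 ]
tip rel: along n 12.0 up-slope -0.3 y 0.2 axis 0.093 twist need 0.000
0.71 [-0.01 -0.07  0.38 -0.  ] rel [-0.3 -0.  -0.1] ang 0.094 tw 0.001 [ 0.291  0.101 -0.765 -0.054 -0.16  -1.449] [517.7  -8.8 114.9] [0.523 0.181]
0.71 [-0.02 -0.06  0.46  0.  ] rel [0.4 0.1 0. ] ang 0.094 tw 0.001 [ 0.29   0.103 -0.764 -0.058 -0.16  -1.445] [518.2  -8.7 114.4] [0.523 0.181]
```

>>> carry_out --increments "0 0 -0.03 0.42 0"

```text
clock: 27.1
eef_pos: [517.3, -8.5, 114.8]
eef_rot: [-0.468, 2.558, 0.092]
force: [-1.1, 0.8, 0.1]
gripper_width: 6.9
```

>>> carry_out --increments "0 0 0 0 0"

```text
clock: 27.2
eef_pos: [517.6, -8.6, 114.4]
eef_rot: [-0.467, 2.558, 0.092]
force: [-0.1, 0.5, -0.6]
gripper_width: 6.9
```

```bash
python3 st.py; python3 cem.py -19
python3 - <<'E'
from h import *
import pickle
p=camera_params('wrist');im=get_image('wrist');a=get_image('side');b=get_image('scene');s=sense()
pickle.dump((p,im,a,b,s),open('w11.pkl','wb'));
E
python3 ov7.py w11.pkl pics/ov12.png
```

```text
27.2 [ 0.291  0.102 -0.765 -0.057 -0.161 -1.446] [517.6  -8.6 114.4] F [-0.1  0.5 -0.6] w 6.9
[[-0.798, -0.346, 0.493], [-0.309, 0.938, 0.157], [-0.517, -0.027, -0.856]] tilt x,y [0.523 0.181]
tip rel: along n 16.0 up-slope -0.4 y 0.1 axis 0.095 twist need 0.001
0.74 [-0.03 -0.05  0.33  0.  ] rel [ 0.3 -0.   0. ] ang 0.095 tw 0.001 [ 0.287  0.111 -0.757 -0.073 -0.16  -1.428] [519.8  -8.7 112. ] [0.522 0.182]
0.79 [-0.02 -0.03  0.3  -0.01] rel [-0.1 -0.1  0.1] ang 0.095 tw 0.01 [ 0.288  0.11  -0.758 -0.071 -0.16  -1.42 ] [519.5  -8.7 112.2] [0.522 0.182]
```

>>> carry_out --increments "0 -0.02 -0.03 0.32 0"

```text
clock: 27.45
eef_pos: [519.1, -8.6, 112.5]
eef_rot: [-0.468, 2.558, 0.094]
force: [-0.9, 1.2, 0.1]
gripper_width: 6.2
```

>>> carry_out --increments "0 0 0 0 0"

```text
clock: 27.55
eef_pos: [519.5, -8.5, 112.2]
eef_rot: [-0.468, 2.558, 0.094]
force: [-1.1, 1.3, -0.5]
gripper_width: 6.9
```

```bash
python3 st.py; python3 cem.py -22
```

```text
27.55 [ 0.288  0.11  -0.757 -0.073 -0.161 -1.428] [519.5  -8.5 112.2] F [-1.1  1.3 -0.5] w 6.9
[[-0.798, -0.347, 0.493], [-0.31, 0.938, 0.158], [-0.517, -0.027, -0.856]] tilt x,y [0.522 0.183]
tip rel: along n 18.9 up-slope -0.0 y 0.2 axis 0.095 twist need 0.001
0.81 [ 0.02 -0.03  0.32  0.  ] rel [-0.  -0.2  0. ] ang 0.096 tw 0.001 [ 0.284  0.118 -0.75  -0.09  -0.16  -1.408] [521.3  -8.8 109.7] [0.522 0.183]
0.81 [-0.   -0.02  0.32 -0.  ] rel [-0.  -0.   0.2] ang 0.096 tw 0.001 [ 0.284  0.118 -0.75  -0.089 -0.16  -1.41 ] [521.4  -8.6 109.8] [0.522 0.183]
```

>>> carry_out --increments "0 0 -0.02 0.2 0; 0 0 -0.02 0.2 0"

```text
clock: 27.75
eef_pos: [520.4, -8.6, 111.3]
eef_rot: [-0.468, 2.558, 0.094]
force: [-5.8, 1.2, 6.1]
gripper_width: 6.6
```

>>> carry_out --increments "0 0 -0.01 0.15 0; 0 0 -0.01 0.15 0"

```text
clock: 27.95
eef_pos: [520.9, -8.6, 111.2]
eef_rot: [-0.468, 2.557, 0.095]
force: [-14.0, 1.5, 16.6]
gripper_width: 6.6
```

```bash
python3 st.py; python3 cem.py -25
```

```text
27.95 [ 0.284  0.114 -0.749 -0.092 -0.163 -1.406] [520.9  -8.6 111.2] F [-14.    1.5  16.6] w 6.6
[[-0.797, -0.347, 0.493], [-0.31, 0.937, 0.16], [-0.518, -0.026, -0.855]] tilt x,y [0.523 0.184]
tip rel: along n 20.5 up-slope 0.5 y 0.1 axis 0.095 twist need 0.001
0.77 [ 0.05 -0.03  0.46 -0.  ] rel [-0.   0.   0.1] ang 0.096 tw 0.001 [ 0.28   0.126 -0.741 -0.112 -0.16  -1.383] [523.1  -8.8 107.4] [0.523 0.185]
0.8 [ 0.06 -0.03  0.45  0.  ] rel [-0.1 -0.1  0.1] ang 0.096 tw 0.001 [ 0.28   0.126 -0.742 -0.112 -0.16  -1.383] [522.9  -8.8 107.4] [0.523 0.185]
```

>>> carry_out --increments "0 0 0 0.08 0; 0 0 0 0.08 0; 0 0 0 0.08 0"

```text
clock: 28.25
eef_pos: [521.1, -8.6, 111.2]
eef_rot: [-0.468, 2.556, 0.096]
force: [-17.5, 1.6, 22.8]
gripper_width: 6.9
```

```bash
python3 st.py
python3 - <<'E'
from h import *
import pickle
p=camera_params('wrist');im=get_image('wrist');a=get_image('side');b=get_image('scene');s=sense()
pickle.dump((p,im,a,b,s),open('w12.pkl','wb')); 
c=lambda i,x,y,k:cv2.resize(i[y:y+75,x:x+100,::-1],None,fx=k,fy=k,interpolation=cv2.INTER_CUBIC)
cv2.imwrite('pics/k12.png',np.hstack([c(im,270,165,4),c(a,280,130,4)]))
E
python3 plan3.py; python3 ov7.py w12.pkl pics/ov13.png
```

```text
28.25 [ 0.283  0.115 -0.747 -0.096 -0.164 -1.402] [521.1  -8.6 111.2] F [-17.5   1.6  22.8] w 6.9
[[-0.797, -0.348, 0.494], [-0.31, 0.937, 0.16], [-0.519, -0.025, -0.855]] tilt x,y [0.524 0.185]
tip rel: along n 20.7 up-slope 0.6 y 0.2 axis 0.095 twist need 0.001
```

Run:
```python
from plan3 import *
s=sense(); r=R.from_rotvec(s['eef_rot']); a=r.apply(k)
print('axis err upslope %.3f y %.3f'%(a@slot.xs,a@slot.ys)); print('tool axes', (r.inv().apply(n)).round(3),'upslope in tool',r.inv().apply(slot.xs).round(2))
```

```text
axis err upslope -0.081 y 0.050
tool axes [-0.031 -0.182  0.983] upslope in tool [-0.95 -0.3  -0.09]
```

>>> carry_out --increments "0 0.05 0.05 0.02 0; 0 0.1 0.1 0.02 0; 0 0.1 0.1 0.02 0"

```text
clock: 28.7
eef_pos: [520.6, -8.2, 110.9]
eef_rot: [-0.469, 2.556, 0.097]
force: [-16.8, 1.1, 20.9]
gripper_width: 6.9
```

```bash
python3 st.py; python3 plan3.py; python3 -c "
from station import *; print(sense()['wrist_torque'])"
```

```text
28.7 [ 0.284  0.114 -0.748 -0.099 -0.163 -1.399] [520.6  -8.2 110.9] F [-16.8   1.1  20.9] w 6.9
[[-0.797, -0.348, 0.494], [-0.31, 0.937, 0.161], [-0.519, -0.025, -0.854]] tilt x,y [0.525 0.186]
tip rel: along n 20.6 up-slope 0.1 y 0.7 axis 0.095 twist need 0.001
[1.05693343 2.03596292 1.03780953]
```

>>> carry_out --increments "0 0 0 -0.03 0.08; 0 0 0 -0.03 0.16; 0 0 0 -0.03 0.24; 0 0 0 -0.03 0.32; 0 0 0 -0.03 0.4"

```text
clock: 29.2
eef_pos: [522.1, -7.9, 111.9]
eef_rot: [0.051, 2.611, 0.241]
force: [-10.5, 2.0, 17.7]
gripper_width: 6.6
```

```bash
python3 st.py; python3 -c "
from station import *; print(sense()['wrist_torque'])"
```

```text
29.2 [ 0.284  0.115 -0.746 -0.098 -0.161 -1.802] [522.1  -7.9 111.9] F [-10.5   2.   17.7] w 6.6
[[-0.868, -0.009, 0.497], [0.082, 0.984, 0.161], [-0.49, 0.181, -0.853]] tilt x,y [0.528 0.187]
[0.75243568 1.25293895 0.87248725]
```

>>> carry_out --increments "0 0 0 0 0.08; 0 0 0 0 0.16; 0 0 0 0 0.24; 0 0 0 0 0.32; 0 0 0 0 0.4"

```text
clock: 29.7
eef_pos: [523.4, -7.9, 112.8]
eef_rot: [0.575, 2.577, 0.38]
force: [-8.9, -1.5, 16.7]
gripper_width: 6.9
```

```bash
python3 st.py
python3 - <<'E'
from h import *
print(sense()['wrist_torque'])
im=get_image('wrist');a=get_image('side')
c=lambda i,x,y,k:cv2.resize(i[y:y+75,x:x+100,::-1],None,fx=k,fy=k,interpolation=cv2.INTER_CUBIC)
cv2.imwrite('pics/k13.png',np.hstack([c(im,270,165,4),c(a,280,130,4)]))
E
```

```text
29.7 [ 0.284  0.115 -0.745 -0.097 -0.159 -2.202] [523.4  -7.9 112.8] F [-8.9 -1.5 16.7] w 6.9
[[-0.802, 0.329, 0.499], [0.459, 0.874, 0.162], [-0.383, 0.359, -0.851]] tilt x,y [0.53  0.188]
[0.19102955 0.57548795 0.2443075 ]
```

>>> carry_out --increments "0 0 0 -0.08 0.08; 0 0 0 -0.08 0.16; 0 0 0 -0.08 0.24; 0 0 0 -0.08 0.32; 0 0 0 -0.08 0.4"

```text
clock: 30.3
eef_pos: [522.9, -8.4, 112.7]
eef_rot: [1.095, 2.453, 0.508]
force: [-4.3, -5.4, 11.5]
gripper_width: 6.8
```

```bash
python3 st.py
python3 - <<'E'
from h import *
print(sense()['wrist_torque'])
im=get_image('wrist');a=get_image('side')
c=lambda i,x,y,k:cv2.resize(i[y:y+75,x:x+100,::-1],None,fx=k,fy=k,interpolation=cv2.INTER_CUBIC)
cv2.imwrite('pics/k14.png',np.hstack([c(im,270,165,4),c(a,290,140,4)]))
E
```

```text
30.3 [ 0.283  0.114 -0.746 -0.096 -0.161 -2.603] [522.9  -8.4 112.7] F [-4.3 -5.4 11.5] w 6.8
[[-0.61, 0.616, 0.498], [0.763, 0.626, 0.161], [-0.213, 0.478, -0.852]] tilt x,y [0.529 0.187]
[-1.05360905  0.32824608 -0.37885868]
```

>>> carry_out --increments "0 0 0 0 0.08; 0 0 0 0 0.15; 0 0 0 0 0.15; 0 0 0 0 0.15; 0 0 0 0 0.15"

```text
clock: 30.9
eef_pos: [522.7, -8.8, 112.6]
eef_rot: [1.282, 2.384, 0.551]
force: [-4.3, -5.9, 11.5]
gripper_width: 6.9
```

```bash
python3 st.py
python3 - <<'E'
from h import *
print(sense()['wrist_torque'])
cv2.imwrite('pics/s15.png',get_image('side')[100:300,220:460,::-1].repeat(3,0).repeat(3,1))
E
```

```text
30.9 [ 0.282  0.114 -0.746 -0.095 -0.161 -2.75 ] [522.7  -8.8 112.6] F [-4.3 -5.9 11.5] w 6.9
[[-0.513, 0.699, 0.498], [0.847, 0.508, 0.16], [-0.141, 0.504, -0.852]] tilt x,y [0.529 0.186]
[-1.42568184  0.31381751 -0.65464358]
```

>>> carry_out --increments "0.4 0 0 0 0; 0.4 0 0 0 0; 0.4 0 0 0 0; 0.4 0 0 0 0; 0.4 0 0 0 0"

```text
clock: 31.45
eef_pos: [520.3, -8.3, 109.4]
eef_rot: [1.286, 2.39, 0.546]
force: [0.0, -0.5, 0.7]
gripper_width: 34.2
```

```bash
python3 st.py
python3 - <<'E'
from h import *
im=get_image('wrist');cv2.imwrite('pics/w16.png',im[100:300,200:440,::-1].repeat(3,0).repeat(3,1))
E
```

```text
31.45 [ 0.284  0.117 -0.749 -0.097 -0.163 -2.751] [520.3  -8.3 109.4] F [ 0.  -0.5  0.7] w 34.2
[[-0.515, 0.703, 0.491], [0.846, 0.508, 0.16], [-0.137, 0.498, -0.856]] tilt x,y [0.521 0.185]
```

```bash
cat > ov17.py <<'E'
from ov7 import *
import sys
pr=camera_params('wrist'); im=get_image('wrist'); a=get_image('side')
s=sense(); Mt=R.from_rotvec(s['eef_rot'])
xk=Mt.apply([1,0,0]); 
def kp(tu,ty,sh=(0,0,0)):
    z=slot.zs+tu*slot.xs+ty*slot.ys; z/=np.linalg.norm(z); X=xk-z*(xk@z);X/=np.linalg.norm(X); Rk=R.from_matrix(np.c_[X,np.cross(z,X),z])
    sp=K+sh[0]*slot.xs+sh[1]*slot.ys+sh[2]*slot.zs
    return sp-Rk.apply([0,0,20]),Rk
o=[]
for t in ((0,0,(0,0,0)),(-.2,0,(0,0,1.8)),(-.3,0,(0,0,2.5)),(-.3,-.1,(0,0,2.5))):
    c=kp(*t); q=draw(im,'wrist',c[0],c[1],pr,270,185,70,75,5); o.append(q)
cv2.imwrite('pics/ov17.png',np.vstack([np.hstack(o[:2]),np.hstack(o[2:])]))
E
python3 ov17.py
```

```text
(no output)
```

>>> carry_out --increments "0.55 0 0 0 0; 0.55 0 0 0 0; 0.55 0 0 -0.8 0; 0.55 0 0 -1.8 0; 0.55 0 0 -3.2 0"

```text
clock: 32.1
eef_pos: [504.0, -13.8, 137.5]
eef_rot: [1.287, 2.39, 0.546]
force: [0.4, 0.8, 0.3]
gripper_width: 46.9
```

>>> carry_out --increments "0.55 0 0 -2 0; 0.55 0 0 -4.5 0; 0.55 0 0 -7.5 0; 0.55 0 0 -10.5 0; 0.55 0 0 -10.5 0"

```text
clock: 32.6
eef_pos: [453.3, -30.6, 232.2]
eef_rot: [1.281, 2.382, 0.554]
force: [0.6, -0.0, 0.4]
gripper_width: 46.8
```

```bash
python3 st.py
python3 - <<'E'
from h import *
import pickle
p=camera_params('wrist');im=get_image('wrist');a=get_image('side');b=get_image('scene');s=sense()
pickle.dump((p,im,a,b,s),open('w18.pkl','wb'))
c=lambda i,x,y,k:cv2.resize(i[y:y+75,x:x+100,::-1],None,fx=k,fy=k,interpolation=cv2.INTER_CUBIC)
cv2.imwrite('pics/k18.png',np.vstack([np.hstack([c(im,270,165,4),c(a,290,140,4)]),np.hstack([c(b,275,150,4),c(im,270,100,4)])]))
cv2.imwrite('pics/side18.png',a[:,:,::-1])
E
```

```text
32.6 [ 0.278 -0.205 -0.692 -0.036 -0.531 -2.81 ] [453.3 -30.6 232.2] F [ 0.6 -0.   0.4] w 46.8
[[-0.513, 0.698, 0.5], [0.847, 0.507, 0.161], [-0.141, 0.506, -0.851]] tilt x,y [0.532 0.188]
```

```bash
cat ov17.py ov.py slot.py | head -120; ls pics | tail -30
```

```text
from ov7 import *
import sys
pr=camera_params('wrist'); im=get_image('wrist'); a=get_image('side')
s=sense(); Mt=R.from_rotvec(s['eef_rot'])
xk=Mt.apply([1,0,0]); 
def kp(tu,ty,sh=(0,0,0)):
    z=slot.zs+tu*slot.xs+ty*slot.ys; z/=np.linalg.norm(z); X=xk-z*(xk@z);X/=np.linalg.norm(X); Rk=R.from_matrix(np.c_[X,np.cross(z,X),z])
    sp=K+sh[0]*slot.xs+sh[1]*slot.ys+sh[2]*slot.zs
    return sp-Rk.apply([0,0,20]),Rk
o=[]
for t in ((0,0,(0,0,0)),(-.2,0,(0,0,1.8)),(-.3,0,(0,0,2.5)),(-.3,-.1,(0,0,2.5))):
    c=kp(*t); q=draw(im,'wrist',c[0],c[1],pr,270,185,70,75,5); o.append(q)
cv2.imwrite('pics/ov17.png',np.vstack([np.hstack(o[:2]),np.hstack(o[2:])]))
from h import *
def keypts():
    P=[]
    for z0,z1,hx,hy in((0,12,8,2),(30,64,17,5)):
        c=[(sx*hx,sy*hy,z) for z in(z0,z1) for sx,sy in((1,1),(-1,1),(-1,-1),(1,-1))]
        P+= [(c[i],c[j]) for i,j in((0,1),(1,2),(2,3),(3,0),(4,5),(5,6),(6,7),(7,4),(0,4),(1,5),(2,6),(3,7))]
    t=np.linspace(0,2*np.pi,25)
    for rr,z in((9,20),(2.5,16)):
        c=np.c_[rr*np.cos(t),rr*np.sin(t),z+0*t]; P+=list(zip(c[:-1],c[1:]))
    return P
def dra
[... 214 characters left out ...]
([a,b])+pos,prm); u=((u-[x0,y0]+.5)*k).astype(int)
        cv2.line(o,tuple(map(int,u[0])),tuple(map(int,u[1])),col,1)
    return o
from h import *
th=np.radians(35); yaw=-.007
B=R.from_euler('z',yaw)
xs=B.apply([np.cos(th),0,np.sin(th)]); ys=B.apply([0,1,0]); zs=B.apply([-np.sin(th),0,np.cos(th)])
K=np.array([524.2,-11,99.3])
def onslope(uv,p,off=0,n='wrist'):
    r=least_squares(lambda a:proj(n,K+a[0]*xs+a[1]*ys+off*zs,p)[0]-uv,[0,0]); return r.x
k13.png
k14.png
k18.png
k5.png
k7.png
ov10.png
ov11.png
ov12.png
ov13.png
ov17.png
ov5.png
ov6.png
ov7.png
ov8.png
ov9.png
s15.png
s4.png
scene0.png
side0.png
side18.png
w1.png
w16.png
w1c.png
w2.png
w2c.png
w3.png
w4.png
w6.png
w6c.png
wrist0.png
```

View pics/k18.png

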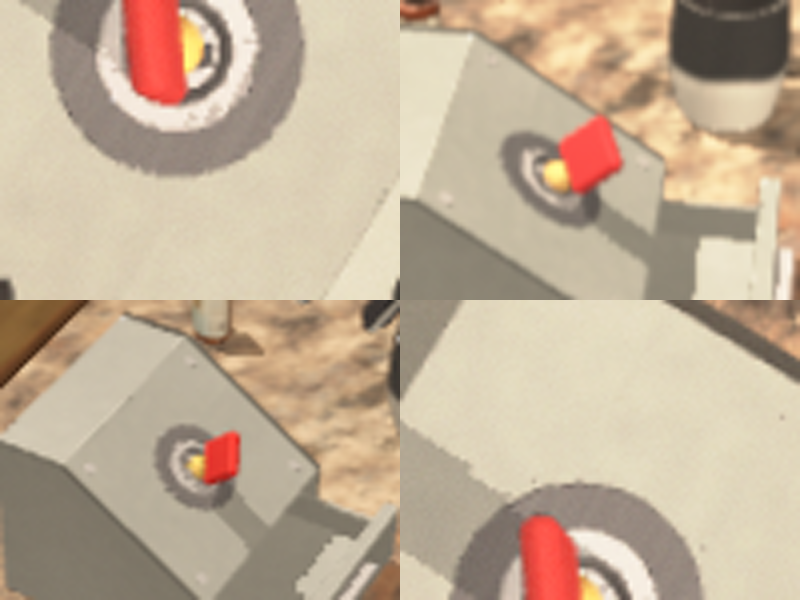

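```bash
cat > fit.py <<'E'
import pickle,sys
from h import *
import slot
from scipy.optimize import differential_evolution as DE
K=np.array([524.4,-11.4,99.5])
pr,wi,si,sc,s=pickle.load(open('w18.pkl','rb'))
P=np.array([(x,y,z) for x in(-17,17) for y in(-5,5) for z in(30,64)],float)
t=np.linspace(0,6.28,16)
def kp(p):
    tu,ty,yw,a,b,c=p
    z=slot.zs+tu*slot.xs+ty*slot.ys; z/=np.linalg.norm(z)
    x=np.cos(yw)*slot.xs+np.sin(yw)*slot.ys; x-=z*(x@z); x/=np.linalg.norm(x)
    Rk=R.from_matrix(np.c_[x,np.cross(z,x),z]); return K+a*slot.xs+b*slot.ys+c*slot.zs-Rk.apply([0,0,20]),Rk
V=[]
for n,im,prm,cx in(('wrist',wi,pr,None),('side',si,None,(337,180)),('scene',sc,None,None)):
    c=proj(n,np.array([K+27*slot.zs]),prm)[0]; 
    I=im.astype(int); m=(I[...,0]>130)&(I[...,1]<110)&(I[...,2]<110)&(I[...,0]-I[...,1]>70)
    x0,y0=(c-45).astype(int); x0=max(x0,0);y0=max(y0,0)
    m=m[y0:y0+90,x0:x0+90]; nl,L,st,ce=cv2.connectedComponentsWithStats(m.astype(np.uint8))
    k=1+np.argmax(st[1:,4]); m=(L==k); print(n,x0,y0,st[k],m.sum()); V.append((n,prm,x0,y0,cv2.resize(m.astype(np.uint8),None,fx=3,fy=3,interpolation=0)))
def cost(p,det=0):
    pos,Rk=kp(p); o=[]
    for n,prm,x0,y0,m in V:
        u=(proj(n,Rk.apply(P)+pos,prm)-[x0,y0]+.5)*3
        q=np.zeros_like(m); cv2.fillConvexPoly(q,cv2.convexHull(u.astype(np.int32)),1)
        o.append(1-(q&m).sum()/max(1,(q|m).sum()))
    if det: print(np.round(o,3))
    return sum(o)+.002*np.sum(np.square(p[3:]))
if __name__=='__main__':
  for seed in(0,1):
    r=DE(cost,[(-.6,.6),(-.6,.6),(-3.14/2,3.14/2),(-4,4),(-4,4),(-2,8)],seed=seed,maxiter=150,popsize=12)
    print(r.fun,np.round(r.x,3),'lean',np.arctan(np.hypot(*r.x[:2]))); cost(r.x,1)
E
timeout 500 python3 fit.py
```

```text
wrist 268 132 [ 32  22  17  37 466] 466
side 289 132 [ 41  37  15  20 186] 186
scene 283 141 [43 42  9 13 99] 99
0.6237467868484285 [-0.134  0.074 -0.945 -2.815 -1.593 -0.415] lean 0.15145180063798017
[0.145 0.239 0.219]
0.6182577200508858 [-0.117  0.056 -0.926 -3.379 -0.608 -1.227] lean 0.12909809376448278
[0.12  0.249 0.223]
```

```bash
cat > f2.py <<'E'
from fit import *
for z in(0,1,2,3):
  f=lambda q:cost([*q[:3],*q[3:],z])
  r=DE(f,[(-.6,.6),(-.6,.6),(-1.57,1.57),(-1.5,1.5),(-1.5,1.5)],seed=1,maxiter=80,popsize=12)
  print(z,r.fun,np.round(r.x,3),np.arctan(np.hypot(*r.x[:2]))); cost([*r.x,z],1)
from station import *
s=sense(); print(s['clock'],s['force'])
E
timeout 550 python3 f2.py
```

```text
wrist 268 132 [ 32  22  17  37 466] 466
side 289 132 [ 41  37  15  20 186] 186
scene 283 141 [43 42  9 13 99] 99
0 0.6755740828806264 [-0.167  0.07  -0.921 -1.471 -1.258] 0.17928415663454964
[0.162 0.252 0.255]
1 0.6876687616070871 [-0.206  0.13  -0.921 -1.435 -1.459] 0.23886401271957014
[0.193 0.259 0.225]
2 0.7025071135953882 [-0.202  0.115 -0.904 -1.186 -1.19 ] 0.22833036144709992
[0.196 0.259 0.234]
3 0.7254015321030245 [-0.208  0.144 -0.933 -1.436 -1.409] 0.2477045014017104
[0.213 0.255 0.231]
32.75 [ 1.03051505  0.4041672  -0.59131232]
```

>>> carry_out --increments "0.55 0 0 0 0; 0.55 0 0 0 0; 0.55 0 0 0 0; 0.55 0 0 0 0; 0.55 0 0 0 0"

```text
clock: 33.25
eef_pos: [453.0, -30.3, 226.5]
eef_rot: [1.287, 2.39, 0.546]
force: [1.0, 0.2, -0.4]
gripper_width: 47.1
```

Run:
```python
from station import *; import pickle,numpy as np,cv2
a=get_image('side'); w=get_image('wrist'); c=get_image('scene')
pr,wi,si,sc,s=pickle.load(open('w18.pkl','rb'))
for x,y in((a,si),(w,wi),(c,sc)): d=np.abs(x.astype(int)-y).max(2); print((d>25).sum(),d.max())
cv2.imwrite('pics/end.png',np.vstack([a[80:380,:,::-1],c[60:360,:,::-1]]))
```

```text
1771 152
52559 217
1506 146
```

View pics/end.png

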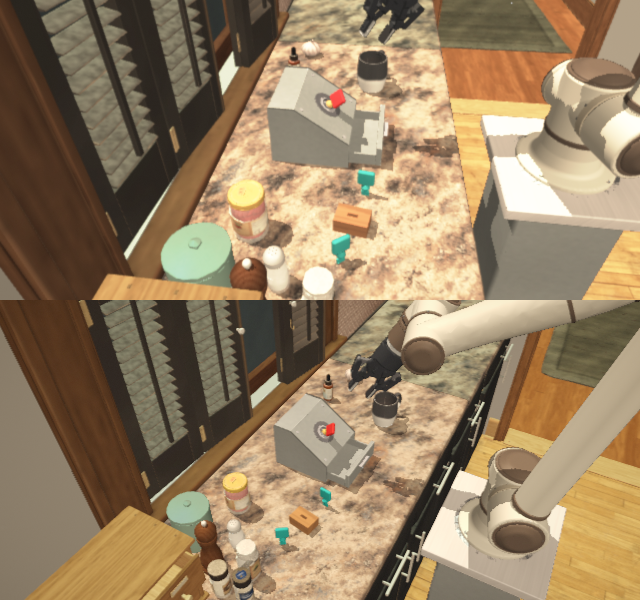

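Run:
```python
from h import *; import pickle
from station import *
s=sense(); print(s['clock'],s['eef_pos'],np.round(s['q'],3),np.round(s['qvel'],4),s['force'])
print(proj('side',np.array([s['eef_pos']]),None),R.from_rotvec(s['eef_rot']).apply([0,0,1]))
pr,wi,si,sc,s0=pickle.load(open('w18.pkl','rb')); print(s0['clock'],s0['eef_pos'])
a=get_image('side');c=get_image('scene')
for x,y in((a[130:230,270:420],si[130:230,270:420]),(c[150:300,270:400],sc[150:300,270:400])): d=np.abs(x.astype(int)-y).max(2); print((d>25).sum(),d.max())
```

```text
33.4 [452.96842163 -30.33514523 226.79719406] [ 0.278 -0.196 -0.695 -0.037 -0.529 -2.81 ] [-0.0009 -0.0025  0.0008  0.0001  0.0005  0.0006] [ 0.72222484 -0.90340908 -0.73493726]
[[363.03660628 131.79195971]] [ 0.49162457  0.15988253 -0.85600401]
32.75 [452.42732235 -30.45865756 227.03339719]
1 26
19 93
```

```bash
python3 -c "
from station import *
print(close_job())"
```

```text
the job is handed in; nothing more can be done
None
```

I took the red key from its stand and pushed it home in the crooked lock. The slot was turned about +0.32 rad, and the tip went in about 20.5 mm and held there under 22–29 N. I then turned the key clockwise by about 1.25–1.35 rad. The drawer sprang out, and I let go, backed the arm clear and handed the job in at about 33.5 s.

**Last checks:**
- **Drawer and surroundings:** The side and scene pictures show the drawer out and the mug, jar, dropper bottle and stand looking undisturbed. The arm was clear of everything, with about 1 N on the wrist.
- **Key at rest:** Pictures before and after a 0.5 s hold show no change around the key in the side view. A few pixels (19) changed in the scene view.
- **Key lean (least certain):** The key sagged down the slope after release. My fits to the pictures put the lean at 0.13–0.25 rad against the 0.35 limit. They put the shoulder 2–4 mm from the keyhole against the 8 mm limit.
- **Fit quality:** The fits were only fair. The modelled handle outline disagreed with the pictures by 12–26 % of its area.
- **Key home before turning:** I judged this from tip depth and contact force. The estimated axis error then was about 0.095 rad against the 0.15 limit.

I could not read the lock angle directly. The fitted key turn of about 1.24 rad, less the 0.2 rad of play, leaves about 1.04 rad.

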